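Refit the inlet filter of a suction unit and clamp it

TASK

Refit the inlet filter of the suction unit: slide the worm-drive band over the unit's barbed stub right up to the shoulder, with its screw wing upright, slide one of the winged filter cartridges into the stub fully home, then turn the band's wing clockwise until the band is snug. Slide every other cartridge fully home into the grey holder, one to a bay, and leave the other things on the bench where they are.

Things in the scene. Friction and masses are not known exactly. Their poses are not given: they have to be found in the camera images.
- stub (a point): Grey barbed stub of the suction unit: a level round tube on a block. Point on its axis at the block's flat face (the shoulder), 39 mm above the table. x: along the stub, outward; z up. Along x from here: smooth seat 45 mm across to 26 mm, barbs 48 mm across to 40 mm, mouth at 48 mm. Bore 33 mm across, over 90 mm deep from the mouth.
- unit: The suction unit, fixed, its place and yaw vary. Origin on the table under the shoulder, axes as stub. Its block: x from 0 to -108 mm, 100 mm wide, 60 mm tall. Base plate 8 mm thick, 75 mm to each side, runs under the stub to x = 55 mm. Console behind x = -135 mm, 178 mm tall, with a carrying handle up to 215 mm; a jar beside it.
- stub_home (a point): Where the tab centre (cartN_tab) of a cartridge lies when it is fully home in the stub, nose towards the block: 80 mm out from the shoulder, 5 mm above the stub's axis. Axes as stub.
- bay1 (a point): Where the tab centre of a cartridge lies when fully home in the first bay of the grey holder (fixed; place and yaw vary). x: out of the bay, z up: a cartridge goes in along -x, nose first. The mouth is 32 mm behind this point (x = -32 mm), the bay's axis 5 mm below it, 39 mm above the table. Bay 33 x 33 mm, 100 mm deep; holder 160 mm wide, 64 mm tall.
- bay2 (a point): The same for the second bay, 80 mm along +y from bay1.
- band_ring (a point): Ring centre of the steel worm-drive band (hose clamp, loose, 118 g), which stands on ring and housing, this point 31 mm above what it stands on. x: ring axis; y: to the housing; z: up along the screw. Ring 20 mm wide, inside 56 mm, outside 62 mm when open. Goes on with its x axis along the stub's; home, this point is 10 mm from the shoulder, on the stub's axis.
- housing (a point): Centre of the worm housing of the band, 40 mm to the ring's side (band y): block 24 mm along x, 18 mm along y, from 31 mm below to 18 mm above the ring centre. Its foot stands level with the ring's lowest point; on the stub it stands on the unit's base plate with ring and stub concentric, so the band does not swing round.
- wing (a point): Centre of the black thumb wing on the screw, pinched from above to carry the band or turn the screw. 30 mm long (its x), 8 mm thick (its y), 32 mm tall (16 mm above and below this point). 40 mm to the side (band y) and 52 mm above the ring centre; the ring's top is 21 mm below this point: keep finger tips above it. Turns about z.
- screw (a joint): Turn of the wing, rad; 0 = its x along the ring's x; grows clockwise seen from above. The ring closes in all round by 1.1 mm a rad. Starts at 0 to 0.8; touches the stub's seat near 5.0, snug from 5.2, the thread ends at 6.0. Stays where left; turns against 0.05 N m until it bites. Clockwise turning presses the ring to the shoulder.
- cart1_tab (a point): A filter cartridge, loose, 90 to 140 g, lying flat; two or three are present. Point: centre of its grip tab, 20 mm above what it lies on. x: to the nose, z up. Tab: upright plate 36 (x) x 12 (y) x 40 mm. Then a cap bar 60 mm wide, 30 tall, 14 thick, front face at x = 32 mm, then a round tube 30 mm across, 80 mm long, tapered nose, axis 5 mm below. Home: cap against mouth.
- cart2_tab (a point): Another, identical filter cartridge, loose, 90 to 140 g, lying flat; two or three are present. Point: centre of its grip tab, 20 mm above what it lies on. x: to the nose, z up. Tab: upright plate 36 (x) x 12 (y) x 40 mm. Then a cap bar 60 mm wide, 30 tall, 14 thick, front face at x = 32 mm, then a round tube 30 mm across, 80 mm long, tapered nose, axis 5 mm below. Home: cap against mouth.
- cart3_tab (a point): Another, identical filter cartridge, loose, 90 to 140 g, lying flat; two or three are present. Point: centre of its grip tab, 20 mm above what it lies on. x: to the nose, z up. Tab: upright plate 36 (x) x 12 (y) x 40 mm. Then a cap bar 60 mm wide, 30 tall, 14 thick, front face at x = 32 mm, then a round tube 30 mm across, 80 mm long, tapered nose, axis 5 mm below. Home: cap against mouth.
- vial1: Bystander, to be left alone: a small white test-strip vial with grey cap, 33 mm across, 55 mm tall, upright. Origin under its centre, z up.
- vial2: Bystander, to be left alone: another small test-strip vial, the same size, upright. Origin under its centre, z up.
- meter: Bystander, to be left alone: a flat hand-held glucose meter, 95 x 58 x 18 mm, lying. Origin under its centre, z up.
- lancer: Bystander, to be left alone: a white lancing pen, 127 x 16 x 16 mm, lying. Origin under its centre, z up.
- wipes: Bystander, to be left alone: a white box of wipes, 70 x 120 x 60 mm. Origin under its centre, z up.
- pump_bottle: Bystander, to be left alone: a bottle 64 mm across, 160 mm tall. Origin under its centre, z up.
- oximeter: Bystander, to be left alone: a finger-clip oximeter, 60 x 34 x 31 mm, lying. Origin under its centre, z up.
Mind the look-alikes: they are no part of the job. What is shaped like the part that bears cart3_tab but yellow is not meant.

How it is judged (in metres and radians):
On the way, in this order (a step that is already met when the one before it is completed fails the run):
1. The open band is round the stub (x of band_ring in the frame of stub between 0.006 and 0.04 m and y of band_ring in the frame of stub between -0.007 and 0.007 m and z of band_ring in the frame of stub between -0.007 and 0.007 m and angle between the x axis of band_ring and the x axis of stub, either way round below 0.3 rad), for 0.2 s.
2. A cartridge is fully home in the stub, the band round it up to the shoulder and not yet tight (x of band_ring in the frame of stub between 0.006 and 0.018 m and y of band_ring in the frame of stub between -0.007 and 0.007 m and z of band_ring in the frame of stub between -0.007 and 0.007 m and angle between the x axis of band_ring and the x axis of stub, either way round below 0.3 rad and distance between any of cart1_tab, cart2_tab, cart3_tab and stub_home below 0.008 m and not (value of joint screw above 5.2 rad)), for 0.2 s.
3. The band's screw is turned snug (x of band_ring in the frame of stub between 0.006 and 0.018 m and y of band_ring in the frame of stub between -0.007 and 0.007 m and z of band_ring in the frame of stub between -0.007 and 0.007 m and angle between the x axis of band_ring and the x axis of stub, either way round below 0.3 rad and distance between any of cart1_tab, cart2_tab, cart3_tab and stub_home below 0.008 m and value of joint screw above 5.2 rad), for 0.2 s.
At the end, for the whole second after the job is handed in: Band on the stub: ring centre 6 to 18 mm from the shoulder, within 7 mm of the axis and 0.3 rad of square, screw past 5.2 rad; one cartridge in the stub, every other one in a bay, each tab centre within 8 mm of its fully home point, at rest (all of step 3 and (distance between cart1_tab and stub_home below 0.008 m or distance between cart1_tab and bay1 below 0.008 m or distance between cart1_tab and bay2 below 0.008 m) and (distance between cart2_tab and stub_home below 0.008 m or distance between cart2_tab and bay1 below 0.008 m or distance between cart2_tab and bay2 below 0.008 m) and (distance between cart3_tab and stub_home below 0.008 m or distance between cart3_tab and bay1 below 0.008 m or distance between cart3_tab and bay2 below 0.008 m) and linear speed of each of cart1, cart2, cart3 below 0.02 m/s); the robot touches nothing.
It fails at once if A bystander is moved more than 30 mm (distance of any of vial1, vial2, meter, lancer, wipes, pump_bottle, oximeter from where it was at the start of the episode above 0.03 m).
Of cart1, cart2, cart3 only 2 to 3 are there at a start; the rules pass over those that are not, and their reading is None.
At some moment in a run one of cart1, cart2, cart3 may be knocked a few centimetres aside while the robot is not near it.
It also fails if it takes over 210 s, if anything falls off the work surface, if the arm or the gripper's body presses on something with over 40 N, if the wrist force passes 120 N, or if a joint passes its speed limit or range.

ROBOT

A 7-joint arm with a two-finger parallel gripper is mounted at the origin on the work surface. World frame = base frame: x ahead of the robot, y to its left, z up, the work surface at z = 0. Lengths are in mm, angles in rad, forces in N, time in s.
With the tool pointing down it reaches from about 400 to 900 mm from the base axis. Payload 5.6 kg.
Tool frame: the origin (TCP) lies between the finger pads; the fingertips stand 25 mm ahead of it and the grasp point (between the pads) lies 6 mm ahead of it (tcp_to_tips is the distance from the TCP to the fingertips, in mm); z points along the fingers, y is the direction in which the jaws open and shut (so a half turn about z gives the same grasp; the last joint's range is limited). The gripper opens to 92 mm and grips with 3 to 60 N. Pads are 20 mm wide; open, the fingers measure 128 mm over their backs; the gripper's body (75 mm by 189 mm) begins 69 mm behind the grasp point.
Start: joints at [-1.305, 0.468, -0.012, 1.603, 0.006, 1.071, -0.056], TCP at [197.585, 619.248, 239.592] pointing down, gripper open.
Joint ranges: [-2.53, 2.53], [-0.31, 2.02], [-1.57, 1.55], [0.28, 2.44], [-1.29, 4.43], [0.15, 1.84], [-2.92, 2.92]. Speed limits (rad/s): [2.57, 2.57, 3.14, 3.14, 3.14, 3.14, 3.14].

INTERFACE

Orientations are given as a 3x3 rotation matrix whose columns are the frame's x, y, z axes.
In Python, from workcell import get_state, read_camera, finish_job, tcp_to_tips gives the robot as it stands. The module is installed in compiled form; this text tells all that it offers.
- The arm moves only by the tool play_rows, never from a script. Its argument "motion" is a list of rows, each an object of numbers: "jaw": the opening, from 0 (shut) to 1 (fully open); "x", "y", "z": the shift along the tool's x, y, z normalised to -1 to 1, where 1 is 20 mm; "spin": the turn about the tool's z normalised to -1 to 1, where 1 is 6 degrees. A call has exactly 8 rows; each row shifts and turns the commanded pose from where the row before left it, along the tool's axes as they then stand; what a row does not reach is not made up. A row lasts 1/8 s, in which the tool goes at most 62.5 mm and 10.7 degrees, less where a joint would pass 70% of its speed; a pose out of reach is approached as far as the arm can. A call with a number of a shift or a turn outside -1 to 1 is refused whole. A call with a gripper value outside its range is refused whole. The fingers move at their own pace and stop on an object; the grip force is fixed at half the most. Time passes only in rows, so rows that do not move let the fingers close, or fill a call up. It gives the time, the measured TCP pose, the force and the opening at its end, in the units of the state.
- get_state(): the state, without advancing time (a new reading comes with each control period).
- read_camera(name): name is "side" or "top" or "wrist"; returns a dict with "pixels" (480x640x3 uint8, red, green, blue), "range_z" (480x640 float32, mm along the optical axis (not along the pixel's ray), 0 where there is no reading), "fx", "fy", "cx", "cy" (pixels), "T" (4x4, takes a point from camera to world coordinates); the wrist camera has in their place "tool_from_camera" (4x4, takes a point from camera to tool coordinates, whose origin is the TCP and whose axes are the flange's). Camera axes: x right, y down, z forward; pixel columns grow to the right and rows downward; lengths in mm; the calibration is good to about 2 mm. The wrist camera is an equidistant fisheye: a pixel r from the principal point sees the ray r / f radians off the axis. A picture is of the moment at which its call begins: read the wrist's pose just before it.
- finish_job(): hands the job in, once; it reports no verdict.
The state is a dict: "time": time; "joints": joint angles; "qvel": joint speeds; "joint_torque": joint torques, N m; "ee_pos": TCP position; "ee_rot": TCP orientation; "wrist_force": force on the tool from outside, world axes, zero at the start; "wrist_torque": the same for the moment, N m; "finger_gap": opening from 0.0 (shut) to 1.0 (fully open).
Only numpy, scipy, OpenCV 4.12 (cv2) and the standard library are available. Lean on these libraries where they do the work, as an engineer would, in place of code of your own. Each camera call takes 0.05 s, during which the arm holds its last target.

## Working session

There is one attempt and no reset: what is moved stays moved. The work goes in short steps, Python scripts to look and compute and a tool call to move; the robot and the scene stay as the last step left them, time stands still between calls to the robot, and variables do not carry over. Pictures are saved under pics/ and viewed, and the job is handed in when it is done.

Besides the shell and the picture viewer there is one more tool, called after "Request:" as name(argument=value, ...) on one line, values as JSON. play_rows: Moves the arm, as the interface text tells. Its arguments: {"type":"object","properties":{"motion":{"type":"array","items":{"type":"object","properties":{"jaw":{"type":"number"},"x":{"type":"number"},"y":{"type":"number"},"z":{"type":"number"},"spin":{"type":"number"}}}}},"required":["motion"]}

```bash
mkdir -p pics; python3 - <<'E'
from workcell import *
import cv2,numpy as np
s=get_state();print(s, tcp_to_tips)
for n in("side","top","wrist"):
    c=read_camera(n);cv2.imwrite(f"pics/{n}0.png",c["pixels"][:,:,::-1]);np.savez(f"{n}0.npz",**c)
    print(n,c["fx"],c["fy"],c["cx"],c["cy"],c.get("T",c.get("tool_from_camera")))
E
```

```text
{'time': 0.0, 'joints': array([-1.30498592,  0.46836276, -0.0116008 ,  1.60360341,  0.00599327,
        1.07139936, -0.05631472]), 'qvel': array([ 7.37609841e-04, -1.53703121e-03,  3.57788453e-04, -1.43646830e-03,
       -1.22052067e-03,  5.40126884e-04,  4.24822889e-06]), 'joint_torque': array([-5.99549239e-04, -5.20571029e+01, -1.25725946e-02, -2.43754542e+01,
       -5.66133508e-02,  1.69606082e-02,  1.63755567e-04]), 'ee_pos': array([197.45348149, 618.72622751, 238.65802692]), 'ee_rot': array([[-9.52670334e-01,  3.04005036e-01, -4.15507968e-04],
       [ 3.04005298e-01,  9.52668846e-01, -1.68799148e-03],
       [-1.17316416e-04, -1.73441603e-03, -9.99998489e-01]]), 'wrist_force': array([-0.17459901,  0.58295347,  0.37889634]), 'wrist_torque': array([-0.04535584,  0.0221783 ,  0.03799448]), 'finger_gap': 0.9995343667343927} 25.0
side 524.6812511606064 524.6812511606064 334.2834911581442 242.2827098908217 [[ 9.39774545e-01 -2.18189612e-01  2.63091426e-01  3.05365712e+02]
 [-3.41662965e-01 -6.21077733e-01  7.05357263e-01 -6.21401781e+02]
 [ 9.49859927e-03 -7.52765397e-01 -6.58220353e-01  6.80160575e+02]
 [ 0.00000000e+00  0.00000000e+00  0.00000000e+00  1.00000000e+00]]
top 547.1770154752377 547.1770154752377 317.3618542634872 227.61049000152457 [[ 2.08480652e-02 -9.85568150e-01  1.67990415e-01  3.65783375e+02]
 [-9.99690439e-01 -2.28318641e-02 -9.88596055e-03  2.49410595e+01]
 [ 1.35788222e-02 -1.67732308e-01 -9.85739057e-01  1.03171196e+03]
 [ 0.00000000e+00  0.00000000e+00  0.00000000e+00  1.00000000e+00]]
wrist 371.64829954431775 371.64829954431775 315.54673732358435 241.98159745424792 [[ 1.22718584e-03 -9.58662290e-01 -2.84543684e-01  8.08027252e+01]
 [ 9.99998328e-01  7.90777798e-04  1.64858669e-03 -1.41298294e-01]
 [-1.35542707e-03 -2.84545232e-01  9.58661658e-01 -1.45036965e+02]
 [ 0.00000000e+00  0.00000000e+00  0.00000000e+00  1.00000000e+00]]
```

View pics/top0.png

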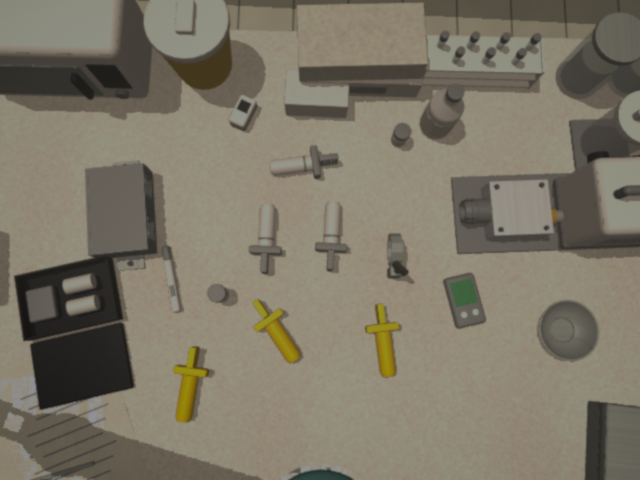

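View pics/side0.png

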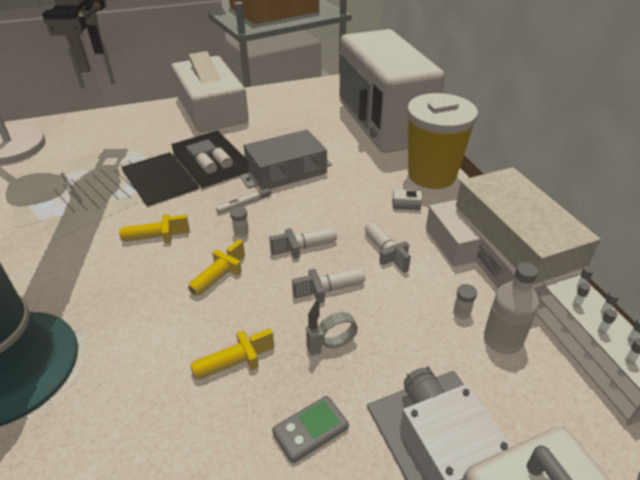

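View pics/wrist0.png

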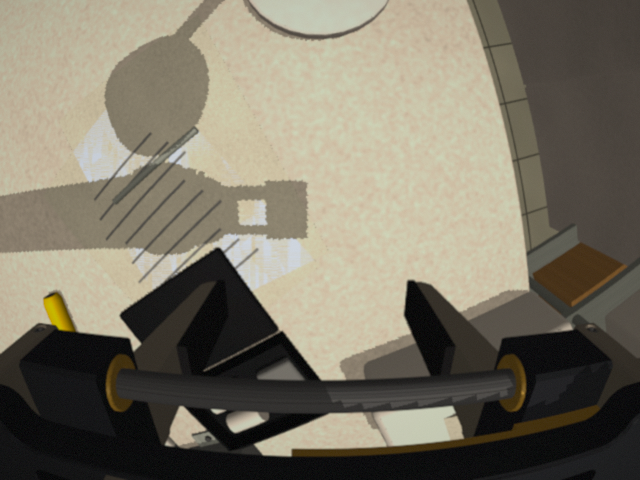

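The white cartridges are at top-view pixels (304,162), (266,237) and (331,235). The yellow look-alikes at (276,330), (385,340) and (188,385) are not wanted. The band is at (397,258), with its black wing at (400,268). The stub is at (475,211) and points left. The holder is at (120,210), with its mouths on the right. Next I'll crop in close and measure.

```bash
cat > h.py <<'E'
import numpy as np,cv2
from workcell import *
def cloud(c):
    z=c["range_z"].astype(float); v,u=np.mgrid[0:480,0:640]
    P=np.stack([(u-c["cx"])/c["fx"]*z,(v-c["cy"])/c["fy"]*z,z],-1)
    W=P@np.array(c["T"])[:3,:3].T+np.array(c["T"])[:3,3]
    W[z<=0]=np.nan
    return W
def load(n):
    d=np.load(n,allow_pickle=True);return {k:d[k] for k in d.files}
E
python3 - <<'E'
from h import *
for n in("top","side"):
    c=load(n+"0.npz");W=cloud(c);im=c["pixels"][:,:,::-1]
    np.save(n+"W.npy",W)
    fl=W[...,2][(abs(W[...,2])<12)];print(n,"table z med",np.nanmedian(fl))
    r=(slice(140,300),slice(240,430)) if n=="top" else (slice(210,370),slice(250,430))
    cv2.imwrite(f"pics/{n}crop.png",cv2.resize(im[r],None,fx=4,fy=3.7 if 0 else 3.6,interpolation=cv2.INTER_CUBIC))
c=load("top0.npz");W=np.load("topW.npy")
for n,(u,v) in dict(c1=(304,162),c2=(266,237),c3=(331,235),wing=(400,268),ring=(396,243),stub=(475,211),hold=(120,210)).items(): print(n,W[v,u].round(1))
# ortho height map 2mm/px combined
E
```

```text
top table z med 0.35735345192961177
side table z med 1.0634933670255577
c1 [662.   42.8  30.2]
c2 [516.4 109.4  31.6]
c3 [523.2 -10.7  29.9]
wing [ 457.9 -127.3   98.9]
ring [ 506.5 -126.5   60.8]
stub [ 568.5 -270.5   60.9]
hold [554.3 369.7  65.2]
```

View pics/topcrop.png

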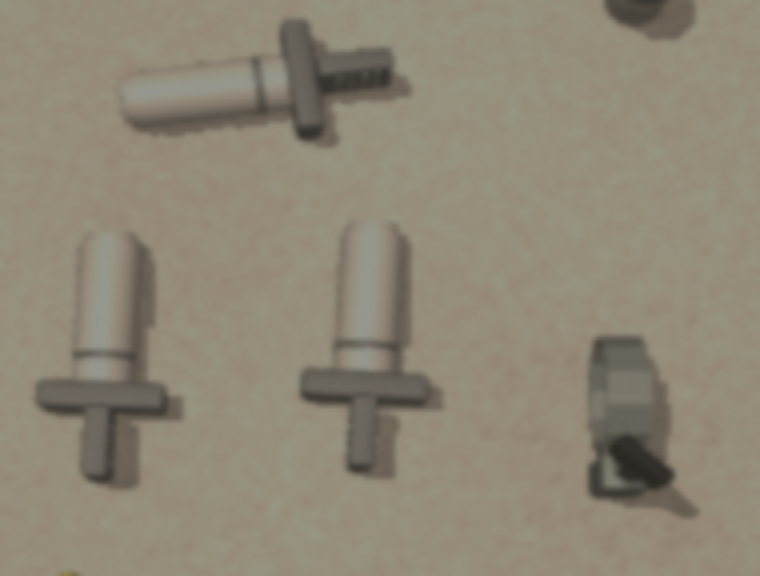

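View pics/sidecrop.png

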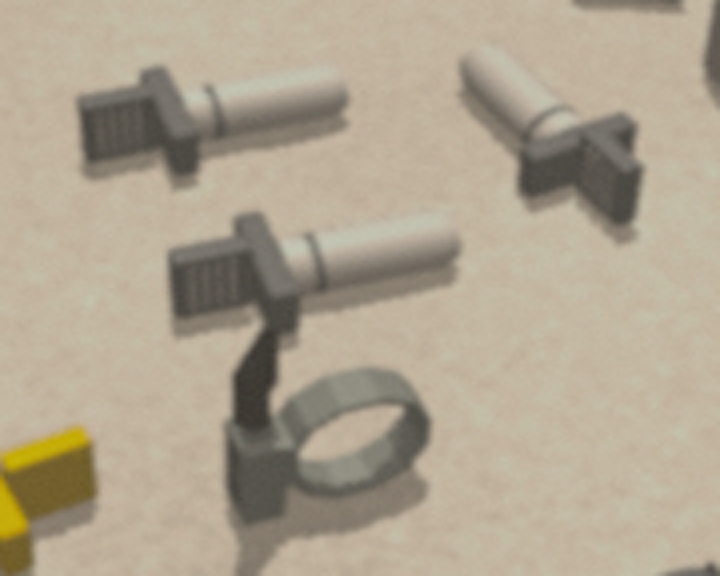

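```bash
cat >> h.py <<'E'
def rect(P,name=""):
    r=cv2.minAreaRect(P[:,:2].astype(np.float32)); b=cv2.boxPoints(r)
    print(name,len(P),"c",np.round(r[0],1),"size",np.round(r[1],1),"ang",round(r[2],2),"zmed",np.median(P[:,2]).round(1));return r
E
python3 - <<'E'
from h import *
for n in("top","side"):
    W=np.load(n+"W.npy");F=W.reshape(-1,3);F=F[~np.isnan(F[:,0])]
    def sel(x,y,r,z0,z1): 
        return F[(np.hypot(F[:,0]-x,F[:,1]-y)<r)&(F[:,2]>z0)&(F[:,2]<z1)]
    print("==",n)
    for nm,x,y in(("c1",662,43),("c2",516,109),("c3",523,-11)):
        try:
            t=sel(x,y,60,34,45);rect(t,nm+" tab"); a=sel(x,y,110,20,34);
            cc=t.mean(0); 
            rect(a,nm+" cap+tube")
            far=a[np.hypot(*(a-cc)[:,:2].T)>60]; far=far[far[:,2]>25]; d=far.mean(0)-cc
            print("   tab mean",cc.round(1),"dir to tube deg",np.degrees(np.arctan2(d[1],d[0])).round(2))
        except Exception as e: print(nm,e)
    rect(sel(480,-127,60,75,110),"wing"); rect(sel(490,-127,70,50,70),"ring")
    rect(sel(490,-127,70,8,47),"low")
    h=sel(554,370,150,57,70); rect(h,"holder")
    s=sel(568,-270,40,50,70); 
    m=(F[:,0]>480)&(F[:,0]<680)&(F[:,1]<-230)&(F[:,1]>-460)
    rect(F[m&(F[:,2]>54)&(F[:,2]<70)],"block+stub"); rect(F[m&(F[:,2]>5)&(F[:,2]<12)],"plate")
E
```

```text
== top
c1 tab 117 c [672.5   3.8] size [39.1 43.2] ang 88.34 zmed 39.9
c1 cap+tube 1167 c [665.5  39.6] size [142.7 202.5] ang 86.83 zmed 28.0
   tab mean [6.699e+02 2.000e-01 3.960e+01] dir to tube deg 112.06
c2 tab 122 c [500.5 122.2] size [89.5 31.6] ang 2.46 zmed 39.7
c2 cap+tube 976 c [506.6  68.8] size [135.6 128.3] ang 76.4 zmed 28.4
   tab mean [473.3 111.6  39.6] dir to tube deg -18.89
c3 tab 120 c [505.2 -13.6] size [46.6 78.7] ang 56.79 zmed 39.8
c3 cap+tube 947 c [523.2  -5.3] size [119.2 206.2] ang 26.43 zmed 28.4
   tab mean [481.2 -10.   39.6] dir to tube deg 11.85
wing 122 c [ 459.4 -129.4] size [29.7  8.6] ang 49.27 zmed 97.6
ring 320 c [ 486.2 -128.4] size [72.9 20.3] ang 0.5 zmed 57.8
low 138 c [ 488.6 -127.6] size [80.6 22.3] ang 1.28 zmed 24.7
holder 5271 c [558.3 378. ] size [160.7 109.6] ang 7.41 zmed 63.4
block+stub 4057 c [ 566.2 -353.5] size [126.9 201. ] ang 4.96 zmed 60.2
plate 3156 c [ 581.1 -347.6] size [228.  194.6] ang 88.9 zmed 8.2
== side
c1 tab 110 c [668.9   1.4] size [14.4 34.2] ang 8.23 zmed 40.3
c1 cap+tube 960 c [666.   38.8] size [139.6 199.7]
[... 158 characters left out ...]
+tube 783 c [498.7  79.5] size [139.6 122.6] ang 63.45 zmed 29.1
   tab mean [471.4 112.   39.5] dir to tube deg -21.19
c3 tab 127 c [478.7  -7.6] size [14.1 30.4] ang 88.94 zmed 40.0
c3 cap+tube 966 c [522.8  -6.3] size [119.7 205.9] ang 26.56 zmed 28.8
   tab mean [478.5  -9.3  39.4] dir to tube deg 6.96
wing 201 c [ 458.6 -128. ] size [30.2  8.1] ang 48.9 zmed 94.8
ring 427 c [ 484.8 -125.8] size [74.3 23.2] ang 2.07 zmed 58.4
low 529 c [ 487.5 -127.4] size [80.7 25.6] ang 0.77 zmed 23.8
holder 1963 c [557.9 380.2] size [161.6 116.3] ang 6.99 zmed 64.5
block+stub 6617 c [ 575.4 -327.2] size [101.9 156.6] ang 4.17 zmed 60.6
plate 2569 c [ 570.6 -308.5] size [136.9 151. ] ang 89.66 zmed 8.6
```

```bash
cat >> h.py <<'E'
from scipy.optimize import least_squares
def box(P,c,h):
    q=abs(P-np.array(c))-np.array(h)
    return np.linalg.norm(np.maximum(q,0),axis=1)+np.minimum(q.max(1),0)
def cyl(P,c,r,hx):  # axis x
    p=P-np.array(c); q=np.stack([np.hypot(p[:,1],p[:,2])-r,abs(p[:,0])-hx],1)
    return np.linalg.norm(np.maximum(q,0),axis=1)+np.minimum(q.max(1),0)
def ringsd(P,ri,ro,hx):
    q=np.stack([abs(np.hypot(P[:,1],P[:,2])-(ri+ro)/2)-(ro-ri)/2,abs(P[:,0])-hx],1)
    return np.linalg.norm(np.maximum(q,0),axis=1)+np.minimum(q.max(1),0)
def cart(P): return np.min([box(P,(0,0,0),(18,6,20)),box(P,(25,0,-5),(7,30,15)),cyl(P,(72,0,-5),15,40)],0)
def band(P,w=None):
    d=[ringsd(P,28,31,10),box(P,(0,40,-6.5),(12,9,24.5))]
    if w is not None:
        p=P-np.array([0,40,52]);c,s=np.cos(w),np.sin(w) # wing yaw w (ccw) 
        p=np.stack([c*p[:,0]+s*p[:,1],-s*p[:,0]+c*p[:,1],p[:,2]],1); d.append(box(p,(0,0,0),(15,4,16)))
    return np.min(d,0)
def unit(P): # origin stub axis at shoulder, z=39
    return np.min([cyl(P,(13,0,0),22.5,13),cyl(P,(33,0,0),24,7),box(P,(-54,0,-9),(54,50,30)),box(P,(-40,0,-35),(95,75,4))],0)
def holder(P): # bay mid point frame: x out, origin tab home mid of bays, mouth x=-32, z=44
    return box(P,(-32-55,0,-12),(55,80,32))
def fit(F,fn,z,guess,R,zmin=6,zmax=200,off=(0,0),extra=0,iters=3,keep=8):
    g=np.array(guess,float)
    def loc(g):
        c,s=np.cos(g[2]),np.sin(g[2]);d=F-np.array([g[0],g[1],z])
        return np.stack([c*d[:,0]+s*d[:,1],-s*d[:,0]+c*d[:,1],d[:,2]],1)
    base=F; 
    for it in range(iters):
        L=(lambda FF,g:(lambda c,s,d:np.stack([c*d[:,0]+s*d[:,1],-s*d[:,0]+c*d[:,1],d[:,2]],1))(np.cos(g[2]),np.sin(g[2]),FF-np.array([g[0],g[1],z])))
        sd=lambda FF,g: fn(L(FF,g),*g[3:])
        FF=base[(np.hypot(base[:,0]-g[0],base[:,1]-g[1])<R)&(base[:,2]>zmin)&(base[:,2]<zmax)]
        FF=FF[abs(sd(FF,g))<(25,12,keep)[min(it,2)]]
        r=least_squares(lambda g:sd(FF,g),g,loss="soft_l1",f_scale=1.5,x_scale=[10,10,.1]+[.1]*(len(g)-3));g=r.x
    return g,len(FF),np.sqrt(np.mean(sd(FF,g)**2))
def clean(W):
    F=W.reshape(-1,3);return F[~np.isnan(F[:,0])]
E
python3 - <<'E'
from h import *
for n in("top","side"):
    F=clean(np.load(n+"W.npy"));print("==",n)
    def pr(nm,r): print(nm,r[0][:2].round(1),np.degrees(r[0][2:]).round(2),r[1],r[2].round(2))
    pr("c1",fit(F,cart,20,(669,0,1.5),150))
    pr("c2",fit(F,cart,20,(472,112,0),150))
    pr("c3",fit(F,cart,20,(479,-10,0),150))
    for w in(.8,):
        # ring center; band y to housing -> world -x : yaw s.t. y=(-1,0): yaw=+90
        pr("band",fit(F,band,31,(499,-127,np.pi/2,w-np.pi/2),110))
        pr("band",fit(F,band,31,(499,-127,np.pi/2,-w),110))
    pr("unit",fit(F,unit,39,(570,-300,np.pi/2),180,zmax=66))
    pr("hold",fit(F,holder,44,(560,300,-np.pi/2),220,zmax=70))
E
```

```text
== top
c1 [671.5  -3.4] [99.26] 1100 1.5
c2 [469.7 111.5] [-0.61] 1100 1.52
c3 [477.2 -10.2] [-1.65] 1072 1.48
band [ 498.5 -128.3] [ 92.25 -43.85] 650 1.37
band [ 498.5 -128.3] [ 92.25 -43.85] 650 1.37
unit [ 575.4 -301. ] [93.42] 7224 1.93
hold [568.7 294.6] [-82.62] 6241 1.9
== side
c1 [6.705e+02 2.000e-01] [99.22] 1054 1.2
c2 [468.7 114.7] [-0.69] 1172 1.44
c3 [476.7  -6.8] [-1.92] 1389 1.24
band [ 497.6 -125.4] [ 91.48 -43.43] 1331 1.25
band [ 497.6 -125.4] [ 91.48 -43.43] 1331 1.25
unit [ 574.1 -293.9] [93.45] 10164 1.3
hold [568.2 297.5] [-82.7] 3322 1.79
```

```bash
cat >> h.py <<'E'
import sys,json
def plan(x,y,z,yaw,jaw,ncalls=None,half=True):
    """target TCP world, tool-y yaw in deg (mod 180 if half). prints rows for 8-row calls"""
    s=get_state();R=s["ee_rot"];p=s["ee_pos"].copy();cy=np.degrees(np.arctan2(R[1,1],R[0,1]))
    d=(yaw-cy); d=(d+90)%180-90 if half else (d+180)%360-180
    D=np.array([x,y,z])-p
    n=max(abs(D).max()/0+0 if 0 else np.linalg.norm(D[:2])/19.5,abs(D[2])/19.5,abs(d)/5.9)
    N=int(np.ceil(n/8)) if ncalls is None else ncalls
    k=8*max(N,1); print("from",p.round(1),"yaw",cy.round(1),"gap",round(float(s["finger_gap"]),3),"D",D.round(1),"spin",round(-d,1),"calls",k//8,"t",round(s["time"],1),"q7",s["joints"][6].round(2),"F",s["wrist_force"].round(1))
    a=cy
    # steps in world; tool axes at yaw a: y=(cos a,sin a), z down, x = y cross z = (-?)
    rows=[]
    for i in range(k):
        yv=np.array([np.cos(np.radians(a)),np.sin(np.radians(a))]); xv=np.array([-yv[1],yv[0]])*1.0
        # x = y x z with z=(0,0,-1): (yy*-1, yx*1)-> (-yy, yx)
        st=D/k
        rows.append(dict(x=round(float(st[:2]@xv)/20,3),y=round(float(st[:2]@yv)/20,3),z=round(-st[2]/20,3),spin=round(-d/k/6,3),jaw=jaw))
        a+=d/k
    for c in range(k//8):
        r=rows[8*c:8*c+8]
        print(json.dumps(r[0]) + " x8" if all(q==r[0] for q in r) else json.dumps(r))
def now():
    s=get_state();R=s["ee_rot"];print("p",s["ee_pos"].round(1),"yaw",np.degrees(np.arctan2(R[1,1],R[0,1])).round(1),"gap",round(float(s["finger_gap"]),3),"F",s["wrist_force"].round(1),"T",s["wrist_torque"].round(2),"t",round(s["time"],1),"q",s["joints"].round(2))
E
python3 - <<'E'
from h import *
plan(470,50,240,-41.6,1)
F=clean(np.load("topW.npy"))
c=load("top0.npz");W=np.load("topW.npy")
for n,(u,v) in dict(lancer_top=(168,250),lancer_bot=(176,308),vial1=(217,292),vial2=(401,132),meter=(464,300),oxi=(242,112),bottle=(450,95)).items(): print(n,W[v,u].round(0))
E
```

```text
from [197.5 618.9 238.9] yaw 72.3 gap 1.002 D [ 272.5 -568.9    1.1] spin -66.1 calls 5 t 0.1 q7 -0.06 F [ 0.1 -1.1  0.6]
[{"x": -0.541, "y": -0.574, "z": -0.001, "spin": -0.275, "jaw": 1}, {"x": -0.524, "y": -0.589, "z": -0.001, "spin": -0.275, "jaw": 1}, {"x": -0.507, "y": -0.604, "z": -0.001, "spin": -0.275, "jaw": 1}, {"x": -0.489, "y": -0.618, "z": -0.001, "spin": -0.275, "jaw": 1}, {"x": -0.471, "y": -0.632, "z": -0.001, "spin": -0.275, "jaw": 1}, {"x": -0.453, "y": -0.646, "z": -0.001, "spin": -0.275, "jaw": 1}, {"x": -0.434, "y": -0.658, "z": -0.001, "spin": -0.275, "jaw": 1}, {"x": -0.415, "y": -0.671, "z": -0.001, "spin": -0.275, "jaw": 1}]
[{"x": -0.395, "y": -0.682, "z": -0.001, "spin": -0.275, "jaw": 1}, {"x": -0.375, "y": -0.693, "z": -0.001, "spin": -0.275, "jaw": 1}, {"x": -0.355, "y": -0.704, "z": -0.001, "spin": -0.275, "jaw": 1}, {"x": -0.335, "y": -0.714, "z": -0.001, "spin": -0.275, "jaw": 1}, {"x": -0.314, "y": -0.723, "z": -0.001, "spin": -0.275, "jaw": 1}, {"x": -0.293, "y": -0.732, "z": -0.001, "spin": -0.275, "jaw": 1}, {"x": -0.272, "y": -0.74, "z": -0.001,
[... 1166 characters left out ...]
 0.131, "y": -0.777, "z": -0.001, "spin": -0.275, "jaw": 1}, {"x": 0.154, "y": -0.773, "z": -0.001, "spin": -0.275, "jaw": 1}, {"x": 0.176, "y": -0.769, "z": -0.001, "spin": -0.275, "jaw": 1}, {"x": 0.198, "y": -0.763, "z": -0.001, "spin": -0.275, "jaw": 1}, {"x": 0.22, "y": -0.757, "z": -0.001, "spin": -0.275, "jaw": 1}, {"x": 0.242, "y": -0.751, "z": -0.001, "spin": -0.275, "jaw": 1}, {"x": 0.263, "y": -0.743, "z": -0.001, "spin": -0.275, "jaw": 1}, {"x": 0.284, "y": -0.735, "z": -0.001, "spin": -0.275, "jaw": 1}]
lancer_top [490. 293.  14.]
lancer_bot [384. 270.  19.]
vial1 [412. 190.  57.]
vial2 [ 717. -138.   55.]
meter [ 409. -258.   19.]
oxi [759. 165.  28.]
bottle [ 748. -204.  159.]
```

```bash
sed -i 's/half=True/half=False/' h.py; python3 - <<'E'
from h import *
plan(470,-40,240,72.3,1)
E
```

```text
from [197.5 618.9 238.9] yaw 72.3 gap 1.002 D [ 272.5 -658.9    1.1] spin 0.0 calls 5 t 0.1 q7 -0.06 F [ 0.1 -1.1  0.6]
{"x": -0.575, "y": -0.681, "z": -0.001, "spin": 0.0, "jaw": 1} x8
{"x": -0.575, "y": -0.681, "z": -0.001, "spin": 0.0, "jaw": 1} x8
{"x": -0.575, "y": -0.681, "z": -0.001, "spin": 0.0, "jaw": 1} x8
{"x": -0.575, "y": -0.681, "z": -0.001, "spin": 0.0, "jaw": 1} x8
{"x": -0.575, "y": -0.681, "z": -0.001, "spin": 0.0, "jaw": 1} x8
```

Request:
play_rows(motion=[{"x":-0.575,"y":-0.68,"z":0,"spin":0,"jaw":1},{"x":-0.575,"y":-0.68,"z":0,"spin":0,"jaw":1},{"x":-0.575,"y":-0.68,"z":0,"spin":0,"jaw":1},{"x":-0.575,"y":-0.68,"z":0,"spin":0,"jaw":1},{"x":-0.575,"y":-0.68,"z":0,"spin":0,"jaw":1},{"x":-0.575,"y":-0.68,"z":0,"spin":0,"jaw":1},{"x":-0.575,"y":-0.68,"z":0,"spin":0,"jaw":1},{"x":-0.575,"y":-0.68,"z":0,"spin":0,"jaw":1}])

```text
time: 1.15
ee_pos: [252.6, 486.6, 239.6]
ee_rot: [[-0.953, 0.304, 0.0], [0.304, 0.953, 0.0], [-0.0, 0.0, -1.0]]
wrist_force: [-0.3, -0.5, 0.0]
finger_gap: 0.999
```

Request:
play_rows(motion=[{"x":-0.575,"y":-0.68,"z":0,"spin":0,"jaw":1},{"x":-0.575,"y":-0.68,"z":0,"spin":0,"jaw":1},{"x":-0.575,"y":-0.68,"z":0,"spin":0,"jaw":1},{"x":-0.575,"y":-0.68,"z":0,"spin":0,"jaw":1},{"x":-0.575,"y":-0.68,"z":0,"spin":0,"jaw":1},{"x":-0.575,"y":-0.68,"z":0,"spin":0,"jaw":1},{"x":-0.575,"y":-0.68,"z":0,"spin":0,"jaw":1},{"x":-0.575,"y":-0.68,"z":0,"spin":0,"jaw":1}])

```text
time: 2.15
ee_pos: [307.2, 354.9, 239.6]
ee_rot: [[-0.953, 0.304, 0.0], [0.304, 0.953, 0.0], [-0.0, 0.0, -1.0]]
wrist_force: [-0.2, 0.3, -0.5]
finger_gap: 1.002
```

Request:
play_rows(motion=[{"x":-0.575,"y":-0.68,"z":0,"spin":0,"jaw":1},{"x":-0.575,"y":-0.68,"z":0,"spin":0,"jaw":1},{"x":-0.575,"y":-0.68,"z":0,"spin":0,"jaw":1},{"x":-0.575,"y":-0.68,"z":0,"spin":0,"jaw":1},{"x":-0.575,"y":-0.68,"z":0,"spin":0,"jaw":1},{"x":-0.575,"y":-0.68,"z":0,"spin":0,"jaw":1},{"x":-0.575,"y":-0.68,"z":0,"spin":0,"jaw":1},{"x":-0.575,"y":-0.68,"z":0,"spin":0,"jaw":1}])

```text
time: 3.15
ee_pos: [361.7, 223.3, 239.6]
ee_rot: [[-0.953, 0.304, 0.0], [0.304, 0.953, 0.0], [-0.0, 0.0, -1.0]]
wrist_force: [0.2, -0.4, -0.0]
finger_gap: 1.0
```

Request:
play_rows(motion=[{"spin":1,"jaw":1},{"spin":1,"jaw":1},{"spin":1,"jaw":1},{"spin":1,"jaw":1},{"spin":1,"jaw":1},{"spin":1,"jaw":1},{"spin":1,"jaw":1},{"spin":1,"jaw":1}])

```text
invalid input
```

Request:
play_rows(motion=[{"spin":1,"jaw":1},{"spin":1,"jaw":1},{"spin":1,"jaw":1},{"spin":1,"jaw":1},{"spin":1,"jaw":1},{"spin":1,"jaw":1},{"spin":1,"jaw":1},{"spin":1,"jaw":1}])

```text
invalid input
```

Request:
play_rows(motion=[{"x":0,"y":0,"z":0,"spin":1,"jaw":1},{"x":0,"y":0,"z":0,"spin":1,"jaw":1},{"x":0,"y":0,"z":0,"spin":1,"jaw":1},{"x":0,"y":0,"z":0,"spin":1,"jaw":1},{"x":0,"y":0,"z":0,"spin":1,"jaw":1},{"x":0,"y":0,"z":0,"spin":1,"jaw":1},{"x":0,"y":0,"z":0,"spin":1,"jaw":1},{"x":0,"y":0,"z":0,"spin":1,"jaw":1}])

```text
time: 4.15
ee_pos: [361.4, 223.8, 239.6]
ee_rot: [[-0.408, 0.913, 0.0], [0.913, 0.408, 0.0], [0.0, 0.0, -1.0]]
wrist_force: [0.3, 0.3, -1.0]
finger_gap: 1.001
```

Request:
play_rows(motion=[{"x":0,"y":0,"z":0,"spin":1,"jaw":1},{"x":0,"y":0,"z":0,"spin":1,"jaw":1},{"x":0,"y":0,"z":0,"spin":1,"jaw":1},{"x":0,"y":0,"z":0,"spin":1,"jaw":1},{"x":0,"y":0,"z":0,"spin":1,"jaw":1},{"x":0,"y":0,"z":0,"spin":1,"jaw":1},{"x":0,"y":0,"z":0,"spin":1,"jaw":1},{"x":0,"y":0,"z":0,"spin":1,"jaw":1}])

```text
time: 5.15
ee_pos: [361.4, 223.8, 239.6]
ee_rot: [[0.405, 0.914, 0.0], [0.914, -0.405, 0.0], [0.0, -0.0, -1.0]]
wrist_force: [-0.4, -0.8, -0.4]
finger_gap: 0.999
```

```bash
cat >> h.py <<'E'
def wcloud(c,s):
    """fisheye wrist cloud: equidistant. range_z along optical axis"""
    z=c["range_z"].astype(float); v,u=np.mgrid[0:480,0:640]
    a=(u-c["cx"])/c["fx"];b=(v-c["cy"])/c["fy"];r=np.hypot(a,b)+1e-9
    t=np.tan(np.minimum(r,1.4)); P=np.stack([a/r*t*z,b/r*t*z,z],-1)
    M=np.array(c["tool_from_camera"]);T=P@M[:3,:3].T+M[:3,3]
    W=T@s["ee_rot"].T+s["ee_pos"]; W[(z<=0)|(r>1.3)]=np.nan
    return W,T
def wshot(n):
    s=get_state();c=read_camera("wrist");cv2.imwrite(f"pics/{n}.png",c["pixels"][:,:,::-1])
    W,T=wcloud(c,s);np.save(n+"W.npy",W);return W,T
def pr(nm,r): print(nm,r[0][:2].round(1),np.degrees(r[0][2:]).round(2),r[1],r[2].round(2))
E
python3 - <<'E'
from h import *
now()
W,T=wshot("w1");F=clean(W)
print("table",np.nanmedian(W[...,2][abs(W[...,2])<15]))
pr("c3",fit(F,cart,20,(478,-9,0),150))
pr("c2",fit(F,cart,20,(469,113,0),150))
pr("band",fit(F,band,31,(498,-127,1.6,-.76),110))
plan(458,-127,150,-42,1)
E
```

```text
p [361.4 223.8 239.6] yaw -23.9 gap 0.999 F [-0.4 -0.8 -0.4] T [-0.05  0.07  0.01] t 5.2 q [-0.9   0.07  0.28  2.14 -0.02  0.93 -1.02]
table 0.08048638206042824
c3 [478.1  -7.4] [-2.02] 1584 0.86
c2 [470.  114.5] [-0.92] 3206 0.74
band [ 498. -127.] [ 91.67 -43.54] 0 nan
from [361.5 223.8 239.6] yaw -24.1 gap 0.999 D [  96.5 -350.8  -89.6] spin 17.9 calls 3 t 5.2 q7 -1.02 F [-0.3 -0.6  1. ]
[{"x": -0.585, "y": 0.482, "z": 0.187, "spin": 0.124, "jaw": 1}, {"x": -0.579, "y": 0.489, "z": 0.187, "spin": 0.124, "jaw": 1}, {"x": -0.573, "y": 0.497, "z": 0.187, "spin": 0.124, "jaw": 1}, {"x": -0.566, "y": 0.504, "z": 0.187, "spin": 0.124, "jaw": 1}, {"x": -0.559, "y": 0.512, "z": 0.187, "spin": 0.124, "jaw": 1}, {"x": -0.553, "y": 0.519, "z": 0.187, "spin": 0.124, "jaw": 1}, {"x": -0.546, "y": 0.526, "z": 0.187, "spin": 0.124, "jaw": 1}, {"x": -0.539, "y": 0.533, "z": 0.187, "spin": 0.124, "jaw": 1}]
[{"x": -0.532, "y": 0.54, "z": 0.187, "spin": 0.124, "jaw": 1}, {"x": -0.525, "y": 0.547, "z": 0.187, "spin": 0.124, "jaw": 1}, {"x": -0.518, "y": 0.554, "z": 0.187, "spin": 0.124, "jaw": 1}, {"x": -0.51, "y": 0.561, "z": 0.187, "spin": 0.124, "jaw": 1}, {"x": -0.503, "y": 0.567, "z": 0.187, "spin": 0.124, "jaw": 1}, {"x": -0.496, "y": 0.574, "z": 0.187, "spin": 0.124, "jaw": 1}, {"x": -0.488, "y": 0.58, "z": 0.187, "spin": 0.124, "jaw": 1}, {"x": -0.481, "y": 0.586, "z": 0.187, "spin": 0.124, "jaw": 1}]
[{"x": -0.473, "y": 0.593, "z": 0.187, "spin": 0.124, "jaw": 1}, {"x": -0.465, "y": 0.599, "z": 0.187, "spin": 0.124, "jaw": 1}, {"x": -0.457, "y": 0.605, "z": 0.187, "spin": 0.124, "jaw": 1}, {"x": -0.449, "y": 0.611, "z": 0.187, "spin": 0.124, "jaw": 1}, {"x": -0.441, "y": 0.616, "z": 0.187, "spin": 0.124, "jaw": 1}, {"x": -0.433, "y": 0.622, "z": 0.187, "spin": 0.124, "jaw": 1}, {"x": -0.425, "y": 0.628, "z": 0.187, "spin": 0.124, "jaw": 1}, {"x": -0.417, "y": 0.633, "z": 0.187, "spin": 0.124, "jaw": 1}]
  return _methods._mean(a, axis=axis, dtype=dtype,
  ret = ret.dtype.type(ret / rcount)
```

View pics/w1.png

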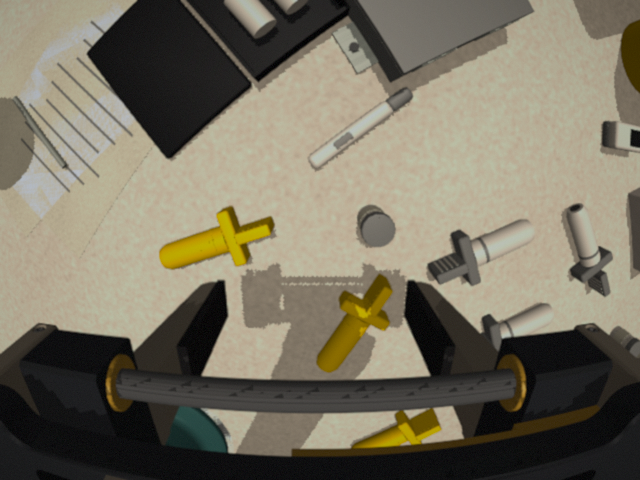

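Request:
play_rows(motion=[{"x":0,"y":0,"z":0,"spin":1,"jaw":1},{"x":0,"y":0,"z":0,"spin":1,"jaw":1},{"x":0,"y":0,"z":0,"spin":1,"jaw":1},{"x":-0.5,"y":0.8,"z":0.25,"spin":0,"jaw":1},{"x":-0.5,"y":0.8,"z":0.25,"spin":0,"jaw":1},{"x":-0.5,"y":0.8,"z":0.25,"spin":0,"jaw":1},{"x":-0.5,"y":0.8,"z":0.25,"spin":0,"jaw":1},{"x":-0.5,"y":0.8,"z":0.25,"spin":0,"jaw":1}])

```text
time: 6.2
ee_pos: [388.0, 132.8, 214.5]
ee_rot: [[0.664, 0.748, 0.0], [0.748, -0.664, 0.0], [0.0, 0.0, -1.0]]
wrist_force: [0.4, 1.1, 0.4]
finger_gap: 1.001
```

```bash
python3 - <<'E'
from h import *
now();plan(458,-127,160,-42,1)
E
```

```text
p [388.  132.8 214.5] yaw -41.6 gap 1.001 F [0.4 1.1 0.4] T [-0.06  0.1  -0.01] t 6.2 q [-0.78  0.08  0.39  2.2  -0.04  0.87 -1.09]
from [388.  132.8 214.5] yaw -41.6 gap 1.001 D [  70.  -259.8  -54.5] spin 0.4 calls 2 t 6.2 q7 -1.09 F [0.4 1.1 0.4]
[{"x": -0.462, "y": 0.703, "z": 0.17, "spin": 0.004, "jaw": 1}, {"x": -0.462, "y": 0.703, "z": 0.17, "spin": 0.004, "jaw": 1}, {"x": -0.461, "y": 0.703, "z": 0.17, "spin": 0.004, "jaw": 1}, {"x": -0.461, "y": 0.703, "z": 0.17, "spin": 0.004, "jaw": 1}, {"x": -0.461, "y": 0.704, "z": 0.17, "spin": 0.004, "jaw": 1}, {"x": -0.46, "y": 0.704, "z": 0.17, "spin": 0.004, "jaw": 1}, {"x": -0.46, "y": 0.704, "z": 0.17, "spin": 0.004, "jaw": 1}, {"x": -0.46, "y": 0.704, "z": 0.17, "spin": 0.004, "jaw": 1}]
[{"x": -0.459, "y": 0.704, "z": 0.17, "spin": 0.004, "jaw": 1}, {"x": -0.459, "y": 0.705, "z": 0.17, "spin": 0.004, "jaw": 1}, {"x": -0.459, "y": 0.705, "z": 0.17, "spin": 0.004, "jaw": 1}, {"x": -0.459, "y": 0.705, "z": 0.17, "spin": 0.004, "jaw": 1}, {"x": -0.458, "y": 0.705, "z": 0.17, "spin": 0.004, "jaw": 1}, {"x": -0.458, "y": 0.705, "z": 0.17, "spin": 0.004, "jaw": 1}, {"x": -0.458, "y": 0.706, "z": 0.17, "spin": 0.004, "jaw": 1}, {"x": -0.457, "y": 0.706, "z": 0.17, "spin": 0.004, "jaw": 1}]
```

Request:
play_rows(motion=[{"x":-0.46,"y":0.705,"z":0.17,"spin":0,"jaw":1},{"x":-0.46,"y":0.705,"z":0.17,"spin":0,"jaw":1},{"x":-0.46,"y":0.705,"z":0.17,"spin":0,"jaw":1},{"x":-0.46,"y":0.705,"z":0.17,"spin":0,"jaw":1},{"x":-0.46,"y":0.705,"z":0.17,"spin":0,"jaw":1},{"x":-0.46,"y":0.705,"z":0.17,"spin":0,"jaw":1},{"x":-0.46,"y":0.705,"z":0.17,"spin":0,"jaw":1},{"x":-0.46,"y":0.705,"z":0.17,"spin":0,"jaw":1}])

```text
time: 7.2
ee_pos: [423.1, 2.9, 187.3]
ee_rot: [[0.664, 0.748, 0.0], [0.748, -0.664, 0.0], [0.0, 0.0, -1.0]]
wrist_force: [0.2, -0.6, -0.7]
finger_gap: 0.999
```

```bash
sed -i 's/    for c in range(k\/\/8):/    if abs(d)<1.5: print(rows[0]); return\n    for c in range(k\/\/8):/' h.py; python3 - <<'E'
from h import *
now()
W,T=wshot("w2");F=clean(W)
print("table",np.nanmedian(W[...,2][abs(W[...,2])<15]))
pr("c3",fit(F,cart,20,(478,-8,0),150))
pr("band",fit(F,band,31,(498,-127,1.6,-.76),110))
E
```

```text
p [423.1   2.9 187.3] yaw -41.6 gap 0.999 F [ 0.2 -0.6 -0.7] T [-0.06  0.07  0.04] t 7.2 q [-0.56  0.15  0.52  2.21 -0.11  0.8  -0.69]
table -0.0891879116838794
c3 [477.7  -7.4] [-1.96] 5148 0.71
band [ 499.2 -125.7] [ 91.84 -43.54] 1872 0.86
```

View pics/w2.png

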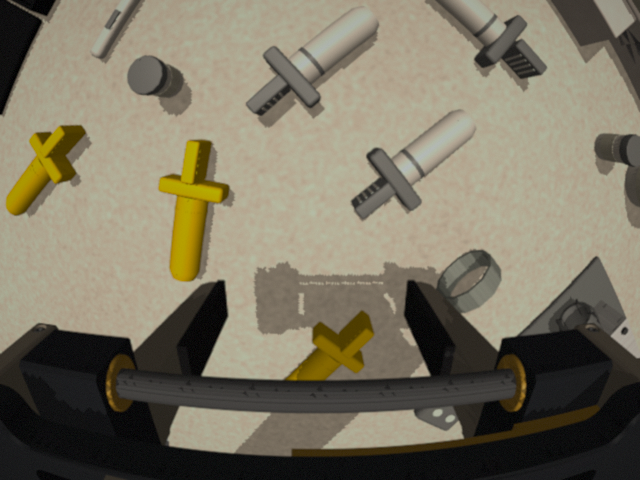

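Request:
play_rows(motion=[{"x":-0.46,"y":0.71,"z":0.17,"spin":0,"jaw":1},{"x":-0.46,"y":0.71,"z":0.17,"spin":0,"jaw":1},{"x":-0.46,"y":0.71,"z":0.17,"spin":0,"jaw":1},{"x":-0.46,"y":0.71,"z":0.17,"spin":0,"jaw":1},{"x":-0.46,"y":0.71,"z":0.17,"spin":0,"jaw":1},{"x":-0.46,"y":0.71,"z":0.17,"spin":0,"jaw":1},{"x":-0.46,"y":0.71,"z":0.17,"spin":0,"jaw":1},{"x":-0.46,"y":0.71,"z":0.17,"spin":0,"jaw":1}])

```text
time: 8.25
ee_pos: [459.0, -127.0, 160.1]
ee_rot: [[0.664, 0.748, 0.0], [0.748, -0.664, 0.0], [0.0, -0.0, -1.0]]
wrist_force: [0.3, -0.2, -0.5]
finger_gap: 1.002
```

```bash
python3 - <<'E'
from h import *
now()
W,T=wshot("w3");F=clean(W)
print("table",np.nanmedian(W[...,2][abs(W[...,2])<15]))
pr("c3",fit(F,cart,20,(478,-8,0),150))
r=fit(F,band,31,(499,-126,1.6,-.76),110);pr("band",r)
g=r[0];wx,wy=g[0]-40*np.sin(g[2]),g[1]+40*np.cos(g[2]);print("wing",wx,wy)
pr("unit",fit(F,unit,39,(574,-294,1.63),180,zmax=66))
plan(wx,wy,97,-41.7,1)
E
```

```text
p [ 459.  -127.   160.1] yaw -41.6 gap 1.002 F [ 0.3 -0.2 -0.5] T [-0.06  0.13 -0.01] t 8.2 q [-0.28  0.31  0.57  2.12 -0.24  0.77 -0.29]
table -0.049221074379786955
c3 [477.   -7.6] [-1.71] 6455 0.7
band [ 499.1 -125.9] [ 91.8  -42.59] 4267 0.92
wing 459.1301398422374 -127.11880678608745
unit [ 575.7 -297.8] [93.38] 13912 1.83
from [ 459.3 -129.2  160.1] yaw -41.7 gap 1.004 D [ -0.1   2.1 -63.1] spin -0.0 calls 1 t 8.3 q7 -0.29 F [ 0.6 -2.1 -0.4]
{'x': 0.009, 'y': -0.009, 'z': np.float64(0.394), 'spin': np.float64(-0.001), 'jaw': 1}
```

View pics/w3.png

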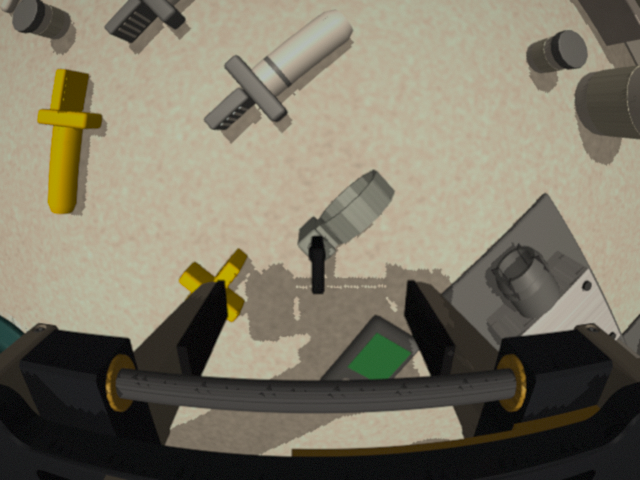

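```bash
python3 - <<'E'
from h import *
now()
W,T=wshot("w4");F=clean(W);now()
r=fit(F,band,31,(499,-126,1.6,-.76),110);pr("band",r)
g=r[0];print("wing",g[0]-40*np.sin(g[2]),g[1]+40*np.cos(g[2]))
for nm,FF in(("wrist",F),("side",clean(np.load("sideW.npy"))),("top",clean(np.load("topW.npy")))):
    for kp in(8,4):
        pr(nm+" unit",fit(FF,unit,39,(574.5,-296,1.63),180,zmax=64,keep=kp))
    a=np.radians(93.4);d=FF-np.array([574.5,-296,39]);L=np.stack([np.cos(a)*d[:,0]+np.sin(a)*d[:,1],-np.sin(a)*d[:,0]+np.cos(a)*d[:,1],d[:,2]],1)
    m=(L[:,0]>28)&(L[:,0]<39)&(abs(L[:,1])<26)&(L[:,2]>5)&(L[:,2]<30)
    def f(q): return np.hypot(L[m][:,1]-q[0],L[m][:,2]-q[1])-24
    q=least_squares(f,[0,0],loss="soft_l1");print("  barb cyl",m.sum(),q.x.round(2),np.sqrt(np.mean(q.fun**2)).round(2))
    m=(abs(L[:,1])<45)&(abs(L[:,1])>26)&(L[:,2]>-25)&(L[:,2]<17)&(abs(L[:,0])<10)
    print("  shoulder x",m.sum(),np.percentile(L[m][:,0],[20,50,80]).round(1) if m.sum() else 0)
    m=(abs(L[:,1])<45)&(L[:,2]>18)&(L[:,2]<25)&(L[:,0]<15)&(L[:,0]>-30)&(abs(L[:,1])>25)
    print("  blocktop front edge",m.sum(),np.sort(L[m][:,0])[-8:].round(1),"z",np.median(L[m][:,2]).round(1))
    m=(abs(L[:,1])<12)&(L[:,2]>16)&(L[:,2]<27)&(L[:,0]>0)
    print("  stub far end",m.sum(),np.sort(L[m][:,0])[-8:].round(1))
    m=(L[:,0]<-10)&(L[:,0]>-90)&(L[:,2]>18)&(L[:,2]<24)&(abs(L[:,1])<65); 
    if m.sum(): print("  block y ext",np.percentile(L[m][:,1],[.5,99.5]).round(1))
E
```

```text
p [ 459.3 -129.2  160.1] yaw -41.7 gap 1.004 F [ 0.6 -2.1 -0.4] T [-0.18  0.08 -0.04] t 8.3 q [-0.28  0.31  0.57  2.12 -0.24  0.77 -0.29]
p [ 458.9 -128.1  160.1] yaw -41.8 gap 1.001 F [-0.7 -0.5  0.1] T [-0.01  0.13 -0.07] t 8.3 q [-0.28  0.31  0.57  2.12 -0.24  0.77 -0.29]
band [ 499.4 -125.7] [ 92.17 -43.75] 4273 0.88
wing 459.39425627194385 -127.20826846956152
wrist unit [ 575.7 -297.8] [93.47] 14253 1.8
wrist unit [ 575.8 -298.4] [93.47] 13412 0.95
  barb cyl 566 [-1.18 -1.18] 0.93
  shoulder x 1116 [-3.2 -2.7 -2.2]
  blocktop front edge 562 [-1.8 -1.8 -1.8 -1.8 -1.8 -1.7 -1.7 -1.6] z 20.7
  stub far end 1242 [46.  46.  46.2 46.3 46.3 46.4 46.5 46.5]
  block y ext [-51.1  25.1]
side unit [ 574.1 -293.8] [93.45] 10044 1.2
side unit [ 574.1 -293.9] [93.44] 10029 1.19
  barb cyl 212 [-0.02 -0.44] 1.35
  shoulder x 0 0
  blocktop front edge 518 [-2.1 -2.  -2.  -2.  -1.8 -1.5 -1.4 -1.2] z 21.7
  stub far end 790 [1600.6 1600.7 1600.8 1604.  1604.5 1604.5 1604.8 1608.2]
  block y ext [-49.3  50.6]
top unit [ 575.4 -301. ] [93.42] 7132 1.87
top unit [ 575.4 -301.1] [93.42] 6850 1.53
  barb cyl 145 [-0.72 -1.15] 1.87
  shoulder x 159 [-5.7 -5.2 -4.7]
  blocktop front edge 277 [-4.9 -4.8 -4.8 -4.8 -4.5 -4.5 -4.4 -3.7] z 21.3
  stub far end 1047 [724.8 724.9 725.1 725.2 725.3 725.6 725.7 726.3]
  block y ext [-50.1  49.1]
```

Request:
play_rows(motion=[{"x":0,"y":0,"z":0.45,"spin":0,"jaw":0.7},{"x":0,"y":0,"z":0.45,"spin":0,"jaw":0.7},{"x":0,"y":0,"z":0.45,"spin":0,"jaw":0.7},{"x":0,"y":0,"z":0.45,"spin":0,"jaw":0.7},{"x":0,"y":0,"z":0.45,"spin":0,"jaw":0.7},{"x":0,"y":0,"z":0,"spin":0,"jaw":0.7},{"x":0,"y":0,"z":0,"spin":0,"jaw":0.7},{"x":0,"y":0,"z":0,"spin":0,"jaw":0.7}])

```text
time: 9.35
ee_pos: [459.2, -126.7, 115.5]
ee_rot: [[0.665, 0.747, 0.001], [0.747, -0.665, -0.0], [0.001, 0.001, -1.0]]
wrist_force: [0.3, -0.2, -1.3]
finger_gap: 0.698
```

```bash
python3 - <<'E'
from h import *
now()
W,T=wshot("w5");F=clean(W)
r=fit(F,band,31,(499,-126,1.6,-.76),110);pr("band",r)
g=r[0];w=g[0]-40*np.sin(g[2]),g[1]+40*np.cos(g[2]);print("wing",w,"wing yaw",np.degrees(g[2]+g[3]))
plan(*w,94.5,-42,.7)
E
```

```text
p [ 459.2 -126.7  115.5] yaw -41.7 gap 0.698 F [ 0.3 -0.2 -1.3] T [-0.02  0.17 -0.04] t 9.3 q [-0.24  0.39  0.52  2.14 -0.31  0.68 -0.23]
band [ 499.  -125.9] [ 91.75 -42.82] 6317 0.9
wing (np.float64(459.0065443702552), np.float64(-127.16627608241089)) wing yaw 48.929529600492515
from [ 459.1 -126.7  115.5] yaw -41.7 gap 0.7 D [ -0.1  -0.5 -21. ] spin 0.3 calls 1 t 9.4 q7 -0.23 F [-0.5  0.3 -0.5]
{'x': -0.003, 'y': 0.001, 'z': np.float64(0.131), 'spin': np.float64(0.006), 'jaw': 0.7}
```

View pics/w5.png

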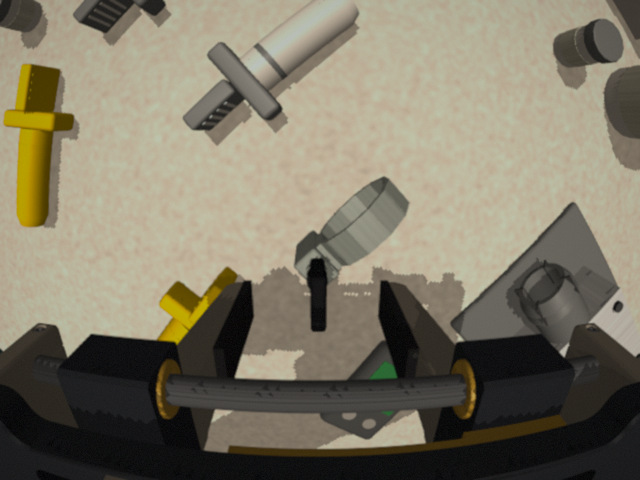

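The wing at (318,295) sits centred between the pads. I'll go down and close.

Request:
play_rows(motion=[{"x":0,"y":0,"z":0.35,"spin":0,"jaw":0.7},{"x":0,"y":0,"z":0.35,"spin":0,"jaw":0.7},{"x":0,"y":0,"z":0.35,"spin":0,"jaw":0.7},{"x":0,"y":0,"z":0,"spin":0,"jaw":0.4},{"x":0,"y":0,"z":0,"spin":0,"jaw":0},{"x":0,"y":0,"z":0,"spin":0,"jaw":0},{"x":0,"y":0,"z":0,"spin":0,"jaw":0},{"x":0,"y":0,"z":0,"spin":0,"jaw":0}])

```text
time: 10.4
ee_pos: [459.0, -126.6, 94.3]
ee_rot: [[0.665, 0.747, 0.0], [0.747, -0.665, 0.0], [0.0, 0.0, -1.0]]
wrist_force: [0.3, 0.2, -0.4]
finger_gap: 0.18
```

Request:
play_rows(motion=[{"x":0,"y":0,"z":-0.15,"spin":0,"jaw":0},{"x":0,"y":0,"z":-0.25,"spin":0,"jaw":0},{"x":0,"y":0,"z":-0.25,"spin":0,"jaw":0},{"x":0,"y":0,"z":-0.25,"spin":0,"jaw":0},{"x":0,"y":0,"z":-0.1,"spin":0,"jaw":0},{"x":0,"y":0,"z":0,"spin":0,"jaw":0},{"x":0,"y":0,"z":0,"spin":0,"jaw":0},{"x":0,"y":0,"z":0,"spin":0,"jaw":0}])

```text
time: 11.4
ee_pos: [458.8, -126.6, 114.0]
ee_rot: [[0.665, 0.747, -0.0], [0.747, -0.665, 0.0], [-0.0, -0.0, -1.0]]
wrist_force: [-0.4, -0.1, -0.8]
finger_gap: 0.084
```

```bash
python3 - <<'E'
from h import *
now()
W,T=wshot("w6");F=clean(W)
for z in(46,51):
  r=fit(F,band,z,(499,-126,1.6,-.76),110);pr("band",r)
E
```

```text
p [ 458.8 -126.6  114. ] yaw -41.7 gap 0.084 F [-0.4 -0.1 -0.8] T [-0.08  0.12  0.01] t 11.4 q [-0.24  0.39  0.52  2.15 -0.31  0.68 -0.23]
band [ 498.7 -125.6] [ 91.51 -32.42] 9218 2.31
band [ 499.  -125.8] [ 91.87 -25.33] 9597 2.22
```

View pics/w6.png

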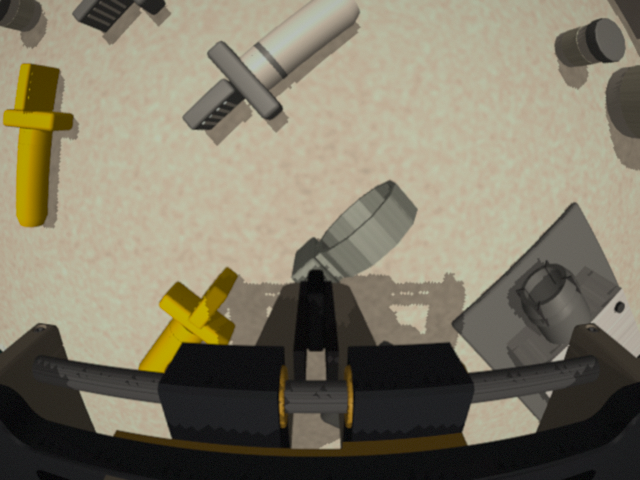

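```bash
cat >> h.py <<'E'
def fitband(F,g0,zmax,tilt=False,wing=None):
    g=np.array(list(g0)+[0,0],float)  # x,y,z,yaw,roll(x),pitch(y)
    from scipy.spatial.transform import Rotation as Ro
    def L(FF,g): return (FF-g[:3])@Ro.from_euler("ZYX",[g[3],g[5],g[4]]).as_matrix()
    n=6 if tilt else 4
    for k in(15,8,4):
        FF=F[(np.hypot(F[:,0]-g[0],F[:,1]-g[1])<75)&(F[:,2]>6)&(F[:,2]<zmax)]
        FF=FF[abs(band(L(FF,g)))<k]
        e=lambda q:np.r_[q,g[n:]]
        r=least_squares(lambda q:band(L(FF,e(q))),g[:n],loss="soft_l1",f_scale=1.,x_scale=([10,10,10,.1,.1,.1])[:n]);g=e(r.x)
    print("band xyz",g[:3].round(2),"yaw,roll,pitch",np.degrees(g[3:]).round(2),len(FF),np.sqrt(np.mean(band(L(FF,g))**2)).round(2))
    return g
E
python3 - <<'E'
from h import *
F=clean(np.load("w6W.npy"))
for z in(45,50): fitband(F,(499,-126,z,1.6),84)
fitband(F,(499,-126,50,1.6),84,True)
F=clean(np.load("w5W.npy"))
fitband(F,(499,-126,31,1.6),64); fitband(F,(499,-126,31,1.6),64,True)
for n in("side","top"):
    c=read_camera(n);np.savez(n+"1.npz",**c);cv2.imwrite(f"pics/{n}1.png",c["pixels"][:,:,::-1]);F=clean(cloud(c));np.save(n+"W1.npy",cloud(c));fitband(F,(499,-126,50,1.6),84)
E
```

```text
band xyz [ 498.27 -125.75   47.83] yaw,roll,pitch [91.46  0.    0.  ] 6704 0.68
band xyz [ 499.56 -125.79   50.34] yaw,roll,pitch [91.68  0.    0.  ] 6710 0.89
band xyz [ 499.5  -125.84   50.51] yaw,roll,pitch [91.37 -3.1   0.94] 6705 0.8
band xyz [ 498.73 -125.99   30.09] yaw,roll,pitch [91.73  0.    0.  ] 5068 0.71
band xyz [ 498.7  -125.92   29.91] yaw,roll,pitch [91.83  1.43 -0.55] 5071 0.66
band xyz [ 496.95 -125.16   49.79] yaw,roll,pitch [91.08  0.    0.  ] 1230 0.9
band xyz [ 499.19 -129.06   50.5 ] yaw,roll,pitch [92.89  0.    0.  ] 171 1.09
```

```bash
python3 - <<'E'
from h import *
for n in("w5","w6"):
    W=np.load(n+"W.npy");F=clean(W)
    for x in(495,500,505):
        m=(abs(F[:,0]-x)<2)&(abs(F[:,1]+126)<9)&(F[:,2]>40)&(F[:,2]<84);print(n,x,m.sum(),np.percentile(F[m,2],[50,95]).round(1))
    m=(abs(F[:,0]-470)<12)&(abs(F[:,1]+127)<9)&(F[:,2]>40)&(F[:,2]<75);print("housing top",np.histogram(F[m,2],bins=range(40,76,3)))
E
```

```text
w5 495 218 [60.4 61.5]
w5 500 219 [60.3 61.3]
w5 505 218 [60.2 61.1]
housing top (array([ 19, 203, 209, 129, 208,  51,   3,   4,   8,   6,   4]), array([40, 43, 46, 49, 52, 55, 58, 61, 64, 67, 70, 73]))
w6 495 256 [78.2 79.1]
w6 500 261 [78.  79.1]
w6 505 264 [78.  79.1]
housing top (array([  3,   4,   2,   2,   1,   0,  64, 211, 220,  75, 254]), array([40, 43, 46, 49, 52, 55, 58, 61, 64, 67, 70, 73]))
```

```bash
python3 - <<'E'
import cv2
a=cv2.imread("pics/side1.png")[200:420,230:450];cv2.imwrite("pics/side1c.png",cv2.resize(a,None,fx=2.7,fy=2.7,interpolation=3))
E
```

```text
(no output)
```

View pics/side1c.png

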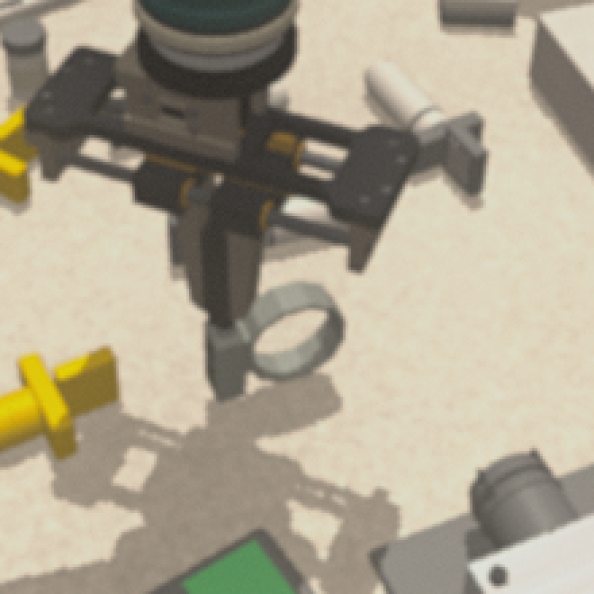

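Request:
play_rows(motion=[{"x":-0.185,"y":0.858,"z":0,"spin":0,"jaw":0},{"x":-0.185,"y":0.858,"z":0,"spin":0,"jaw":0},{"x":-0.185,"y":0.858,"z":0,"spin":0,"jaw":0},{"x":-0.185,"y":0.858,"z":0,"spin":0,"jaw":0},{"x":-0.185,"y":0.858,"z":0,"spin":0,"jaw":0},{"x":-0.185,"y":0.858,"z":0,"spin":0,"jaw":0},{"x":-0.185,"y":0.858,"z":0,"spin":0,"jaw":0},{"x":0,"y":0,"z":0,"spin":-0.3,"jaw":0}])

```text
time: 12.55
ee_pos: [531.9, -227.4, 114.2]
ee_rot: [[0.641, 0.767, 0.0], [0.767, -0.641, -0.001], [-0.001, 0.001, -1.0]]
wrist_force: [-0.0, 0.4, -1.4]
finger_gap: 0.085
```

Request:
play_rows(motion=[{"x":0,"y":0,"z":0.1,"spin":0,"jaw":0},{"x":0,"y":0,"z":0.1,"spin":0,"jaw":0},{"x":0,"y":0,"z":0.1,"spin":0,"jaw":0},{"x":0,"y":0,"z":0.1,"spin":0,"jaw":0},{"x":0,"y":0,"z":0,"spin":0,"jaw":0},{"x":0,"y":0,"z":0,"spin":0,"jaw":0},{"x":0,"y":0,"z":0,"spin":0,"jaw":0},{"x":0,"y":0,"z":0,"spin":0,"jaw":0}])

```text
time: 13.55
ee_pos: [531.4, -225.9, 106.2]
ee_rot: [[0.641, 0.767, 0.0], [0.767, -0.641, -0.0], [0.0, 0.0, -1.0]]
wrist_force: [-0.1, -0.1, -1.4]
finger_gap: 0.085
```

```bash
cat >> h.py <<'E'
def stubchk(F):
    a=np.radians(93.45);d=F-np.array([575.7,-298.4,39]);L=np.stack([np.cos(a)*d[:,0]+np.sin(a)*d[:,1],-np.sin(a)*d[:,0]+np.cos(a)*d[:,1],d[:,2]],1)
    return L
E
python3 - <<'E'
from h import *
now()
W,T=wshot("w7");F=clean(W)
g=fitband(F,(571,-223,40.5,1.63),76);g=fitband(F,(571,-223,40.5,1.63),76,True)
print("ring in stub",stubchk(g[None,:3]).round(2))
c=read_camera("side");cv2.imwrite("pics/side2.png",c["pixels"][:,:,::-1]);F2=clean(cloud(c));g=fitband(F2,(571,-223,40.5,1.63),76);print("side ring in stub",stubchk(g[None,:3]).round(2))
for nm,FF in(("w",F),("side",F2)):
    L=stubchk(FF);m=(L[:,0]>28)&(L[:,0]<39)&(abs(L[:,1])<26)&(L[:,2]>5)&(L[:,2]<30)
    q=least_squares(lambda q:np.hypot(L[m][:,1]-q[0],L[m][:,2]-q[1])-24,[0,0],loss="soft_l1");print("barb cyl",m.sum(),q.x.round(2))
E
```

```text
p [ 531.4 -225.9  106.2] yaw -39.9 gap 0.085 F [-0.1 -0.1 -1.4] T [-0.07  0.14  0.03] t 13.6 q [-0.03  0.55  0.49  1.91 -0.36  0.77 -0.03]
band xyz [ 570.86 -223.8    40.02] yaw,roll,pitch [93.26  0.    0.  ] 6707 0.68
band xyz [ 570.85 -223.82   39.99] yaw,roll,pitch [93.24  0.64  0.13] 6708 0.68
ring in stub [[74.73  0.36  0.99]]
band xyz [ 569.49 -223.2    41.62] yaw,roll,pitch [92.82  0.    0.  ] 1279 0.84
side ring in stub [[75.43  1.67  2.62]]
barb cyl 1259 [ 0.27 -0.96]
barb cyl 231 [ 1.07 -0.24]
```

View pics/w7.png

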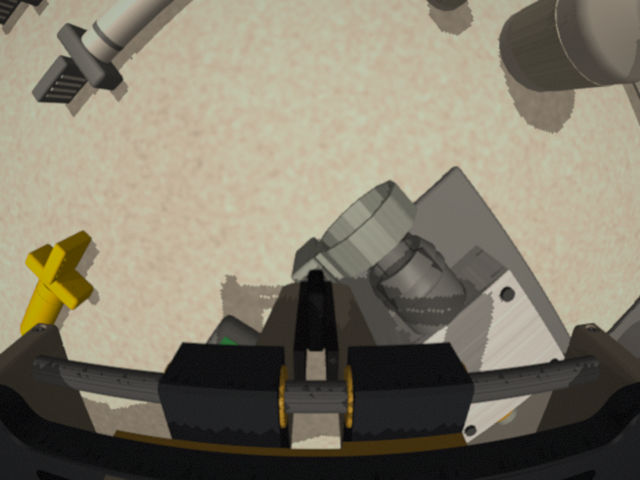

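```bash
python3 - <<'E'
import cv2
a=cv2.imread("pics/side2.png")[260:480,280:580];cv2.imwrite("pics/side2c.png",cv2.resize(a,None,fx=2.6,fy=2.6,interpolation=3))
E
```

```text
(no output)
```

View pics/side2c.png

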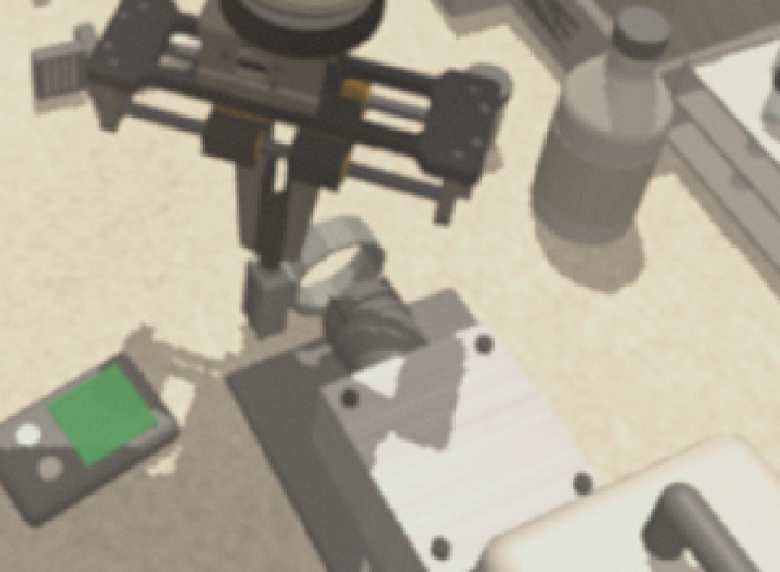

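Request:
play_rows(motion=[{"x":0,"y":0,"z":0.05,"spin":0,"jaw":0},{"x":-0.218,"y":0.206,"z":0,"spin":0,"jaw":0},{"x":-0.218,"y":0.206,"z":0,"spin":0,"jaw":0},{"x":-0.218,"y":0.206,"z":0,"spin":0,"jaw":0},{"x":-0.218,"y":0.206,"z":0,"spin":0,"jaw":0},{"x":-0.218,"y":0.206,"z":0,"spin":0,"jaw":0},{"x":-0.218,"y":0.206,"z":0,"spin":0,"jaw":0},{"x":0,"y":0,"z":0,"spin":0,"jaw":0}])

```text
time: 14.65
ee_pos: [533.4, -262.5, 105.2]
ee_rot: [[0.642, 0.767, 0.0], [0.767, -0.642, -0.0], [-0.0, 0.0, -1.0]]
wrist_force: [0.0, -0.7, -1.8]
finger_gap: 0.083
```

```bash
python3 - <<'E'
from h import *
now()
W,T=wshot("w8");F=clean(W)
g=fitband(F,(573,-260,39,1.63),75)
print("ring in stub",stubchk(g[None,:3]).round(2))
E
```

```text
p [ 533.4 -262.5  105.2] yaw -39.9 gap 0.083 F [ 0.  -0.7 -1.8] T [-0.08  0.18  0.02] t 14.7 q [ 0.03  0.58  0.49  1.87 -0.37  0.79  0.02]
band xyz [ 572.89 -259.57   38.67] yaw,roll,pitch [93.85  0.    0.  ] 6269 0.98
ring in stub [[38.93  0.47 -0.33]]
```

View pics/w8.png

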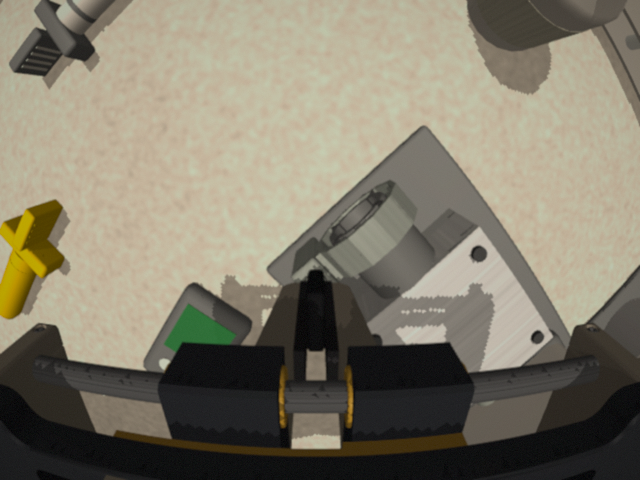

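Request:
play_rows(motion=[{"x":-0.16,"y":0.151,"z":0,"spin":0,"jaw":0},{"x":-0.16,"y":0.151,"z":0,"spin":0,"jaw":0},{"x":-0.16,"y":0.151,"z":0,"spin":0,"jaw":0},{"x":-0.16,"y":0.151,"z":0,"spin":0,"jaw":0},{"x":-0.16,"y":0.151,"z":0,"spin":0,"jaw":0},{"x":-0.1,"y":0.094,"z":0,"spin":0,"jaw":0},{"x":0,"y":0,"z":0,"spin":0,"jaw":0},{"x":0,"y":0,"z":0,"spin":0,"jaw":0}])

```text
time: 15.7
ee_pos: [535.1, -286.4, 105.1]
ee_rot: [[0.641, 0.767, -0.0], [0.767, -0.641, 0.0], [0.0, -0.0, -1.0]]
wrist_force: [-0.4, 0.2, -0.9]
finger_gap: 0.089
```

```bash
python3 - <<'E'
from h import *
now()
W,T=wshot("w9");F=clean(W)
g=fitband(F,(575,-285,39,1.63),75)
print("ring in stub",stubchk(g[None,:3]).round(2))
E
```

```text
p [ 535.1 -286.4  105.1] yaw -39.9 gap 0.089 F [-0.4  0.2 -0.9] T [-0.09  0.08  0.01] t 15.7 q [ 0.07  0.6   0.49  1.83 -0.38  0.8   0.06]
band xyz [ 574.54 -285.19   38.65] yaw,roll,pitch [91.06  0.    0.  ] 5887 1.19
ring in stub [[13.26  0.36 -0.35]]
```

Request:
play_rows(motion=[{"x":-0.036,"y":0.034,"z":0,"spin":0,"jaw":0},{"x":-0.036,"y":0.034,"z":0,"spin":0,"jaw":0},{"x":0,"y":0,"z":0,"spin":0,"jaw":0},{"x":-0.036,"y":0.034,"z":0,"spin":0,"jaw":0},{"x":0,"y":0,"z":0,"spin":0,"jaw":0},{"x":0,"y":0,"z":0,"spin":0,"jaw":0},{"x":0,"y":0,"z":0,"spin":0,"jaw":0},{"x":0,"y":0,"z":0,"spin":0,"jaw":0}])

```text
time: 16.75
ee_pos: [535.2, -289.2, 105.2]
ee_rot: [[0.641, 0.767, -0.0], [0.767, -0.641, 0.001], [0.0, -0.0, -1.0]]
wrist_force: [-0.8, 2.2, -0.5]
finger_gap: 0.082
```

```bash
python3 - <<'E'
from h import *
now()
W,T=wshot("w10");F=clean(W)
g=fitband(F,(575,-285,39,1.63),75)
print("ring in stub",stubchk(g[None,:3]).round(2))
E
```

```text
p [ 535.2 -289.2  105.2] yaw -39.9 gap 0.082 F [-0.8  2.2 -0.5] T [ 0.56  0.17 -0.02] t 16.8 q [ 0.08  0.6   0.49  1.83 -0.38  0.81  0.06]
band xyz [ 574.86 -284.95   38.62] yaw,roll,pitch [85.22  0.    0.  ] 6086 1.42
ring in stub [[13.47  0.03 -0.38]]
```

View pics/w10.png

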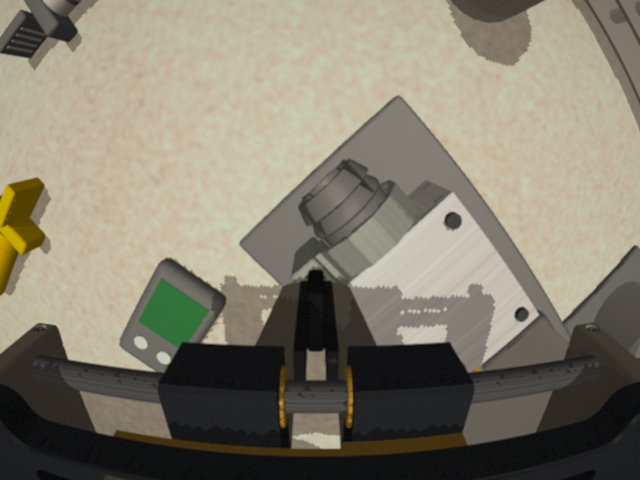

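Request:
play_rows(motion=[{"x":0,"y":0,"z":0.03,"spin":0,"jaw":0},{"x":0,"y":0,"z":0,"spin":0,"jaw":0.3},{"x":0,"y":0,"z":0,"spin":0,"jaw":0.4},{"x":0,"y":0,"z":0,"spin":0,"jaw":0.4},{"x":0,"y":0,"z":-0.3,"spin":0,"jaw":0.4},{"x":0,"y":0,"z":-0.5,"spin":0,"jaw":0.4},{"x":0,"y":0,"z":-0.8,"spin":0,"jaw":0.4},{"x":0,"y":0,"z":-0.8,"spin":0,"jaw":0.4}])

```text
time: 17.8
ee_pos: [535.5, -289.7, 154.2]
ee_rot: [[0.641, 0.767, 0.001], [0.767, -0.641, -0.0], [0.0, 0.001, -1.0]]
wrist_force: [-0.2, -0.7, 0.1]
finger_gap: 0.403
```

```bash
python3 - <<'E'
from h import *
now()
W,T=wshot("w11");F=clean(W)
g=fitband(F,(575,-285,39,1.63),68)
print("ring in stub",stubchk(g[None,:3]).round(2))
r=fit(F,band,39,(575,-286,1.63,-.76),110,zmax=115);pr("b",r)
L=stubchk(F);m=(abs(L[:,1])<45)&(abs(L[:,1])>34)&(L[:,2]>-25)&(L[:,2]<17)&(abs(L[:,0])<9);print("shoulder",m.sum(),np.median(L[m][:,0]))
m=(abs(L[:,1])<12)&(L[:,2]>27)&(L[:,2]<33)&(abs(L[:,0]-12)<20);print("ring top x range",np.percentile(L[m][:,0],[3,97]))
pr("c3",fit(F,cart,20,(477.5,-7.5,0),150))
E
```

```text
p [ 535.5 -289.7  154.2] yaw -39.9 gap 0.403 F [-0.2 -0.7  0.1] T [-0.04  0.06  0.01] t 17.8 q [ 0.05  0.53  0.52  1.81 -0.33  0.89  0.03]
band xyz [ 575.1  -287.67   37.77] yaw,roll,pitch [91.82  0.    0.  ] 3526 1.27
ring in stub [[10.74 -0.05 -1.23]]
b [ 577.3 -288.6] [ 90.87 -38.82] 6686 3.16
shoulder 225 -0.24716166255606353
ring top x range [ 1.97140888 21.223235  ]
c3 [477.3  -7.8] [-1.68] 3117 0.74
```

View pics/w11.png

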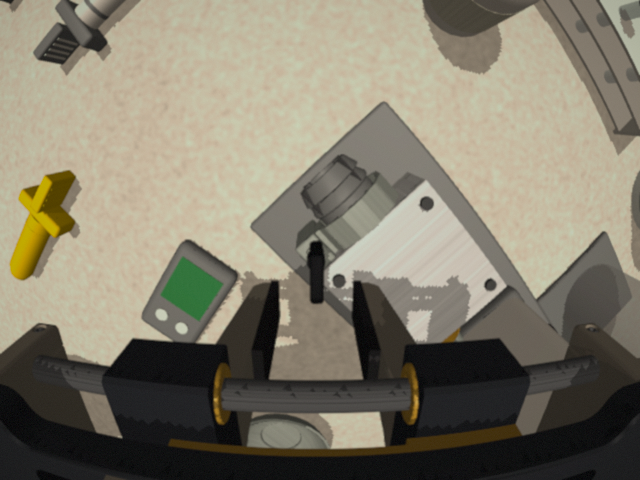

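Request:
play_rows(motion=[{"x":0.555,"y":-0.709,"z":0,"spin":0,"jaw":0.5},{"x":0.555,"y":-0.709,"z":0,"spin":0,"jaw":0.5},{"x":0.555,"y":-0.709,"z":0,"spin":0,"jaw":0.5},{"x":0.555,"y":-0.709,"z":0,"spin":0,"jaw":0.5},{"x":0.555,"y":-0.709,"z":0,"spin":0,"jaw":0.5},{"x":0.555,"y":-0.709,"z":0,"spin":0,"jaw":0.5},{"x":0.555,"y":-0.709,"z":0,"spin":0,"jaw":0.5},{"x":0.555,"y":-0.709,"z":0,"spin":0,"jaw":0.5}])

```text
time: 18.85
ee_pos: [504.9, -147.5, 152.6]
ee_rot: [[0.641, 0.767, 0.0], [0.767, -0.641, -0.0], [0.0, 0.0, -1.0]]
wrist_force: [0.4, -0.5, -0.1]
finger_gap: 0.501
```

Request:
play_rows(motion=[{"x":0.555,"y":-0.709,"z":0,"spin":0,"jaw":0.5},{"x":0.555,"y":-0.709,"z":0,"spin":0,"jaw":0.5},{"x":0.555,"y":-0.709,"z":0,"spin":0,"jaw":0.5},{"x":0.555,"y":-0.709,"z":0,"spin":0,"jaw":0.5},{"x":0.555,"y":-0.709,"z":0,"spin":0,"jaw":0.5},{"x":0.555,"y":-0.709,"z":0,"spin":0,"jaw":0.5},{"x":0.555,"y":-0.709,"z":0,"spin":0,"jaw":0.5},{"x":0.555,"y":-0.709,"z":0,"spin":0,"jaw":0.5}])

```text
time: 19.85
ee_pos: [474.8, -6.7, 152.7]
ee_rot: [[0.641, 0.767, 0.0], [0.767, -0.641, 0.0], [0.0, 0.0, -1.0]]
wrist_force: [0.6, -0.3, -0.2]
finger_gap: 0.499
```

Request:
play_rows(motion=[{"x":0,"y":0,"z":0,"spin":-1,"jaw":0.5},{"x":0,"y":0,"z":0,"spin":-1,"jaw":0.5},{"x":0,"y":0,"z":0,"spin":-1,"jaw":0.5},{"x":0,"y":0,"z":0,"spin":-1,"jaw":0.5},{"x":0,"y":0,"z":0,"spin":-1,"jaw":0.5},{"x":0,"y":0,"z":0,"spin":-1,"jaw":0.5},{"x":0,"y":0,"z":0,"spin":-1,"jaw":0.5},{"x":0,"y":0,"z":0,"spin":-1,"jaw":0.5}])

```text
time: 20.85
ee_pos: [474.9, -7.2, 152.6]
ee_rot: [[-0.144, 0.99, 0.0], [0.99, 0.144, -0.0], [-0.0, 0.0, -1.0]]
wrist_force: [0.3, 0.4, -0.2]
finger_gap: 0.499
```

Request:
play_rows(motion=[{"x":0,"y":0,"z":0,"spin":-1,"jaw":0.5},{"x":0,"y":0,"z":0,"spin":-1,"jaw":0.5},{"x":0,"y":0,"z":0,"spin":-1,"jaw":0.5},{"x":0,"y":0,"z":0,"spin":-1,"jaw":0.5},{"x":0,"y":0,"z":0,"spin":-1,"jaw":0.5},{"x":0,"y":0,"z":0,"spin":-1,"jaw":0.5},{"x":0,"y":0,"z":0,"spin":-1,"jaw":0.5},{"x":0,"y":0,"z":0,"spin":-1,"jaw":0.5}])

```text
time: 21.85
ee_pos: [474.8, -7.3, 152.6]
ee_rot: [[-0.832, 0.555, 0.0], [0.555, 0.832, -0.0], [-0.0, 0.0, -1.0]]
wrist_force: [0.4, -0.1, 0.3]
finger_gap: 0.499
```

Request:
play_rows(motion=[{"x":0,"y":0,"z":0,"spin":-1,"jaw":0.5},{"x":0,"y":0,"z":0,"spin":-1,"jaw":0.5},{"x":0,"y":0,"z":0,"spin":-1,"jaw":0.5},{"x":0,"y":0,"z":0,"spin":-1,"jaw":0.5},{"x":0,"y":0,"z":0,"spin":-1,"jaw":0.5},{"x":0,"y":0,"z":0,"spin":-0.36,"jaw":0.5},{"x":0,"y":0,"z":0,"spin":0,"jaw":0.5},{"x":0,"y":0,"z":0,"spin":0,"jaw":0.5}])

```text
time: 22.85
ee_pos: [475.1, -7.6, 152.6]
ee_rot: [[-1.0, 0.031, 0.0], [0.031, 1.0, -0.0], [-0.0, -0.0, -1.0]]
wrist_force: [-0.3, -1.0, 0.2]
finger_gap: 0.497
```

```bash
python3 - <<'E'
from h import *
now()
W,T=wshot("w12");F=clean(W)
r=fit(F,cart,20,(477.5,-7.5,0),150);pr("c3",r);g=r[0]
pr("c2",fit(F,cart,20,(470,114.5,0),150))
plan(g[0]-2*np.cos(g[2]),g[1]-2*np.sin(g[2]),80,90+np.degrees(g[2]),.5)
E
```

```text
p [475.1  -7.6 152.6] yaw 88.2 gap 0.497 F [-0.3 -1.   0.2] T [ 0.02 -0.04 -0.05] t 22.9 q [-0.1   0.3   0.05  2.1  -0.02  0.75  1.5 ]
c3 [477.9  -7.4] [-1.85] 5366 0.59
c2 [469.8 114.2] [-0.71] 5092 0.58
from [475.1  -7.7 152.6] yaw 88.2 gap 0.502 D [  0.8   0.3 -72.6] spin 0.1 calls 1 t 22.9 q7 1.5 F [ 0.7 -0.1 -0.2]
{'x': -0.005, 'y': 0.002, 'z': np.float64(0.454), 'spin': np.float64(0.001), 'jaw': 0.5}
```

View pics/w12.png

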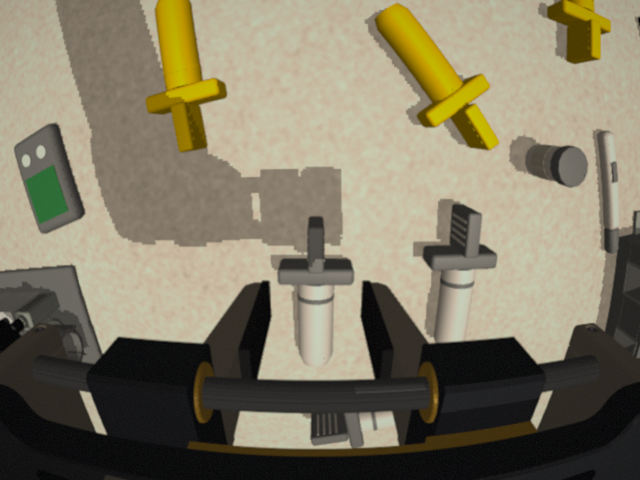

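Request:
play_rows(motion=[{"x":-0.02,"y":0,"z":0.86,"spin":0,"jaw":0.5},{"x":0,"y":0,"z":0.86,"spin":0,"jaw":0.5},{"x":0,"y":0,"z":0.86,"spin":0,"jaw":0.5},{"x":0,"y":0,"z":0.86,"spin":0,"jaw":0.5},{"x":0,"y":0,"z":0.86,"spin":0,"jaw":0.5},{"x":0,"y":0,"z":0.86,"spin":0,"jaw":0.5},{"x":0,"y":0,"z":0.86,"spin":0,"jaw":0.5},{"x":0,"y":0,"z":0,"spin":0,"jaw":0.5}])

```text
time: 23.9
ee_pos: [474.6, -7.7, 31.2]
ee_rot: [[-1.0, 0.031, -0.003], [0.031, 1.0, -0.0], [0.003, -0.0, -1.0]]
wrist_force: [-0.2, 0.1, -0.1]
finger_gap: 0.5
```

Request:
play_rows(motion=[{"x":0,"y":0,"z":0,"spin":0,"jaw":0.3},{"x":0,"y":0,"z":0,"spin":0,"jaw":0},{"x":0,"y":0,"z":0,"spin":0,"jaw":0},{"x":0,"y":0,"z":0,"spin":0,"jaw":0},{"x":0,"y":0,"z":0,"spin":0,"jaw":0},{"x":0,"y":0,"z":0,"spin":0,"jaw":0},{"x":0,"y":0,"z":0,"spin":0,"jaw":0},{"x":0,"y":0,"z":0,"spin":0,"jaw":0}])

```text
time: 24.9
ee_pos: [475.8, -7.7, 32.6]
ee_rot: [[-1.0, 0.03, 0.001], [0.03, 1.0, 0.0], [-0.001, 0.0, -1.0]]
wrist_force: [-1.2, -1.1, 6.2]
finger_gap: 0.133
```

```bash
python3 - <<'E'
from h import *
now()
W,T=wshot("w13");F=clean(W)
r=fit(F,cart,20,(477.5,-7.5,0),150,zmax=34);pr("c3",r)
E
```

```text
p [475.8  -7.7  32.6] yaw 88.3 gap 0.133 F [-1.2 -1.1  6.2] T [0.01 0.21 0.  ] t 24.9 q [-0.08  0.52  0.03  2.15 -0.04  0.47  1.52]
c3 [477.8  -7.7] [-1.59] 3551 2.19
```

View pics/w13.png

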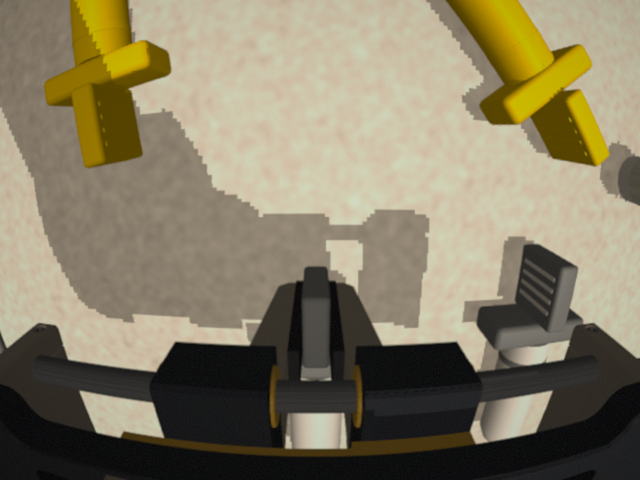

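Request:
play_rows(motion=[{"x":0,"y":0,"z":-0.3,"spin":0,"jaw":0},{"x":0,"y":0,"z":-0.6,"spin":0,"jaw":0},{"x":0,"y":0,"z":-0.7,"spin":0,"jaw":0},{"x":0,"y":0,"z":-0.5,"spin":0.2,"jaw":0},{"x":0,"y":0,"z":0,"spin":0.6,"jaw":0},{"x":0,"y":0,"z":0,"spin":0.9,"jaw":0},{"x":0,"y":0,"z":0,"spin":0.9,"jaw":0},{"x":0,"y":0,"z":0,"spin":0.9,"jaw":0}])

```text
time: 25.95
ee_pos: [475.6, -7.7, 74.8]
ee_rot: [[-0.921, 0.39, 0.001], [0.39, 0.921, 0.0], [-0.001, 0.0, -1.0]]
wrist_force: [-0.1, -0.5, -0.6]
finger_gap: 0.129
```

Request:
play_rows(motion=[{"x":0,"y":0,"z":0,"spin":0.9,"jaw":0},{"x":0,"y":0,"z":0,"spin":0.9,"jaw":0},{"x":0,"y":0,"z":0,"spin":0.9,"jaw":0},{"x":0,"y":0,"z":0,"spin":0.9,"jaw":0},{"x":0,"y":0,"z":0,"spin":0.9,"jaw":0},{"x":0,"y":0,"z":0,"spin":0.9,"jaw":0},{"x":0,"y":0,"z":0,"spin":0.9,"jaw":0},{"x":0,"y":0,"z":0,"spin":0.9,"jaw":0}])

```text
time: 26.95
ee_pos: [475.6, -7.5, 74.8]
ee_rot: [[-0.404, 0.915, 0.001], [0.915, 0.404, 0.001], [0.0, 0.001, -1.0]]
wrist_force: [-0.0, 0.8, -1.3]
finger_gap: 0.13
```

Request:
play_rows(motion=[{"x":0,"y":0,"z":0,"spin":0.9,"jaw":0},{"x":0,"y":0,"z":0,"spin":0.9,"jaw":0},{"x":0,"y":0,"z":0,"spin":0.9,"jaw":0},{"x":0,"y":0,"z":0,"spin":0.74,"jaw":0},{"x":0,"y":0,"z":0,"spin":0,"jaw":0},{"x":0,"y":0,"z":0,"spin":0,"jaw":0},{"x":0,"y":0,"z":0,"spin":0,"jaw":0},{"x":0,"y":0,"z":0,"spin":0,"jaw":0}])

```text
time: 27.95
ee_pos: [475.5, -7.8, 74.2]
ee_rot: [[-0.06, 0.998, 0.0], [0.998, 0.06, 0.0], [0.0, 0.0, -1.0]]
wrist_force: [0.1, 0.1, -1.0]
finger_gap: 0.129
```

```bash
python3 - <<'E'
from h import *
now()
plan(565,-121.7,66,3.45,0)
E
```

```text
p [475.5  -7.8  74.2] yaw 3.4 gap 0.129 F [ 0.1  0.1 -1. ] T [-0.04  0.03  0.03] t 27.9 q [-0.41  0.46  0.42  2.16 -0.34  0.58  0.32]
from [475.5  -7.8  74.2] yaw 3.4 gap 0.129 D [  89.5 -113.9   -8.2] spin -0.0 calls 1 t 27.9 q7 0.32 F [ 0.1  0.1 -1. ]
{'x': -0.744, 'y': 0.516, 'z': np.float64(0.051), 'spin': np.float64(-0.0), 'jaw': 0}
```

Request:
play_rows(motion=[{"x":-0.744,"y":0.516,"z":0.05,"spin":0,"jaw":0},{"x":-0.744,"y":0.516,"z":0.05,"spin":0,"jaw":0},{"x":-0.744,"y":0.516,"z":0.05,"spin":0,"jaw":0},{"x":-0.744,"y":0.516,"z":0.05,"spin":0,"jaw":0},{"x":-0.744,"y":0.516,"z":0.05,"spin":0,"jaw":0},{"x":-0.744,"y":0.516,"z":0.05,"spin":0,"jaw":0},{"x":-0.744,"y":0.516,"z":0.05,"spin":0,"jaw":0},{"x":-0.744,"y":0.516,"z":0.05,"spin":0,"jaw":0}])

```text
time: 28.95
ee_pos: [565.7, -122.5, 66.1]
ee_rot: [[-0.06, 0.998, 0.0], [0.998, 0.06, 0.0], [0.0, 0.0, -1.0]]
wrist_force: [0.7, 0.2, -0.8]
finger_gap: 0.13
```

Request:
play_rows(motion=[{"x":0,"y":0,"z":0.15,"spin":0,"jaw":0},{"x":0,"y":0,"z":0.15,"spin":0,"jaw":0},{"x":0,"y":0,"z":0.15,"spin":0,"jaw":0},{"x":0,"y":0,"z":0,"spin":0,"jaw":0},{"x":0,"y":0,"z":0,"spin":0,"jaw":0},{"x":0,"y":0,"z":0,"spin":0,"jaw":0},{"x":0,"y":0,"z":0,"spin":0,"jaw":0},{"x":0,"y":0,"z":0,"spin":0,"jaw":0}])

```text
time: 29.95
ee_pos: [565.1, -121.6, 57.3]
ee_rot: [[-0.06, 0.998, 0.0], [0.998, 0.06, 0.0], [-0.0, 0.0, -1.0]]
wrist_force: [0.0, 0.1, -0.7]
finger_gap: 0.132
```

```bash
python3 - <<'E'
from h import *
now()
W,T=wshot("w14");F=clean(W);L=stubchk(F)
print("tcp in stub",stubchk(get_state()["ee_pos"][None]).round(2))
m=(L[:,0]>28)&(L[:,0]<39)&(abs(L[:,1])<26)&(L[:,2]>5)&(L[:,2]<30)
if m.sum()>20:
    q=least_squares(lambda q:np.hypot(L[m][:,1]-q[0],L[m][:,2]-q[1])-24,[0,0],loss="soft_l1");print("barb cyl",m.sum(),q.x.round(2))
# tube cylinder of held cart: local frame x s 60..140
for a,b in((70,100),(100,130),(75,135)):
    m=(L[:,0]>a)&(L[:,0]<b)&(abs(L[:,1])<18)&(L[:,2]>-15)&(L[:,2]<30)
    if m.sum()>20:
        q=least_squares(lambda q:np.hypot(L[m][:,1]-q[0],L[m][:,2]-q[1])-15,[0,0],loss="soft_l1");print("tube",a,b,m.sum(),q.x.round(2),np.std(q.fun).round(2))
for n in("side","top"):
    c=read_camera(n);cv2.imwrite(f"pics/{n}3.png",c["pixels"][:,:,::-1]);F2=clean(cloud(c));L=stubchk(F2)
    for a,b,r in((28,39,24),(70,100,15),(100,130,15)):
        m=(L[:,0]>a)&(L[:,0]<b)&(abs(L[:,1])<18)&(L[:,2]>-15)&(L[:,2]<30)
        if m.sum()>20:
            q=least_squares(lambda q:np.hypot(L[m][:,1]-q[0],L[m][:,2]-q[1])-r,[0,0],loss="soft_l1");print(n,a,b,m.sum(),q.x.round(2),np.std(q.fun).round(2))
a=cv2.imread("pics/side3.png")[200:420,280:560];cv2.imwrite("pics/side3c.png",cv2.resize(a,None,fx=2.6,fy=2.6,interpolation=3))
E
```

```text
p [ 565.1 -121.6   57.3] yaw 3.4 gap 0.132 F [ 0.   0.1 -0.7] T [ 0.02  0.04 -0.05] t 29.9 q [-0.15  0.62  0.4   1.92 -0.37  0.68  0.53]
tcp in stub [[177.08   0.    18.24]]
tube 70 100 644 [0.22 0.16] 0.41
tube 100 130 1146 [0.18 0.18] 0.45
tube 75 135 1790 [0.2  0.17] 0.43
side 28 39 158 [ 1.17 -0.19] 1.34
side 70 100 375 [1.34 1.14] 1.01
side 100 130 341 [1.47 1.16] 0.97
top 28 39 126 [-0.27 -0.65] 2.79
```

View pics/w14.png

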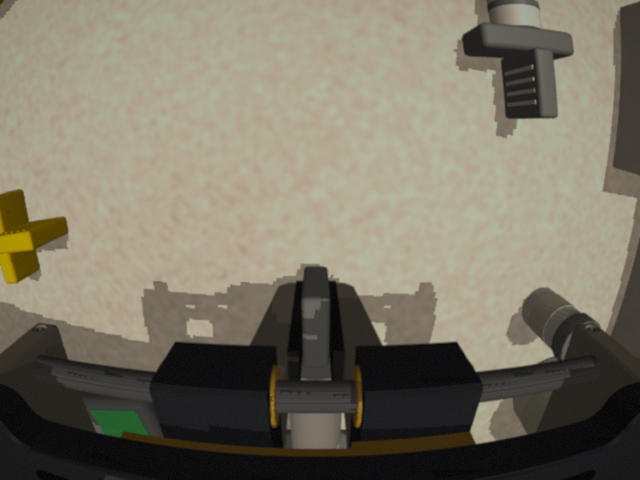

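View pics/side3c.png

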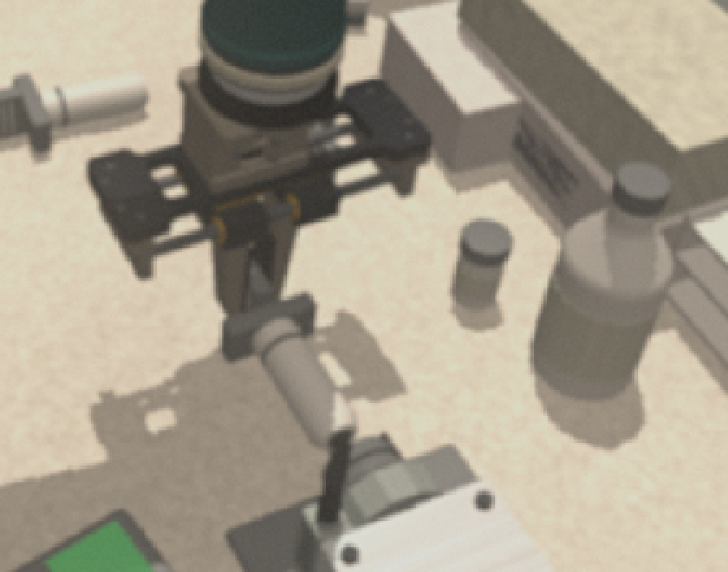

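Request:
play_rows(motion=[{"x":-0.4,"y":0,"z":0.03,"spin":0,"jaw":0},{"x":-0.4,"y":0,"z":0,"spin":0,"jaw":0},{"x":-0.4,"y":0,"z":0,"spin":0,"jaw":0},{"x":-0.25,"y":0,"z":0,"spin":0,"jaw":0},{"x":-0.25,"y":0,"z":0,"spin":0,"jaw":0},{"x":-0.25,"y":0,"z":0,"spin":0,"jaw":0},{"x":0,"y":0,"z":0,"spin":0,"jaw":0},{"x":0,"y":0,"z":0,"spin":0,"jaw":0}])

```text
time: 31.1
ee_pos: [567.3, -160.3, 56.6]
ee_rot: [[-0.06, 0.998, -0.0], [0.998, 0.06, 0.0], [0.0, -0.0, -1.0]]
wrist_force: [-0.8, 0.5, -2.0]
finger_gap: 0.125
```

```bash
python3 - <<'E'
from h import *
now()
print("tcp in stub",stubchk(get_state()["ee_pos"][None]).round(2))
for n in("side",):
    c=read_camera(n);cv2.imwrite(f"pics/{n}4.png",c["pixels"][:,:,::-1])
a=cv2.imread("pics/side4.png")[200:420,280:560];cv2.imwrite("pics/side4c.png",cv2.resize(a,None,fx=2.6,fy=2.6,interpolation=3))
E
```

```text
p [ 567.3 -160.3   56.6] yaw 3.4 gap 0.125 F [-0.8  0.5 -2. ] T [-0.01  0.06  0.06] t 31.1 q [-0.08  0.64  0.4   1.89 -0.37  0.69  0.6 ]
tcp in stub [[1.3836e+02 5.0000e-02 1.7550e+01]]
```

View pics/side4c.png

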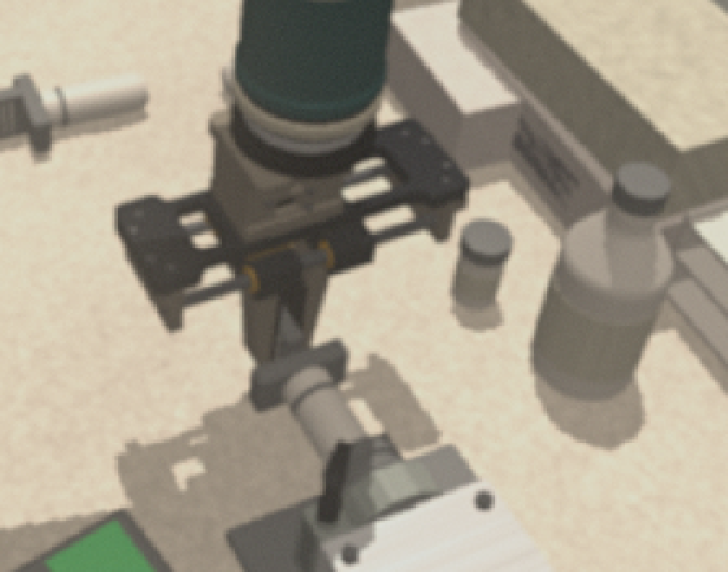

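Request:
play_rows(motion=[{"x":-0.4,"y":0,"z":0,"spin":0,"jaw":0},{"x":-0.4,"y":0,"z":0,"spin":0,"jaw":0},{"x":-0.4,"y":0,"z":0,"spin":0,"jaw":0},{"x":-0.4,"y":0,"z":0,"spin":0,"jaw":0},{"x":-0.4,"y":0,"z":0,"spin":0,"jaw":0},{"x":-0.4,"y":0,"z":0,"spin":0,"jaw":0},{"x":0,"y":0,"z":0,"spin":0,"jaw":0},{"x":0,"y":0,"z":0,"spin":0,"jaw":0}])

```text
time: 32.15
ee_pos: [570.2, -208.1, 56.5]
ee_rot: [[-0.06, 0.998, -0.0], [0.998, 0.06, 0.0], [0.0, -0.0, -1.0]]
wrist_force: [0.2, 0.4, -0.2]
finger_gap: 0.131
```

Request:
play_rows(motion=[{"x":-0.15,"y":0,"z":0,"spin":0,"jaw":0},{"x":-0.1,"y":0,"z":0,"spin":0,"jaw":0},{"x":-0.05,"y":0,"z":0,"spin":0,"jaw":0},{"x":0,"y":0,"z":0,"spin":0,"jaw":0},{"x":-0.05,"y":0,"z":0,"spin":0,"jaw":0},{"x":0,"y":0,"z":0,"spin":0,"jaw":0},{"x":-0.05,"y":0,"z":0,"spin":0,"jaw":0},{"x":0,"y":0,"z":0,"spin":0,"jaw":0}])

```text
time: 33.15
ee_pos: [570.7, -216.6, 56.6]
ee_rot: [[-0.06, 0.998, 0.0], [0.998, 0.06, -0.0], [-0.0, 0.0, -1.0]]
wrist_force: [-0.3, -0.4, -1.4]
finger_gap: 0.13
```

```bash
python3 - <<'E'
from h import *
now()
print("tcp in stub",stubchk(get_state()["ee_pos"][None]).round(2))
E
```

```text
p [ 570.7 -216.6   56.6] yaw 3.4 gap 0.13 F [-0.3 -0.4 -1.4] T [-0.04  0.04  0.04] t 33.1 q [ 0.01  0.66  0.4   1.84 -0.37  0.72  0.68]
tcp in stub [[81.94  0.1  17.61]]
```

Request:
play_rows(motion=[{"x":-0.05,"y":0,"z":0,"spin":0,"jaw":0},{"x":0,"y":0,"z":0,"spin":0,"jaw":0},{"x":-0.05,"y":0,"z":0,"spin":0,"jaw":0},{"x":0,"y":0,"z":0,"spin":0,"jaw":0},{"x":0,"y":0,"z":0,"spin":0,"jaw":0},{"x":0,"y":0,"z":0,"spin":0,"jaw":0},{"x":0,"y":0,"z":0,"spin":0,"jaw":0},{"x":0,"y":0,"z":0,"spin":0,"jaw":0}])

```text
time: 34.15
ee_pos: [570.7, -217.1, 56.6]
ee_rot: [[-0.061, 0.998, -0.001], [0.998, 0.061, 0.002], [0.002, -0.001, -1.0]]
wrist_force: [-1.0, 5.5, 1.6]
finger_gap: 0.128
```

Request:
play_rows(motion=[{"x":0.03,"y":0,"z":0,"spin":0,"jaw":0},{"x":0,"y":0,"z":0,"spin":0,"jaw":0.2},{"x":0,"y":0,"z":0,"spin":0,"jaw":0.35},{"x":0,"y":0,"z":0,"spin":0,"jaw":0.35},{"x":0,"y":0,"z":-0.4,"spin":0,"jaw":0.35},{"x":0,"y":0,"z":-0.8,"spin":0,"jaw":0.35},{"x":0,"y":0,"z":-0.9,"spin":0,"jaw":0.35},{"x":0,"y":0,"z":-0.9,"spin":0,"jaw":0.35}])

```text
time: 35.15
ee_pos: [571.1, -218.0, 118.5]
ee_rot: [[-0.06, 0.998, 0.001], [0.998, 0.06, -0.0], [-0.0, 0.001, -1.0]]
wrist_force: [0.7, 0.5, 0.1]
finger_gap: 0.347
```

Request:
play_rows(motion=[{"x":0,"y":0,"z":-0.9,"spin":0,"jaw":0.35},{"x":0,"y":0,"z":-0.9,"spin":0,"jaw":0.35},{"x":0,"y":0,"z":-0.6,"spin":0,"jaw":0.35},{"x":0,"y":0,"z":0,"spin":0.3,"jaw":0.35},{"x":0,"y":0,"z":0,"spin":0.7,"jaw":0.35},{"x":0,"y":0,"z":0,"spin":1,"jaw":0.35},{"x":0,"y":0,"z":0,"spin":1,"jaw":0.35},{"x":0,"y":0,"z":0,"spin":1,"jaw":0.35}])

```text
time: 36.15
ee_pos: [570.2, -217.6, 163.7]
ee_rot: [[0.356, 0.935, -0.002], [0.935, -0.356, 0.0], [-0.0, -0.002, -1.0]]
wrist_force: [0.1, 0.8, -0.7]
finger_gap: 0.351
```

```bash
python3 - <<'E'
from h import *
now()
W,T=wshot("w15");F=clean(W);L=stubchk(F)
m=(abs(L[:,1])<10)&(L[:,2]>20)&(L[:,2]<28)&(L[:,0]>50)&(L[:,0]<110);P=L[m]
print("tab top",m.sum(),"s range",np.percentile(P[:,0],[1,99]).round(1),"y",np.percentile(P[:,1],[1,50,99]).round(1),"z",np.median(P[:,2]))
g=fitband(F,(575,-286,39,1.63),68);print(stubchk(g[None,:3]))
m=(L[:,2]>45)&(L[:,2]<72)&(np.hypot(L[:,0]-11,L[:,1]-40)<25);r=rect(L[m],"wing(stub frame)")
r=rect(F[(F[:,2]>90)&(F[:,2]<112)&(np.hypot(F[:,0]-535,F[:,1]+289)<25)],"wing world")
E
```

```text
p [ 570.2 -217.6  163.7] yaw -20.8 gap 0.351 F [ 0.1  0.8 -0.7] T [-0.08  0.04 -0.02] t 36.1 q [-0.12  0.53  0.57  1.8  -0.35  0.92  0.25]
tab top 839 s range [63.  97.8] y [-6.2 -0.4  5.7] z 22.95719485194914
band xyz [ 577.23 -287.45   38.87] yaw,roll,pitch [92.36  0.    0.  ] 2128 1.57
[[10.83804704 -2.18243465 -0.12959227]]
wing(stub frame) 511 c [13.1 37.5] size [ 8.6 28.1] ang 47.91 zmed 61.9
wing world 425 c [ 537.8 -287.2] size [27.   8.6] ang 51.62 zmed 103.5
```

View pics/w15.png

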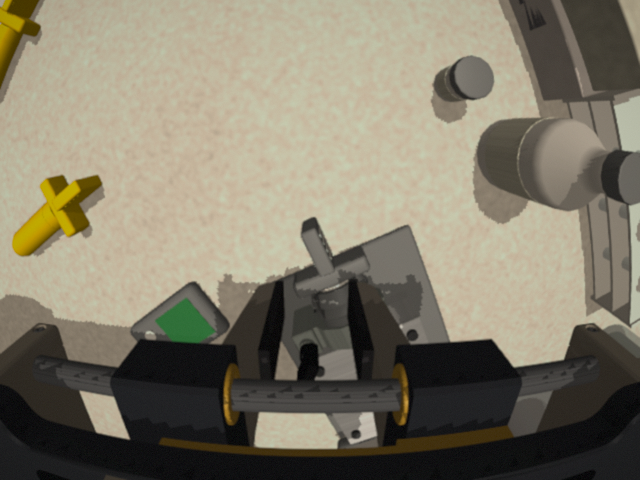

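Request:
play_rows(motion=[{"x":0,"y":0,"z":0,"spin":1,"jaw":0.4},{"x":0,"y":0,"z":0,"spin":1,"jaw":0.4},{"x":0,"y":0,"z":0,"spin":1,"jaw":0.4},{"x":-0.97,"y":0.24,"z":0,"spin":0,"jaw":0.4},{"x":-0.97,"y":0.24,"z":0,"spin":0,"jaw":0.4},{"x":-0.97,"y":0.24,"z":0,"spin":0,"jaw":0.4},{"x":-0.97,"y":0.24,"z":0,"spin":0,"jaw":0.4},{"x":0,"y":0,"z":0,"spin":0,"jaw":0.4}])

```text
time: 37.2
ee_pos: [536.0, -293.1, 164.9]
ee_rot: [[0.627, 0.779, 0.0], [0.779, -0.627, -0.001], [-0.001, 0.001, -1.0]]
wrist_force: [0.0, -0.2, -0.2]
finger_gap: 0.401
```

Request:
play_rows(motion=[{"x":0,"y":0,"z":0,"spin":0,"jaw":0.4},{"x":0,"y":0,"z":0,"spin":0,"jaw":0.4},{"x":0,"y":0,"z":0.1,"spin":0,"jaw":0.4},{"x":0,"y":0,"z":0.1,"spin":0,"jaw":0.4},{"x":0,"y":0,"z":0.1,"spin":0,"jaw":0.4},{"x":0,"y":0,"z":0,"spin":0,"jaw":0.4},{"x":0,"y":0,"z":0,"spin":0,"jaw":0.4},{"x":0,"y":0,"z":0,"spin":0,"jaw":0.4}])

```text
time: 38.2
ee_pos: [537.4, -290.6, 158.7]
ee_rot: [[0.624, 0.782, 0.0], [0.782, -0.624, -0.0], [0.0, 0.0, -1.0]]
wrist_force: [-0.0, 0.0, -0.1]
finger_gap: 0.399
```

```bash
python3 - <<'E'
from h import *
now()
W,T=wshot("w16");F=clean(W);L=stubchk(F)
g=fitband(F,(575,-286,39,1.63),68);print(stubchk(g[None,:3]))
r=rect(F[(F[:,2]>85)&(F[:,2]<112)&(np.hypot(F[:,0]-536,F[:,1]+289)<30)],"wing world")
r=rect(F[(F[:,2]>102)&(F[:,2]<112)&(np.hypot(F[:,0]-536,F[:,1]+289)<30)],"wing top world")
m=(abs(L[:,1])<12)&(L[:,2]>27)&(L[:,2]<33)&(abs(L[:,0]-12)<20);print("ring top x range",np.percentile(L[m][:,0],[3,97]))
E
```

```text
p [ 537.4 -290.6  158.7] yaw -38.6 gap 0.399 F [-0.   0.  -0.1] T [-0.02  0.12  0.03] t 38.2 q [-0.04  0.56  0.65  1.8  -0.41  0.92  0.12]
band xyz [ 575.17 -287.8    37.86] yaw,roll,pitch [91.76  0.    0.  ] 3353 1.27
[[10.61101163 -0.10585143 -1.14200756]]
wing world 773 c [ 536.8 -288.5] size [29.4  8. ] ang 49.81 zmed 106.5
wing top world 670 c [ 536.8 -288.5] size [29.5  7.8] ang 50.05 zmed 106.7
ring top x range [ 2.00585753 21.19904619]
```

View pics/w16.png

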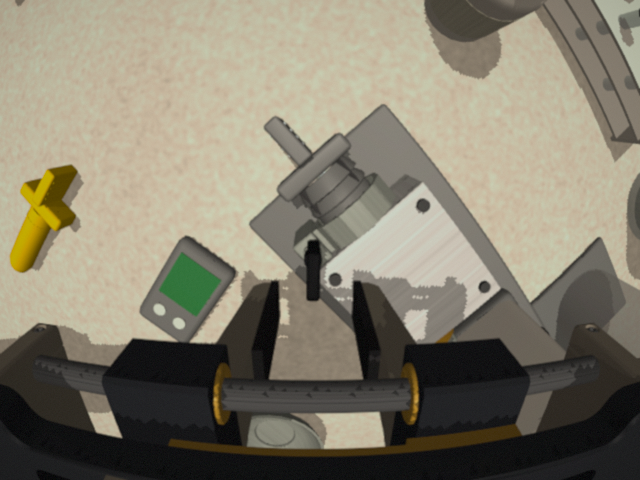

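Request:
play_rows(motion=[{"x":0.053,"y":-0.1,"z":0,"spin":0.23,"jaw":0.4},{"x":0,"y":0,"z":0.55,"spin":0,"jaw":0.4},{"x":0,"y":0,"z":0.55,"spin":0,"jaw":0.4},{"x":0,"y":0,"z":0.55,"spin":0,"jaw":0.4},{"x":0,"y":0,"z":0.55,"spin":0,"jaw":0.4},{"x":0,"y":0,"z":0.55,"spin":0,"jaw":0.4},{"x":0,"y":0,"z":0,"spin":0,"jaw":0.4},{"x":0,"y":0,"z":0,"spin":0,"jaw":0.4}])

```text
time: 39.25
ee_pos: [536.6, -288.6, 103.8]
ee_rot: [[0.642, 0.766, 0.0], [0.766, -0.642, -0.0], [0.0, 0.0, -1.0]]
wrist_force: [0.1, 0.5, -0.4]
finger_gap: 0.399
```

Request:
play_rows(motion=[{"x":0,"y":0,"z":0,"spin":0,"jaw":0.2},{"x":0,"y":0,"z":0,"spin":0,"jaw":0},{"x":0,"y":0,"z":0,"spin":0,"jaw":0},{"x":0,"y":0,"z":0,"spin":0,"jaw":0},{"x":0,"y":0,"z":0,"spin":0,"jaw":0},{"x":0,"y":0,"z":0,"spin":0,"jaw":0},{"x":0,"y":0,"z":0,"spin":0,"jaw":0},{"x":0,"y":0,"z":0,"spin":0,"jaw":0}])

```text
time: 40.25
ee_pos: [536.5, -288.2, 103.7]
ee_rot: [[0.642, 0.767, 0.0], [0.767, -0.642, 0.0], [0.0, -0.0, -1.0]]
wrist_force: [-1.2, 2.0, 4.0]
finger_gap: 0.087
```

```bash
python3 - <<'E'
from h import *
now()
W,T=wshot("w17")
E
```

```text
p [ 536.5 -288.2  103.7] yaw -40.0 gap 0.087 F [-1.2  2.   4. ] T [0.54 0.32 0.04] t 40.2 q [-0.01  0.63  0.61  1.84 -0.48  0.83  0.14]
```

View pics/w17.png

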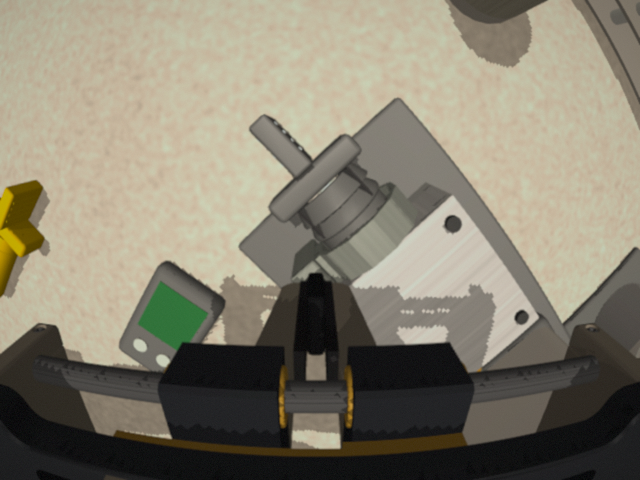

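Request:
play_rows(motion=[{"x":0,"y":0,"z":0,"spin":0.4,"jaw":0},{"x":0,"y":0,"z":0,"spin":0.8,"jaw":0},{"x":0,"y":0,"z":0,"spin":0.8,"jaw":0},{"x":0,"y":0,"z":0,"spin":0.8,"jaw":0},{"x":0,"y":0,"z":0,"spin":0.8,"jaw":0},{"x":0,"y":0,"z":0,"spin":0.8,"jaw":0},{"x":0,"y":0,"z":0,"spin":0.8,"jaw":0},{"x":0,"y":0,"z":0,"spin":0.8,"jaw":0}])

```text
time: 41.3
ee_pos: [537.0, -288.8, 103.8]
ee_rot: [[0.971, 0.239, 0.001], [0.239, -0.971, -0.001], [0.001, 0.001, -1.0]]
wrist_force: [0.3, 1.2, 1.8]
finger_gap: 0.083
```

```bash
python3 - <<'E'
from h import *
now()
W,T=wshot("w18")
c=read_camera("side");cv2.imwrite("pics/side5.png",cv2.resize(c["pixels"][240:480,280:580,::-1],None,fx=2.4,fy=2.4,interpolation=3))
E
```

```text
p [ 537.  -288.8  103.8] yaw -76.2 gap 0.083 F [0.3 1.2 1.8] T [0.21 0.   0.08] t 41.3 q [-0.11  0.68  0.77  1.84 -0.61  0.87 -0.38]
```

View pics/w18.png

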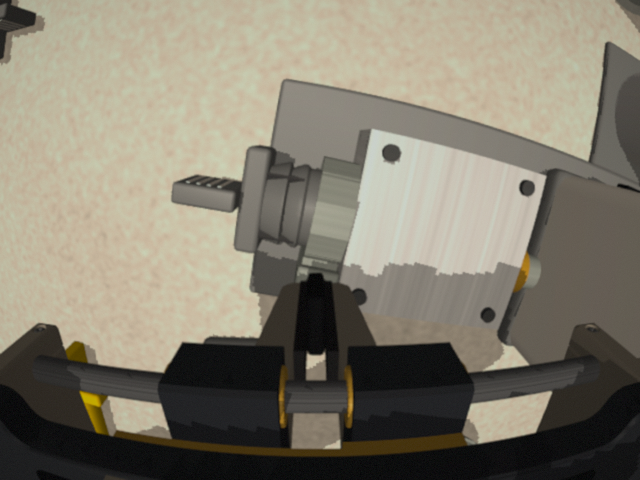

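View pics/side5.png

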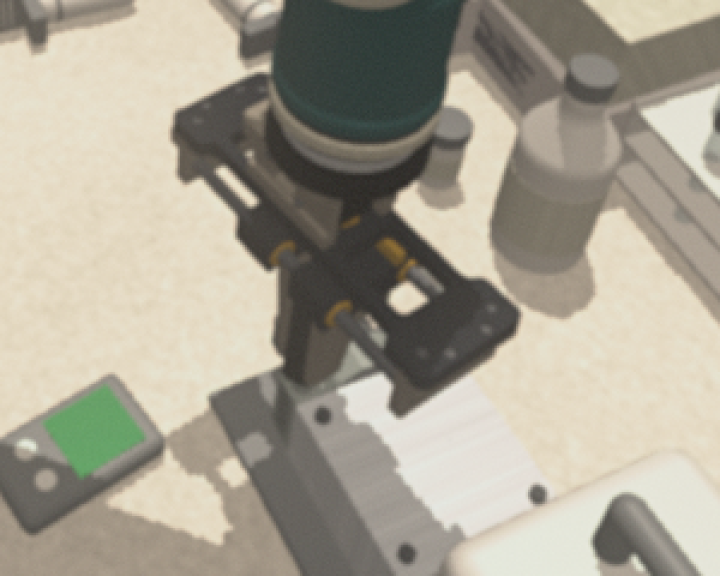

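Request:
play_rows(motion=[{"x":0,"y":0,"z":0,"spin":0.8,"jaw":0},{"x":0,"y":0,"z":0,"spin":0.8,"jaw":0},{"x":0,"y":0,"z":0,"spin":0.8,"jaw":0},{"x":0,"y":0,"z":0,"spin":0.8,"jaw":0},{"x":0,"y":0,"z":0,"spin":0.8,"jaw":0},{"x":0,"y":0,"z":0,"spin":0.8,"jaw":0},{"x":0,"y":0,"z":0,"spin":0.8,"jaw":0},{"x":0,"y":0,"z":0,"spin":0.8,"jaw":0}])

```text
time: 42.4
ee_pos: [536.8, -289.5, 103.8]
ee_rot: [[0.91, -0.414, 0.001], [-0.414, -0.91, -0.002], [0.002, 0.002, -1.0]]
wrist_force: [0.5, -1.3, 1.2]
finger_gap: 0.082
```

```bash
python3 -c "
from h import *
now()"
```

```text
p [ 536.8 -289.5  103.8] yaw -114.5 gap 0.082 F [ 0.5 -1.3  1.2] T [-0.15  0.01  0.02] t 42.4 q [-0.21  0.75  0.93  1.85 -0.74  0.93 -0.94]
```

Request:
play_rows(motion=[{"x":0,"y":0,"z":0,"spin":0.8,"jaw":0},{"x":0,"y":0,"z":0,"spin":0.8,"jaw":0},{"x":0,"y":0,"z":0,"spin":0.8,"jaw":0},{"x":0,"y":0,"z":0,"spin":0.8,"jaw":0},{"x":0,"y":0,"z":0,"spin":0.8,"jaw":0},{"x":0,"y":0,"z":0,"spin":0.8,"jaw":0},{"x":0,"y":0,"z":0,"spin":0.8,"jaw":0},{"x":0,"y":0,"z":0,"spin":0.8,"jaw":0}])

```text
time: 43.4
ee_pos: [536.2, -289.6, 103.7]
ee_rot: [[0.456, -0.89, -0.0], [-0.89, -0.456, -0.002], [0.002, 0.001, -1.0]]
wrist_force: [0.8, -0.9, 3.3]
finger_gap: 0.086
```

```bash
python3 -c "
from h import *
now()"
```

```text
p [ 536.2 -289.6  103.7] yaw -152.9 gap 0.086 F [ 0.8 -0.9  3.3] T [-0.15  0.29  0.05] t 43.4 q [-0.29  0.83  1.07  1.85 -0.87  1.01 -1.51]
```

Request:
play_rows(motion=[{"x":0,"y":0,"z":0,"spin":0.8,"jaw":0},{"x":0,"y":0,"z":0,"spin":0.8,"jaw":0},{"x":0,"y":0,"z":0,"spin":0.8,"jaw":0},{"x":0,"y":0,"z":0,"spin":0.8,"jaw":0},{"x":0,"y":0,"z":0,"spin":0.8,"jaw":0},{"x":0,"y":0,"z":0,"spin":0.6,"jaw":0},{"x":0,"y":0,"z":0,"spin":0,"jaw":0},{"x":0,"y":0,"z":0,"spin":0,"jaw":0}])

```text
time: 44.4
ee_pos: [535.8, -289.5, 103.7]
ee_rot: [[-0.006, -1.0, -0.001], [-1.0, 0.006, -0.002], [0.002, 0.001, -1.0]]
wrist_force: [-1.6, -1.1, 3.7]
finger_gap: 0.086
```

Request:
play_rows(motion=[{"x":0,"y":0,"z":0,"spin":0,"jaw":0.2},{"x":0,"y":0,"z":0,"spin":0,"jaw":0.5},{"x":0,"y":0,"z":-0.5,"spin":0,"jaw":0.5},{"x":0,"y":0,"z":-1,"spin":0,"jaw":0.5},{"x":0,"y":0,"z":-0.5,"spin":0,"jaw":0.5},{"x":0,"y":0,"z":0,"spin":-0.6,"jaw":0.5},{"x":0,"y":0,"z":0,"spin":-1,"jaw":0.5},{"x":0,"y":0,"z":0,"spin":-1,"jaw":0.5}])

```text
time: 45.4
ee_pos: [536.7, -288.4, 144.4]
ee_rot: [[0.266, -0.964, 0.001], [-0.964, -0.266, -0.0], [0.0, -0.001, -1.0]]
wrist_force: [0.0, -0.4, -0.5]
finger_gap: 0.498
```

```bash
python3 -c "
from h import *
now()"
```

```text
p [ 536.7 -288.4  144.4] yaw -164.5 gap 0.498 F [ 0.  -0.4 -0.5] T [0.02 0.11 0.03] t 45.4 q [-0.34  0.82  1.16  1.83 -0.85  1.1  -1.72]
```

Request:
play_rows(motion=[{"x":0,"y":0,"z":0,"spin":-1,"jaw":0.5},{"x":0,"y":0,"z":0,"spin":-1,"jaw":0.5},{"x":0,"y":0,"z":0,"spin":-1,"jaw":0.5},{"x":0,"y":0,"z":0,"spin":-1,"jaw":0.5},{"x":0,"y":0,"z":0,"spin":-1,"jaw":0.5},{"x":0,"y":0,"z":0,"spin":-1,"jaw":0.5},{"x":0,"y":0,"z":0,"spin":-1,"jaw":0.5},{"x":0,"y":0,"z":0,"spin":-1,"jaw":0.5}])

```text
time: 46.4
ee_pos: [536.6, -288.6, 144.4]
ee_rot: [[0.894, -0.447, 0.001], [-0.447, -0.894, -0.0], [0.001, -0.0, -1.0]]
wrist_force: [-0.0, -0.1, -0.1]
finger_gap: 0.497
```

Request:
play_rows(motion=[{"x":0,"y":0,"z":0,"spin":-1,"jaw":0.5},{"x":0,"y":0,"z":0,"spin":-1,"jaw":0.5},{"x":0,"y":0,"z":0,"spin":-1,"jaw":0.5},{"x":0,"y":0,"z":0,"spin":-1,"jaw":0.5},{"x":0,"y":0,"z":0,"spin":-1,"jaw":0.5},{"x":0,"y":0,"z":0,"spin":-1,"jaw":0.5},{"x":0,"y":0,"z":0,"spin":-1,"jaw":0.5},{"x":0,"y":0,"z":0,"spin":-1,"jaw":0.5}])

```text
time: 47.4
ee_pos: [536.5, -288.8, 144.4]
ee_rot: [[0.931, 0.365, 0.001], [0.365, -0.931, -0.001], [0.001, 0.001, -1.0]]
wrist_force: [0.0, -0.2, -0.7]
finger_gap: 0.501
```

Request:
play_rows(motion=[{"x":0,"y":0,"z":0,"spin":-1,"jaw":0.5},{"x":0,"y":0,"z":0,"spin":-1,"jaw":0.5},{"x":0,"y":0,"z":0,"spin":-1,"jaw":0.5},{"x":0,"y":0,"z":0,"spin":-1,"jaw":0.5},{"x":0,"y":0,"z":0,"spin":-1,"jaw":0.5},{"x":0,"y":0,"z":0,"spin":-1,"jaw":0.5},{"x":0,"y":0,"z":0,"spin":-1,"jaw":0.5},{"x":0,"y":0,"z":0,"spin":-1,"jaw":0.5}])

```text
time: 48.4
ee_pos: [536.4, -288.9, 144.4]
ee_rot: [[0.352, 0.936, 0.001], [0.936, -0.352, -0.001], [-0.0, 0.001, -1.0]]
wrist_force: [-0.0, 0.0, -1.0]
finger_gap: 0.506
```

Request:
play_rows(motion=[{"x":0,"y":0,"z":0,"spin":-1,"jaw":0.5},{"x":0,"y":0,"z":0,"spin":-1,"jaw":0.5},{"x":0,"y":0,"z":0,"spin":-1,"jaw":0.5},{"x":0,"y":0,"z":0,"spin":-0.4,"jaw":0.5},{"x":0,"y":0,"z":0,"spin":0,"jaw":0.5},{"x":0,"y":0,"z":0,"spin":0,"jaw":0.5},{"x":0,"y":0,"z":0,"spin":0,"jaw":0.5},{"x":0,"y":0,"z":0,"spin":0,"jaw":0.5}])

```text
time: 49.4
ee_pos: [536.5, -288.4, 143.5]
ee_rot: [[0.006, 1.0, -0.0], [1.0, -0.006, -0.0], [-0.0, -0.0, -1.0]]
wrist_force: [0.0, -0.4, 0.3]
finger_gap: 0.498
```

```bash
python3 - <<'E'
from h import *
now()
W,T=wshot("w19");F=clean(W);L=stubchk(F)
g=fitband(F,(575,-286,39,1.63),68);print(stubchk(g[None,:3]))
r=rect(F[(F[:,2]>102)&(F[:,2]<112)&(np.hypot(F[:,0]-536,F[:,1]+289)<30)],"wing top world")
m=(abs(L[:,1])<10)&(L[:,2]>20)&(L[:,2]<28)&(L[:,0]>50)&(L[:,0]<110);P=L[m]
print("tab top",m.sum(),"s range",np.percentile(P[:,0],[1,99]).round(1),"y",np.percentile(P[:,1],[1,50,99]).round(1),"z",np.median(P[:,2]))
E
```

```text
p [ 536.5 -288.4  143.5] yaw -0.4 gap 0.498 F [ 0.  -0.4  0.3] T [-0.03  0.04 -0.07] t 49.4 q [ 0.08  0.54  0.48  1.81 -0.32  0.87  0.7 ]
band xyz [ 576.47 -286.99   37.51] yaw,roll,pitch [91.25  0.    0.  ] 4477 1.59
[[11.34292009 -1.45239483 -1.49445253]]
wing top world 764 c [ 539.5 -287.5] size [ 7.8 30. ] ang 1.71 zmed 106.8
tab top 1107 s range [62.7 97.3] y [-5.7  0.5  6.1] z 23.119743084495056
```

View pics/w19.png

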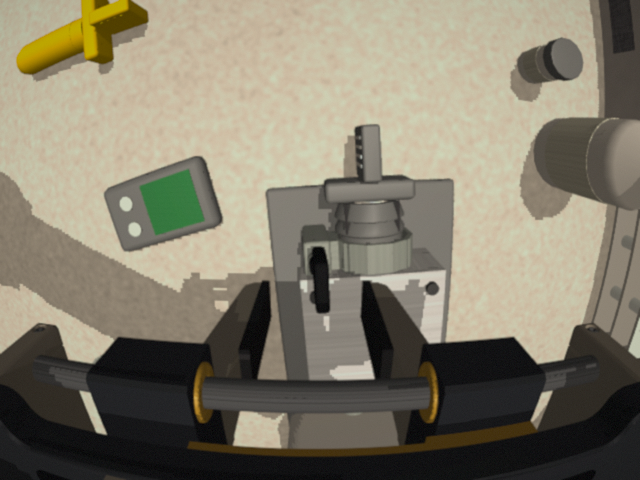

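Request:
play_rows(motion=[{"x":0.04,"y":0.14,"z":0,"spin":-0.33,"jaw":0.5},{"x":0,"y":0,"z":0.5,"spin":0,"jaw":0.4},{"x":0,"y":0,"z":0.5,"spin":0,"jaw":0.4},{"x":0,"y":0,"z":0.5,"spin":0,"jaw":0.4},{"x":0,"y":0,"z":0.5,"spin":0,"jaw":0.4},{"x":0,"y":0,"z":0,"spin":0,"jaw":0.4},{"x":0,"y":0,"z":0,"spin":0,"jaw":0},{"x":0,"y":0,"z":0,"spin":0,"jaw":0}])

```text
time: 50.45
ee_pos: [539.5, -287.8, 104.0]
ee_rot: [[-0.028, 1.0, 0.001], [1.0, 0.028, -0.0], [-0.0, 0.001, -1.0]]
wrist_force: [-0.0, -0.3, -0.2]
finger_gap: 0.203
```

Request:
play_rows(motion=[{"x":0,"y":0,"z":0,"spin":0,"jaw":0},{"x":0,"y":0,"z":0,"spin":0,"jaw":0},{"x":0,"y":0,"z":0,"spin":0,"jaw":0},{"x":0,"y":0,"z":0,"spin":0,"jaw":0},{"x":0,"y":0,"z":0,"spin":0.4,"jaw":0},{"x":0,"y":0,"z":0,"spin":0.8,"jaw":0},{"x":0,"y":0,"z":0,"spin":0.8,"jaw":0},{"x":0,"y":0,"z":0,"spin":0.8,"jaw":0}])

```text
time: 51.45
ee_pos: [537.7, -287.8, 103.6]
ee_rot: [[0.265, 0.964, -0.003], [0.964, -0.265, 0.001], [0.0, -0.003, -1.0]]
wrist_force: [-6.3, 0.9, 3.8]
finger_gap: 0.084
```

Request:
play_rows(motion=[{"x":0,"y":0,"z":0,"spin":0.8,"jaw":0},{"x":0,"y":0,"z":0,"spin":0.8,"jaw":0},{"x":0,"y":0,"z":0,"spin":0.8,"jaw":0},{"x":0,"y":0,"z":0,"spin":0.8,"jaw":0},{"x":0,"y":0,"z":0,"spin":0.8,"jaw":0},{"x":0,"y":0,"z":0,"spin":0.8,"jaw":0},{"x":0,"y":0,"z":0,"spin":0.8,"jaw":0},{"x":0,"y":0,"z":0,"spin":0.8,"jaw":0}])

```text
time: 52.45
ee_pos: [537.4, -288.0, 103.5]
ee_rot: [[0.806, 0.591, -0.003], [0.591, -0.806, 0.001], [-0.002, -0.002, -1.0]]
wrist_force: [-6.7, -0.0, 4.2]
finger_gap: 0.082
```

```bash
python3 - <<'E'
from h import *
now()
W,T=wshot("w20")
E
```

```text
p [ 537.4 -288.   103.5] yaw -53.8 gap 0.082 F [-6.7 -0.   4.2] T [0.01 1.9  0.05] t 52.5 q [-0.07  0.65  0.69  1.84 -0.54  0.85 -0.05]
```

View pics/w20.png

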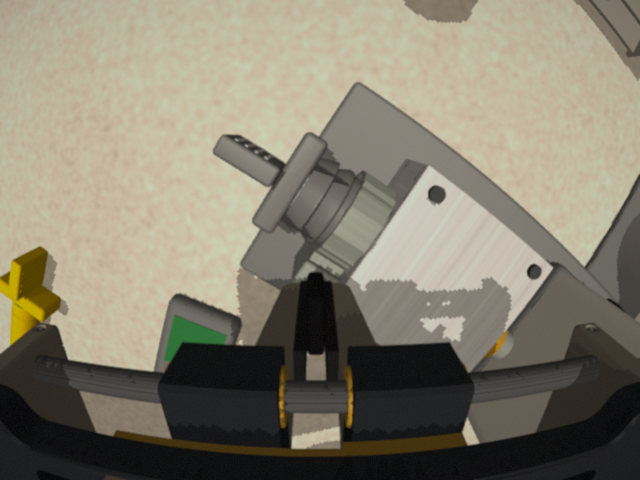

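Request:
play_rows(motion=[{"x":-0.07,"y":-0.05,"z":0,"spin":0.8,"jaw":0},{"x":0,"y":0,"z":0,"spin":0.8,"jaw":0},{"x":0,"y":0,"z":0,"spin":0.8,"jaw":0},{"x":0,"y":0,"z":0,"spin":0.8,"jaw":0},{"x":0,"y":0,"z":0,"spin":0.8,"jaw":0},{"x":0,"y":0,"z":0,"spin":0.8,"jaw":0},{"x":0,"y":0,"z":0,"spin":0.8,"jaw":0},{"x":0,"y":0,"z":0,"spin":0,"jaw":0}])

```text
time: 53.5
ee_pos: [536.4, -288.1, 103.5]
ee_rot: [[0.999, 0.049, -0.002], [0.049, -0.999, -0.001], [-0.002, 0.0, -1.0]]
wrist_force: [-6.1, -0.6, 3.7]
finger_gap: 0.087
```

```bash
python3 -c "
from h import *
now()"
```

```text
p [ 536.4 -288.1  103.5] yaw -87.2 gap 0.087 F [-6.1 -0.6  3.7] T [-0.13  1.56  0.03] t 53.5 q [-0.16  0.71  0.83  1.84 -0.66  0.9  -0.53]
```

Request:
play_rows(motion=[{"x":-0.06,"y":0,"z":0,"spin":0.6,"jaw":0},{"x":0,"y":0,"z":0,"spin":0.6,"jaw":0},{"x":0,"y":0,"z":0,"spin":0.6,"jaw":0},{"x":0,"y":0,"z":0,"spin":0.6,"jaw":0},{"x":0,"y":0,"z":0,"spin":0.6,"jaw":0},{"x":0,"y":0,"z":0,"spin":0.6,"jaw":0},{"x":0,"y":0,"z":0,"spin":0.6,"jaw":0},{"x":0,"y":0,"z":0,"spin":0,"jaw":0}])

```text
time: 54.5
ee_pos: [535.8, -288.1, 103.5]
ee_rot: [[0.925, -0.38, -0.001], [-0.38, -0.925, -0.001], [-0.001, 0.001, -1.0]]
wrist_force: [-4.5, -0.5, 2.1]
finger_gap: 0.082
```

```bash
python3 -c "
from h import *
now()
wshot('w21')"
```

```text
p [ 535.8 -288.1  103.5] yaw -112.3 gap 0.082 F [-4.5 -0.5  2.1] T [-0.12  1.36 -0.08] t 54.5 q [-0.22  0.75  0.93  1.85 -0.75  0.94 -0.9 ]
```

View pics/w21.png

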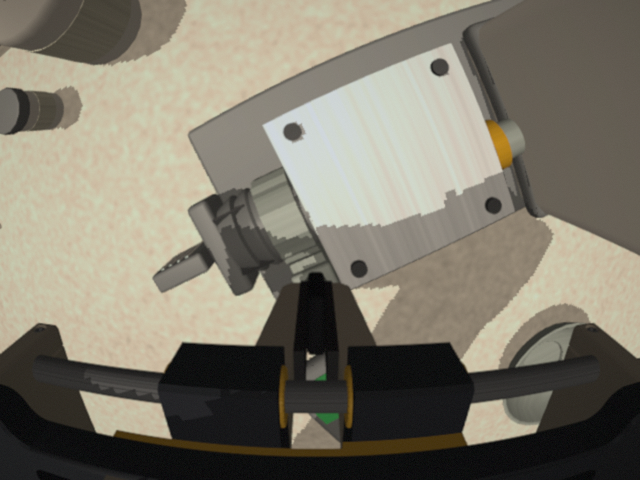

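Request:
play_rows(motion=[{"x":0,"y":0,"z":0,"spin":0.5,"jaw":0},{"x":0,"y":0,"z":0,"spin":0.5,"jaw":0},{"x":0,"y":0,"z":0,"spin":0.5,"jaw":0},{"x":0,"y":0,"z":0,"spin":0.5,"jaw":0},{"x":0,"y":0,"z":0,"spin":0.5,"jaw":0},{"x":0,"y":0,"z":0,"spin":0.5,"jaw":0},{"x":0,"y":0,"z":0,"spin":0.5,"jaw":0},{"x":0,"y":0,"z":0,"spin":0,"jaw":0}])

```text
time: 55.55
ee_pos: [535.7, -288.2, 103.5]
ee_rot: [[0.727, -0.686, -0.001], [-0.686, -0.727, -0.001], [-0.0, 0.001, -1.0]]
wrist_force: [-5.0, -1.0, 2.1]
finger_gap: 0.085
```

```bash
python3 -c "
from h import *
now()
wshot('w22')"
```

```text
p [ 535.7 -288.2  103.5] yaw -133.3 gap 0.085 F [-5.  -1.   2.1] T [-0.22  1.5  -0.02] t 55.5 q [-0.26  0.8   1.01  1.85 -0.82  0.98 -1.21]
```

View pics/w22.png

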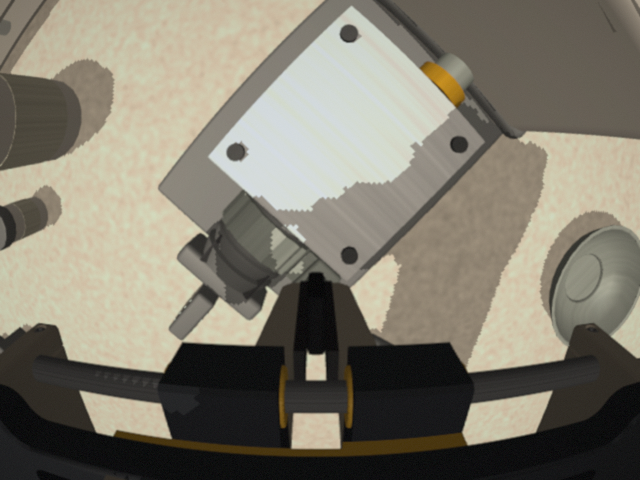

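Request:
play_rows(motion=[{"x":0,"y":0,"z":0,"spin":0.4,"jaw":0},{"x":0,"y":0,"z":0,"spin":0.4,"jaw":0},{"x":0,"y":0,"z":0,"spin":0.4,"jaw":0},{"x":0,"y":0,"z":0,"spin":0.3,"jaw":0},{"x":0,"y":0,"z":0,"spin":0,"jaw":0},{"x":0,"y":0,"z":0,"spin":0,"jaw":0},{"x":0,"y":0,"z":0,"spin":0,"jaw":0},{"x":0,"y":0,"z":0,"spin":0,"jaw":0}])

```text
time: 56.6
ee_pos: [535.6, -288.2, 103.5]
ee_rot: [[0.611, -0.792, -0.001], [-0.792, -0.611, -0.001], [-0.0, 0.001, -1.0]]
wrist_force: [-4.9, -1.9, 2.7]
finger_gap: 0.085
```

```bash
python3 -c "
from h import *
now()"
```

```text
p [ 535.6 -288.2  103.5] yaw -142.3 gap 0.085 F [-4.9 -1.9  2.7] T [-0.15  1.58  0.07] t 56.6 q [-0.28  0.82  1.05  1.85 -0.85  1.   -1.34]
```

Request:
play_rows(motion=[{"x":0,"y":0,"z":0,"spin":0,"jaw":0.2},{"x":0,"y":0,"z":0,"spin":0,"jaw":0.5},{"x":0,"y":0,"z":0,"spin":0,"jaw":0.5},{"x":0,"y":0,"z":-0.5,"spin":0,"jaw":0.5},{"x":0,"y":0,"z":-1,"spin":0,"jaw":0.5},{"x":0,"y":0,"z":-1,"spin":0,"jaw":0.5},{"x":0,"y":0,"z":0,"spin":0,"jaw":0.5},{"x":0,"y":0,"z":0,"spin":0,"jaw":0.5}])

```text
time: 57.6
ee_pos: [536.4, -287.3, 153.6]
ee_rot: [[0.611, -0.792, 0.0], [-0.792, -0.611, 0.001], [-0.0, -0.001, -1.0]]
wrist_force: [-0.3, -0.2, 0.6]
finger_gap: 0.498
```

```bash
python3 - <<'E'
from h import *
now()
W,T=wshot("w23");F=clean(W);L=stubchk(F)
r=rect(F[(F[:,2]>102)&(F[:,2]<112)&(np.hypot(F[:,0]-536,F[:,1]+289)<30)],"wing top world")
m=(abs(L[:,1])<12)&(L[:,2]>20)&(L[:,2]<33)&(abs(L[:,0]-12)<20);print("ring top",np.percentile(L[m][:,2],[5,50,95]))
for a in range(-4,48,3):
    m=(abs(L[:,1])<4)&(L[:,2]>10)&(L[:,2]<33)&(abs(L[:,0]-a)<1.5)
    if m.sum():print(a,m.sum(),np.median(L[m][:,2]).round(1),end="; ")
m=(abs(L[:,1])<10)&(L[:,2]>20)&(L[:,2]<28)&(L[:,0]>50)&(L[:,0]<110);P=L[m]
if len(P):print("tab top",m.sum(),"s range",np.percentile(P[:,0],[1,99]).round(1),"y",np.percentile(P[:,1],[1,50,99]).round(1),"z",np.median(P[:,2]))
E
```

```text
p [ 536.4 -287.3  153.6] yaw -142.4 gap 0.498 F [-0.3 -0.2  0.6] T [0.07 0.12 0.03] t 57.6 q [-0.32  0.76  1.11  1.83 -0.78  1.07 -1.38]
wing top world 712 c [ 535.2 -287.8] size [ 8.4 30.1] ang 45.59 zmed 106.7
ring top [20.47695553 23.94055378 26.15160203]
-4 56 20.9; -1 59 21.5; 2 67 23.6; 5 56 25.2; 8 53 25.4; 11 53 25.3; 14 55 25.4; 17 52 25.4; 20 57 25.4; 23 29 22.7; 26 63 22.8; 29 48 24.0; 32 39 22.8; 35 54 21.7; 38 49 23.8; 41 43 22.8; 44 37 21.8; 47 28 20.8; tab top 698 s range [61.8 96.6] y [-5.6  0.1  5.9] z 23.209432240457957
```

View pics/w23.png

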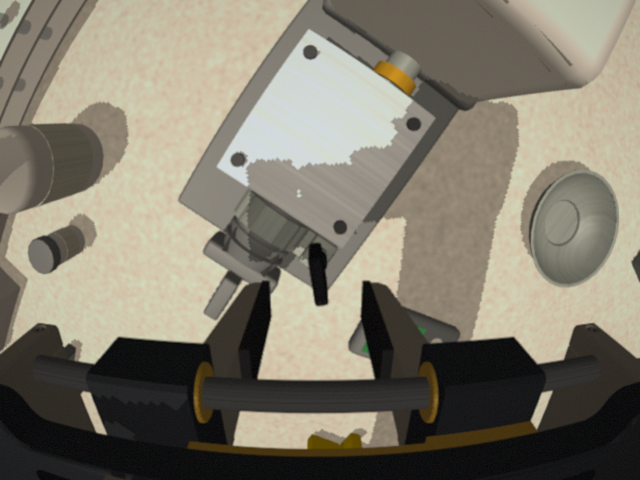

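Request:
play_rows(motion=[{"x":0,"y":0,"z":-0.7,"spin":-1,"jaw":0.5},{"x":0,"y":0,"z":-0.7,"spin":-1,"jaw":0.5},{"x":0,"y":0,"z":-0.7,"spin":-1,"jaw":0.5},{"x":0,"y":0,"z":-0.7,"spin":-1,"jaw":0.5},{"x":0,"y":0,"z":-0.7,"spin":-1,"jaw":0.5},{"x":0,"y":0,"z":0,"spin":-1,"jaw":0.5},{"x":0,"y":0,"z":0,"spin":-1,"jaw":0.5},{"x":0,"y":0,"z":0,"spin":-1,"jaw":0.5}])

```text
time: 58.65
ee_pos: [536.0, -287.5, 222.9]
ee_rot: [[0.997, -0.073, -0.001], [-0.073, -0.997, 0.0], [-0.001, -0.0, -1.0]]
wrist_force: [0.4, -1.2, 0.6]
finger_gap: 0.5
```

Request:
play_rows(motion=[{"x":0,"y":0,"z":0,"spin":-1,"jaw":0.5},{"x":0,"y":0,"z":0,"spin":-1,"jaw":0.5},{"x":0,"y":0,"z":0,"spin":-1,"jaw":0.5},{"x":0,"y":0,"z":0,"spin":-1,"jaw":0.5},{"x":0,"y":0,"z":0,"spin":-1,"jaw":0.5},{"x":0,"y":0,"z":0,"spin":-1,"jaw":0.5},{"x":0,"y":0,"z":0,"spin":-1,"jaw":0.5},{"x":0,"y":0,"z":0,"spin":-1,"jaw":0.5}])

```text
time: 59.65
ee_pos: [535.9, -287.5, 222.8]
ee_rot: [[0.722, 0.692, -0.001], [0.692, -0.722, 0.001], [-0.001, -0.001, -1.0]]
wrist_force: [0.3, 0.1, 0.8]
finger_gap: 0.5
```

Request:
play_rows(motion=[{"x":0,"y":0,"z":0,"spin":-1,"jaw":0.5},{"x":0,"y":0,"z":0,"spin":-1,"jaw":0.5},{"x":0,"y":0,"z":0,"spin":-1,"jaw":0.5},{"x":0,"y":0,"z":0,"spin":-1,"jaw":0.5},{"x":0,"y":0,"z":0,"spin":-1,"jaw":0.5},{"x":0,"y":0,"z":0,"spin":-1,"jaw":0.5},{"x":0,"y":0,"z":0,"spin":-1,"jaw":0.5},{"x":0,"y":0,"z":0,"spin":-1,"jaw":0.5}])

```text
time: 60.65
ee_pos: [535.9, -287.5, 222.8]
ee_rot: [[-0.032, 0.999, -0.001], [0.999, 0.032, 0.001], [0.001, -0.001, -1.0]]
wrist_force: [0.3, 0.9, -0.9]
finger_gap: 0.5
```

```bash
python3 - <<'E'
from h import *
now()
c=read_camera("side");cv2.imwrite("pics/side6.png",c["pixels"][:,:,::-1]);F=clean(cloud(c))
pr("c1",fit(F,cart,20,(670.5,0,1.73),150));pr("c2",fit(F,cart,20,(469,114,0),150))
c=read_camera("top");cv2.imwrite("pics/top6.png",c["pixels"][:,:,::-1]);F=clean(cloud(c))
pr("c1",fit(F,cart,20,(670.5,0,1.73),150));pr("c2",fit(F,cart,20,(469,114,0),150))
F=clean(np.load("topW.npy"))
for x in range(700,960,20): 
    m=(abs(F[:,0]-x)<10)&(abs(F[:,1]-0)<90); print(x,np.nanmax(F[m,2]).round(0) if m.sum() else None,end="; ")
plan(664,-2,200,9.3,.5)
E
```

```text
p [ 535.9 -287.5  222.8] yaw 1.8 gap 0.5 F [ 0.3  0.9 -0.9] T [-0.02  0.02  0.03] t 60.6 q [-0.01  0.45  0.59  1.76 -0.29  1.02  0.72]
c1 [670.1  -2.4] [98.67] 352 1.35
c2 [468.4 114.7] [-0.72] 1172 1.43
c1 [671.5  -3.4] [99.21] 1101 1.51
c2 [469.5 111.7] [-0.9] 1093 1.48
700 34.0; 720 7.0; 740 7.0; 760 66.0; 780 66.0; 800 131.0; 820 132.0; 840 133.0; 860 132.0; 880 133.0; 900 132.0; 920 131.0; 940 130.0; from [ 536.  -287.6  222.9] yaw 1.6 gap 0.5 D [128.  285.6 -22.9] spin -7.7 calls 3 t 60.8 q7 0.72 F [-0.2  0.9  0.1]
[{"x": 0.587, "y": 0.284, "z": 0.048, "spin": -0.053, "jaw": 0.5}, {"x": 0.586, "y": 0.287, "z": 0.048, "spin": -0.053, "jaw": 0.5}, {"x": 0.584, "y": 0.29, "z": 0.048, "spin": -0.053, "jaw": 0.5}, {"x": 0.582, "y": 0.293, "z": 0.048, "spin": -0.053, "jaw": 0.5}, {"x": 0.581, "y": 0.297, "z": 0.048, "spin": -0.053, "jaw": 0.5}, {"x": 0.579, "y": 0.3, "z": 0.048, "spin": -0.053, "jaw": 0.5}, {"x": 0.577, "y": 0.303, "z": 0.048, "spin": -0.053, "jaw": 0.5}, {"x": 0.576, "y": 0.306, "z": 0.048, "spin": -0.053, "jaw": 0.5}]
[{"x": 0.574, "y": 0.309, "z": 0.048, "spin": -
[... 306 characters left out ...]
, "z": 0.048, "spin": -0.053, "jaw": 0.5}, {"x": 0.563, "y": 0.329, "z": 0.048, "spin": -0.053, "jaw": 0.5}, {"x": 0.561, "y": 0.332, "z": 0.048, "spin": -0.053, "jaw": 0.5}]
[{"x": 0.56, "y": 0.335, "z": 0.048, "spin": -0.053, "jaw": 0.5}, {"x": 0.558, "y": 0.338, "z": 0.048, "spin": -0.053, "jaw": 0.5}, {"x": 0.556, "y": 0.341, "z": 0.048, "spin": -0.053, "jaw": 0.5}, {"x": 0.554, "y": 0.344, "z": 0.048, "spin": -0.053, "jaw": 0.5}, {"x": 0.552, "y": 0.347, "z": 0.048, "spin": -0.053, "jaw": 0.5}, {"x": 0.55, "y": 0.35, "z": 0.048, "spin": -0.053, "jaw": 0.5}, {"x": 0.548, "y": 0.353, "z": 0.048, "spin": -0.053, "jaw": 0.5}, {"x": 0.546, "y": 0.356, "z": 0.048, "spin": -0.053, "jaw": 0.5}]
```

View pics/top6.png

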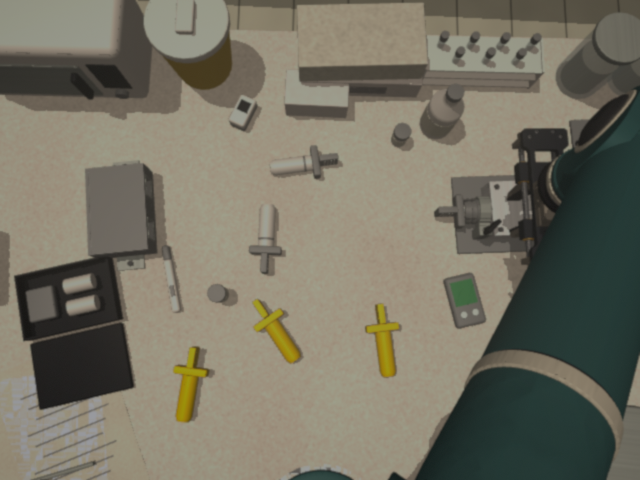

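Request:
play_rows(motion=[{"x":0,"y":0,"z":0,"spin":-0.64,"jaw":0.45},{"x":0,"y":0,"z":0,"spin":-0.64,"jaw":0.45},{"x":0.81,"y":0.56,"z":0,"spin":0,"jaw":0.45},{"x":0.81,"y":0.56,"z":0,"spin":0,"jaw":0.45},{"x":0.81,"y":0.56,"z":0,"spin":0,"jaw":0.45},{"x":0.81,"y":0.56,"z":0,"spin":0,"jaw":0.45},{"x":0.81,"y":0.56,"z":0,"spin":0,"jaw":0.45},{"x":0.81,"y":0.56,"z":0,"spin":0,"jaw":0.45}])

```text
time: 61.75
ee_pos: [587.6, -179.5, 223.6]
ee_rot: [[-0.162, 0.987, 0.0], [0.987, 0.162, 0.0], [0.0, 0.0, -1.0]]
wrist_force: [0.5, -0.4, -1.1]
finger_gap: 0.448
```

Request:
play_rows(motion=[{"x":0.81,"y":0.56,"z":0,"spin":0,"jaw":0.45},{"x":0.81,"y":0.56,"z":0,"spin":0,"jaw":0.45},{"x":0.81,"y":0.56,"z":0,"spin":0,"jaw":0.45},{"x":0.81,"y":0.56,"z":0,"spin":0,"jaw":0.45},{"x":0.81,"y":0.56,"z":0,"spin":0,"jaw":0.45},{"x":0.81,"y":0.56,"z":0,"spin":0,"jaw":0.45},{"x":0.81,"y":0.56,"z":0,"spin":0,"jaw":0.45},{"x":0.81,"y":0.56,"z":0,"spin":0,"jaw":0.45}])

```text
time: 62.75
ee_pos: [655.0, -37.4, 223.6]
ee_rot: [[-0.162, 0.987, 0.0], [0.987, 0.162, -0.0], [-0.0, 0.0, -1.0]]
wrist_force: [-0.6, 0.1, 0.0]
finger_gap: 0.45
```

Request:
play_rows(motion=[{"x":0.81,"y":0.56,"z":0,"spin":0,"jaw":0.45},{"x":0.81,"y":0.56,"z":0,"spin":0,"jaw":0.45},{"x":0,"y":0,"z":0.8,"spin":0,"jaw":0.45},{"x":0,"y":0,"z":0.8,"spin":0,"jaw":0.45},{"x":0,"y":0,"z":0.8,"spin":0,"jaw":0.45},{"x":0,"y":0,"z":0.8,"spin":0,"jaw":0.45},{"x":0,"y":0,"z":0,"spin":0,"jaw":0.45},{"x":0,"y":0,"z":0,"spin":0,"jaw":0.45}])

```text
time: 63.75
ee_pos: [671.6, -3.2, 159.9]
ee_rot: [[-0.161, 0.987, 0.001], [0.987, 0.161, -0.0], [-0.0, 0.001, -1.0]]
wrist_force: [-0.1, 0.3, 0.5]
finger_gap: 0.452
```

```bash
python3 - <<'E'
from h import *
now()
W,T=wshot("w24");F=clean(W)
r=fit(F,cart,20,(670.5,-1,1.73),150);pr("c1",r);g=r[0]
plan(g[0]-2*np.cos(g[2]),g[1]-2*np.sin(g[2]),32.5,-90+np.degrees(g[2]),.45)
E
```

```text
p [671.6  -3.2 159.9] yaw 9.3 gap 0.452 F [-0.1  0.3  0.5] T [-0.01  0.01 -0.07] t 63.8 q [-0.37  0.61  0.46  1.63 -0.32  0.97  0.37]
c1 [672.   -0.9] [99.35] 6434 0.71
from [671.8  -3.2 160.2] yaw 9.3 gap 0.452 D [   0.6    0.3 -127.7] spin -0.1 calls 1 t 63.8 q7 0.37 F [-0.7  0.1 -0. ]
{'x': 0.001, 'y': 0.004, 'z': np.float64(0.798), 'spin': np.float64(-0.001), 'jaw': 0.45}
```

View pics/w24.png

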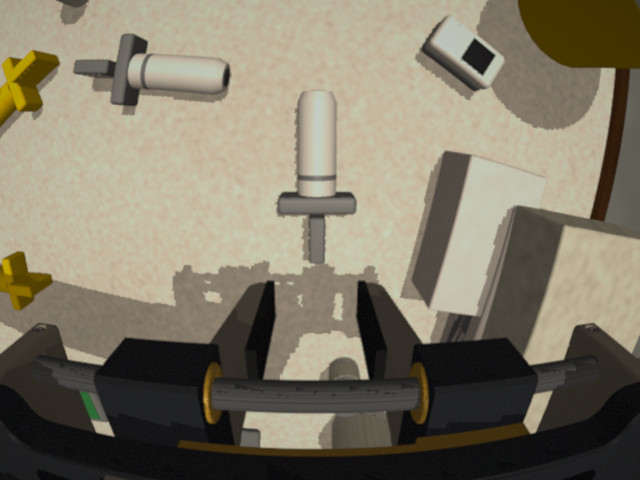

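Request:
play_rows(motion=[{"x":0,"y":0.03,"z":0.91,"spin":0,"jaw":0.45},{"x":0,"y":0,"z":0.91,"spin":0,"jaw":0.45},{"x":0,"y":0,"z":0.91,"spin":0,"jaw":0.45},{"x":0,"y":0,"z":0.91,"spin":0,"jaw":0.45},{"x":0,"y":0,"z":0.91,"spin":0,"jaw":0.45},{"x":0,"y":0,"z":0.91,"spin":0,"jaw":0.45},{"x":0,"y":0,"z":0.91,"spin":0,"jaw":0.45},{"x":0,"y":0,"z":0,"spin":0,"jaw":0.45}])

```text
time: 64.8
ee_pos: [670.7, -2.9, 30.2]
ee_rot: [[-0.162, 0.987, -0.003], [0.987, 0.162, -0.0], [0.0, -0.003, -1.0]]
wrist_force: [-0.1, 0.5, 1.2]
finger_gap: 0.449
```

Request:
play_rows(motion=[{"x":0,"y":0,"z":0,"spin":0,"jaw":0.3},{"x":0,"y":0,"z":0,"spin":0,"jaw":0},{"x":0,"y":0,"z":0,"spin":0,"jaw":0},{"x":0,"y":0,"z":0,"spin":0,"jaw":0},{"x":0,"y":0,"z":0,"spin":0,"jaw":0},{"x":0,"y":0,"z":0,"spin":0,"jaw":0},{"x":0,"y":0,"z":0,"spin":0,"jaw":0},{"x":0,"y":0,"z":0,"spin":0,"jaw":0}])

```text
time: 65.8
ee_pos: [672.3, -2.8, 32.9]
ee_rot: [[-0.162, 0.987, 0.001], [0.987, 0.162, 0.0], [0.0, 0.001, -1.0]]
wrist_force: [-1.4, 0.5, 6.3]
finger_gap: 0.127
```

```bash
python3 - <<'E'
from h import *
now()
for nm in("w1","w12","w24"):
    F=clean(np.load(nm+"W.npy"))
    m=(np.hypot(F[:,0]-560,F[:,1]-380)<150)&(F[:,2]>55)&(F[:,2]<72)
    if m.sum()>50: rect(F[m],nm+" holder top")
    pr(nm+" holder",fit(F,holder,44,(568.5,296,-1.443),220,zmax=70,keep=5)) if m.sum()>50 else None
for n in("top","side"):
    F=clean(np.load(n+"W.npy"));a=np.radians(-82.65);d=F-np.array([568.5,296,44]);L=np.stack([np.cos(a)*d[:,0]+np.sin(a)*d[:,1],-np.sin(a)*d[:,0]+np.cos(a)*d[:,1],d[:,2]],1)
    m=(L[:,2]>17)&(L[:,2]<24)&(abs(L[:,1])<85)&(L[:,0]<-10)&(L[:,0]>-170);P=L[m]
    print(n,"top: x",np.percentile(P[:,0],[.5,99.5]).round(1),"y",np.percentile(P[:,1],[.5,99.5]).round(1),"z",np.median(P[:,2]).round(1))
    m=(L[:,2]>-38)&(L[:,2]<12)&(abs(L[:,1])<80)&(abs(L[:,0]+32)<12);P=L[m];print(" front",m.sum(),np.percentile(P[:,0],[10,50,90]).round(1) if m.sum() else "")
    # divider strips: front face pts by y histogram
    print(np.histogram(P[:,1],bins=range(-80,81,8))[0])
E
```

```text
p [672.3  -2.8  32.9] yaw 9.3 gap 0.127 F [-1.4  0.5  6.3] T [0.03 0.29 0.02] t 65.8 q [-0.32  0.78  0.39  1.68 -0.4   0.76  0.43]
w1 holder top 7420 c [551.6 338.5] size [ 74.7 177.3] ang 74.27 zmed 63.5
w1 holder [572.2 279.6] [-82.52] 8749 1.02
w12 holder top 149 c [582.  330.1] size [47.3  7.7] ang 14.17 zmed 59.6
w12 holder [543.7 293.9] [-82.92] 2381 1.39
top top: x [-135.5  -30.3] y [-79.1  79.2] z 19.7
 front 626 [-35.5 -30.5 -29.4]
[61 35 32 23 28 28 25 39 30 33 33 30 32 16 28 28 27 39 28 31]
side top: x [-139.5  -30.7] y [-79.7  79.2] z 20.7
 front 1037 [-37.1 -33.7 -31.4]
[72 75 65 27 33 35 31 78 65 58 63 63 61 29 32 30 31 73 60 56]
```

Request:
play_rows(motion=[{"x":0,"y":0,"z":-0.4,"spin":0,"jaw":0},{"x":0,"y":0,"z":-0.7,"spin":0,"jaw":0},{"x":0,"y":0,"z":-0.6,"spin":0.33,"jaw":0},{"x":0.5,"y":-0.06,"z":0,"spin":0,"jaw":0},{"x":0.84,"y":-0.095,"z":0,"spin":0,"jaw":0},{"x":0.84,"y":-0.095,"z":0,"spin":0,"jaw":0},{"x":0.84,"y":-0.095,"z":0,"spin":0,"jaw":0},{"x":0.84,"y":-0.095,"z":0,"spin":0,"jaw":0}])

```text
time: 66.8
ee_pos: [652.8, 74.2, 66.0]
ee_rot: [[-0.128, 0.992, -0.0], [0.992, 0.128, 0.0], [0.0, -0.0, -1.0]]
wrist_force: [0.5, 0.4, -0.4]
finger_gap: 0.128
```

Request:
play_rows(motion=[{"x":0.84,"y":-0.095,"z":0,"spin":0,"jaw":0},{"x":0.84,"y":-0.095,"z":0,"spin":0,"jaw":0},{"x":0.84,"y":-0.095,"z":0,"spin":0,"jaw":0},{"x":0.84,"y":-0.095,"z":0,"spin":0,"jaw":0},{"x":0.84,"y":-0.095,"z":0,"spin":0,"jaw":0},{"x":0.84,"y":-0.095,"z":0,"spin":0,"jaw":0},{"x":0,"y":0,"z":0,"spin":0,"jaw":0},{"x":0,"y":0,"z":0,"spin":0,"jaw":0}])

```text
time: 67.8
ee_pos: [629.3, 170.4, 66.2]
ee_rot: [[-0.127, 0.992, 0.0], [0.992, 0.127, -0.001], [-0.001, 0.0, -1.0]]
wrist_force: [-0.1, -0.6, -0.3]
finger_gap: 0.129
```

```bash
cat >> h.py <<'E'
def frame(F,x,y,z,yaw):
    a=np.radians(yaw);d=F-np.array([x,y,z]);return np.stack([np.cos(a)*d[:,0]+np.sin(a)*d[:,1],-np.sin(a)*d[:,0]+np.cos(a)*d[:,1],d[:,2]],1)
E
python3 - <<'E'
from h import *
now()
W,T=wshot("w25");F=clean(W);
L=frame(F,568.5,296,44,-82.65)
m=(L[:,2]>17)&(L[:,2]<24)&(abs(L[:,1])<95)&(L[:,0]<-10)&(L[:,0]>-170);P=L[m]
print("top: n",m.sum(),"x",np.percentile(P[:,0],[.5,99.5]).round(1),"y",np.percentile(P[:,1],[.5,99.5]).round(1),"z",np.median(P[:,2]).round(1))
pr("fit holder",fit(F,holder,44,(568.5,296,-1.4425),220,zmax=70,keep=4))
for y0 in(-70,-45,-20,0,20,45,70):
    m=(L[:,2]>17)&(L[:,2]<24)&(abs(L[:,1]-y0)<5)&(L[:,0]<-15)&(L[:,0]>-60);print(y0,m.sum(),np.sort(L[m][:,0])[-4:].round(1) if m.sum() else"")
m=(L[:,2]>-35)&(L[:,2]<14)&(abs(L[:,1])<80)&(abs(L[:,0]+32)<6);print(m.sum(),np.histogram(L[m][:,1],bins=range(-80,81,8))[0])
print("tcp in holder frame",frame(get_state()["ee_pos"][None],568.5,296,44,-82.65).round(2))
# held tube
for a,b in((15,40),(-10,15)):
    pass
E
```

```text
p [629.3 170.4  66.2] yaw 7.3 gap 0.129 F [-0.1 -0.6 -0.3] T [-0.15  0.03 -0.05] t 67.8 q [-0.62  0.71  0.43  1.73 -0.39  0.79  0.12]Traceback (most recent call last):
  File "<stdin>", line 6, in <module>
    return _quantile_unchecked(
        a, q, axis, out, overwrite_input, method, keepdims, weights)
    return _ureduce(a,
                    func=_quantile_ureduce_func,
    ...<5 lines>...
                    overwrite_input=overwrite_input,
                    method=method)
    r = func(a, **kwargs)
    result = _quantile(arr,
                       quantiles=q,
    ...<2 lines>...
                       out=out,
                       weights=wgt)
    slices_having_nans = np.isnan(arr[-1, ...])
                                  ~~~^^^^^^^^^
IndexError: index -1 is out of bounds for axis 0 with size 0
```

View pics/w25.png

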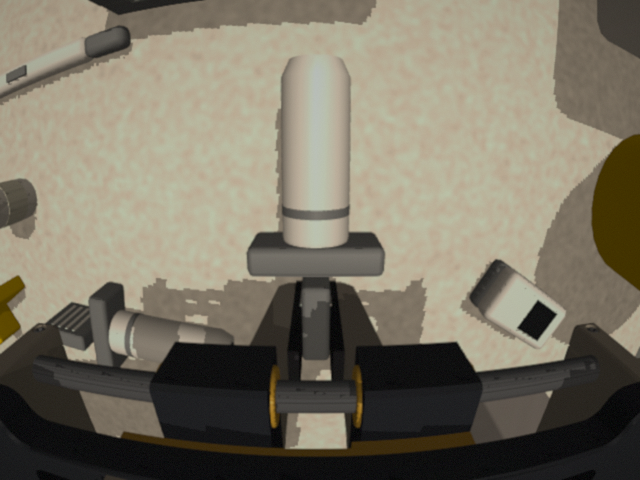

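Request:
play_rows(motion=[{"x":0,"y":0,"z":-1,"spin":0,"jaw":0},{"x":0,"y":0,"z":-1,"spin":0,"jaw":0},{"x":0,"y":0,"z":-1,"spin":0,"jaw":0},{"x":0,"y":0,"z":-1,"spin":0,"jaw":0},{"x":0,"y":0,"z":-1,"spin":0,"jaw":0},{"x":0,"y":0,"z":-1,"spin":0,"jaw":0},{"x":0,"y":0,"z":0,"spin":0,"jaw":0},{"x":0,"y":0,"z":0,"spin":0,"jaw":0}])

```text
time: 68.85
ee_pos: [628.7, 171.1, 185.7]
ee_rot: [[-0.128, 0.992, -0.001], [0.992, 0.128, -0.0], [-0.0, -0.001, -1.0]]
wrist_force: [-0.5, 0.1, -1.3]
finger_gap: 0.128
```

```bash
python3 - <<'E'
from h import *
now()
W,T=wshot("w26");F=clean(W);
pr("fit holder",fit(F,holder,44,(568.5,296,-1.4425),220,zmax=70,keep=4))
L=frame(F,568.5,296,44,-82.65)
for y0 in(-70,-45,-20,0,20,45,70):
    m=(L[:,2]>17)&(L[:,2]<24)&(abs(L[:,1]-y0)<5)&(L[:,0]<-15)&(L[:,0]>-60);print(y0,m.sum(),np.sort(L[m][:,0])[-4:].round(1) if m.sum() else"")
m=(L[:,2]>-35)&(L[:,2]<14)&(abs(L[:,1])<90)&(abs(L[:,0]+32)<6);print(m.sum(),np.histogram(L[m][:,1],bins=range(-88,89,8))[0], np.median(L[m][:,0]))
m=(L[:,2]>17)&(L[:,2]<24)&(abs(L[:,1])<95)&(L[:,0]<-40)&(L[:,0]>-70);P=L[m];print("y ext",np.percentile(P[:,1],[.5,99.5]).round(1) if m.sum() else 0)
E
```

```text
p [628.7 171.1 185.7] yaw 7.3 gap 0.128 F [-0.5  0.1 -1.3] T [-0.07  0.09 -0.02] t 68.8 q [-0.67  0.56  0.49  1.67 -0.3   0.99  0.06]
fit holder [569.8 296.9] [-82.73] 8831 0.95
-70 395 [-32.7 -32.7 -32.4 -32.2]
-45 388 [-32.6 -32.5 -32.5 -32.1]
-20 359 [-32.5 -32.5 -32.4 -32.4]
0 349 [-32.4 -32.4 -32.4 -32.4]
20 335 [-32.2 -32.2 -32.  -31.7]
45 333 [-32.4 -32.4 -32.2 -32. ]
70 349 [-32.1 -32.1 -32.1 -31.9]
2653 [  0 111 138 121 150  99  91  97 129 156 159 160 158 155 122 105 104 100
 152 164 157  25] -32.71132705479117
y ext [-77.8  80.4]
```

View pics/w26.png

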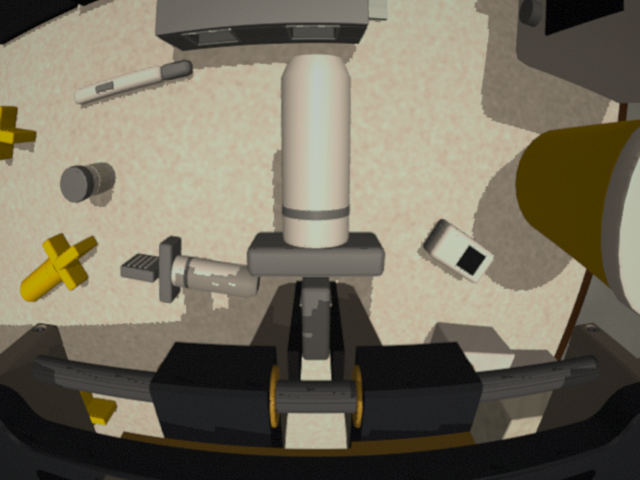

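```bash
python3 - <<'E'
from h import *
F=clean(np.load("w26W.npy"))
L=frame(F,569.8,296.4,44,-82.7)
m=(L[:,2]>-18)&(L[:,2]<8)&(abs(L[:,1])<90)&(abs(L[:,0]+32)<3)
print(m.sum());h=np.histogram(L[m][:,1],bins=np.arange(-66,67,2));print([(int(b),int(c)) for b,c in zip(h[1],h[0])])
# deep points inside bays
m=(L[:,2]>-18)&(L[:,2]<8)&(L[:,0]<-45)&(L[:,0]>-100)
for s in(-1,1):
    k=m&(L[:,1]*s>10)&(L[:,1]*s<70)
    if k.sum():print(s,k.sum(),np.percentile(L[k][:,1],[2,50,98]).round(1))
E
```

```text
1029
[(-66, 21), (-64, 17), (-62, 4), (-60, 18), (-58, 52), (-56, 2), (-54, 0), (-52, 0), (-50, 0), (-48, 0), (-46, 0), (-44, 0), (-42, 0), (-40, 0), (-38, 0), (-36, 0), (-34, 0), (-32, 0), (-30, 0), (-28, 0), (-26, 0), (-24, 8), (-22, 30), (-20, 22), (-18, 22), (-16, 23), (-14, 16), (-12, 22), (-10, 23), (-8, 24), (-6, 23), (-4, 20), (-2, 22), (0, 23), (2, 20), (4, 20), (6, 22), (8, 23), (10, 24), (12, 24), (14, 20), (16, 21), (18, 19), (20, 21), (22, 24), (24, 0), (26, 0), (28, 0), (30, 0), (32, 0), (34, 0), (36, 0), (38, 0), (40, 0), (42, 0), (44, 0), (46, 0), (48, 0), (50, 0), (52, 0), (54, 0), (56, 25), (58, 19), (60, 23), (62, 20), (64, 23)]
```

Request:
play_rows(motion=[{"x":0,"y":-0.12,"z":0.91,"spin":0,"jaw":0},{"x":0.2,"y":0,"z":0.92,"spin":0,"jaw":0},{"x":0.25,"y":0,"z":0.92,"spin":0,"jaw":0},{"x":0.25,"y":0,"z":0.92,"spin":0,"jaw":0},{"x":0.25,"y":0,"z":0.92,"spin":0,"jaw":0},{"x":0.25,"y":0,"z":0.92,"spin":0,"jaw":0},{"x":0.25,"y":0,"z":0.92,"spin":0,"jaw":0},{"x":0,"y":0,"z":0,"spin":0,"jaw":0}])

```text
time: 69.9
ee_pos: [621.8, 200.0, 55.6]
ee_rot: [[-0.128, 0.992, -0.003], [0.992, 0.128, -0.001], [-0.001, -0.003, -1.0]]
wrist_force: [-0.3, 0.0, -1.5]
finger_gap: 0.126
```

Request:
play_rows(motion=[{"x":0,"y":0,"z":0,"spin":0,"jaw":0},{"x":0,"y":0,"z":0,"spin":0,"jaw":0},{"x":0,"y":0,"z":0,"spin":0,"jaw":0},{"x":0,"y":0,"z":0,"spin":0,"jaw":0},{"x":0,"y":0,"z":0,"spin":0,"jaw":0},{"x":0,"y":0,"z":0,"spin":0,"jaw":0},{"x":0,"y":0,"z":0,"spin":0,"jaw":0},{"x":0,"y":0,"z":0,"spin":0,"jaw":0}])

```text
time: 70.9
ee_pos: [623.1, 199.5, 57.5]
ee_rot: [[-0.127, 0.992, -0.0], [0.992, 0.127, -0.0], [-0.0, -0.0, -1.0]]
wrist_force: [0.2, -0.8, -0.2]
finger_gap: 0.129
```

```bash
python3 - <<'E'
from h import *
now()
print("tcp in bay2",frame(get_state()["ee_pos"][None],609.5,301.5,44,-82.7).round(2))
W,T=wshot("w27");F=clean(W)
L=frame(F,609.5,301.5,44,-82.7)
for a,b in((10,30),(30,55)):
    m=(L[:,0]>a)&(L[:,0]<b)&(abs(L[:,1])<18)&(L[:,2]>-15)&(L[:,2]<18)
    if m.sum()>20:
        q=least_squares(lambda q:np.hypot(L[m][:,1]-q[0],L[m][:,2]-q[1])-15,[0,-5],loss="soft_l1");print("tube",a,b,m.sum(),q.x.round(2),np.std(q.fun).round(2))
E
```

```text
p [623.1 199.5  57.5] yaw 7.3 gap 0.129 F [ 0.2 -0.8 -0.2] T [-0.07  0.06  0.01] t 70.9 q [-0.66  0.72  0.42  1.72 -0.39  0.78  0.08]
tcp in bay2 [[102.85   0.5   13.55]]
tube 10 30 3397 [ 0.13 -4.57] 0.55
tube 30 55 4072 [ 0.17 -4.52] 0.52
```

View pics/w27.png

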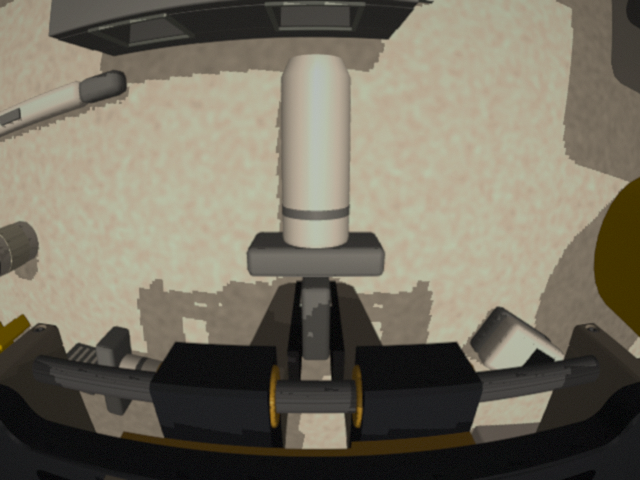

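Request:
play_rows(motion=[{"x":0.3,"y":-0.015,"z":0.03,"spin":0,"jaw":0},{"x":0.45,"y":0,"z":0,"spin":0,"jaw":0},{"x":0.45,"y":0,"z":0,"spin":0,"jaw":0},{"x":0.45,"y":0,"z":0,"spin":0,"jaw":0},{"x":0.45,"y":0,"z":0,"spin":0,"jaw":0},{"x":0.4,"y":0,"z":0,"spin":0,"jaw":0},{"x":0,"y":0,"z":0,"spin":0,"jaw":0},{"x":0,"y":0,"z":0,"spin":0,"jaw":0}])

```text
time: 71.95
ee_pos: [616.5, 248.7, 57.0]
ee_rot: [[-0.127, 0.992, 0.0], [0.992, 0.127, -0.0], [-0.0, -0.0, -1.0]]
wrist_force: [0.7, 0.6, -1.3]
finger_gap: 0.127
```

Request:
play_rows(motion=[{"x":0.4,"y":0,"z":0,"spin":0,"jaw":0},{"x":0.4,"y":0,"z":0,"spin":0,"jaw":0},{"x":0.4,"y":0,"z":0,"spin":0,"jaw":0},{"x":0.4,"y":0,"z":0,"spin":0,"jaw":0},{"x":0.4,"y":0,"z":0,"spin":0,"jaw":0},{"x":0,"y":0,"z":0,"spin":0,"jaw":0},{"x":0,"y":0,"z":0,"spin":0,"jaw":0},{"x":0,"y":0,"z":0,"spin":0,"jaw":0}])

```text
time: 72.95
ee_pos: [611.5, 288.2, 57.1]
ee_rot: [[-0.127, 0.992, 0.0], [0.992, 0.127, -0.0], [-0.0, 0.0, -1.0]]
wrist_force: [-0.3, 0.6, -0.9]
finger_gap: 0.126
```

```bash
python3 - <<'E'
from h import *
now()
print("tcp in bay2",frame(get_state()["ee_pos"][None],609.5,301.5,44,-82.7).round(2))
E
```

```text
p [611.5 288.2  57.1] yaw 7.3 gap 0.126 F [-0.3  0.6 -0.9] T [-0.18  0.05  0.01] t 73.0 q [-0.78  0.75  0.42  1.66 -0.4   0.81 -0.06]
tcp in bay2 [[13.41  0.32 13.07]]
```

Insertion is smooth with no side force. 11 to 12 mm remain.

Request:
play_rows(motion=[{"x":0.25,"y":0,"z":0,"spin":0,"jaw":0},{"x":0.2,"y":0,"z":0,"spin":0,"jaw":0},{"x":0.05,"y":0,"z":0,"spin":0,"jaw":0},{"x":0.05,"y":0,"z":0,"spin":0,"jaw":0},{"x":0.05,"y":0,"z":0,"spin":0,"jaw":0},{"x":0,"y":0,"z":0,"spin":0,"jaw":0},{"x":0,"y":0,"z":0,"spin":0,"jaw":0},{"x":0,"y":0,"z":0,"spin":0,"jaw":0}])

```text
time: 73.95
ee_pos: [609.8, 299.7, 56.9]
ee_rot: [[-0.127, 0.992, -0.0], [0.992, 0.127, -0.001], [-0.001, -0.0, -1.0]]
wrist_force: [-0.1, -4.5, 0.2]
finger_gap: 0.124
```

```bash
python3 - <<'E'
from h import *
now()
print("tcp in bay2",frame(get_state()["ee_pos"][None],609.5,301.5,44,-82.7).round(2))
E
```

```text
p [609.8 299.7  56.9] yaw 7.3 gap 0.124 F [-0.1 -4.5  0.2] T [-1.06  0.2  -0.05] t 74.0 q [-0.8   0.76  0.42  1.65 -0.4   0.82 -0.07]
tcp in bay2 [[ 1.8   0.11 12.92]]
```

Request:
play_rows(motion=[{"x":-0.02,"y":0,"z":0,"spin":0,"jaw":0},{"x":0,"y":0,"z":0,"spin":0,"jaw":0.2},{"x":0,"y":0,"z":0,"spin":0,"jaw":0.35},{"x":0,"y":0,"z":0,"spin":0,"jaw":0.35},{"x":0,"y":0,"z":-0.4,"spin":0,"jaw":0.35},{"x":0,"y":0,"z":-0.8,"spin":0,"jaw":0.35},{"x":0,"y":0,"z":-1,"spin":0,"jaw":0.35},{"x":0,"y":0,"z":-1,"spin":0,"jaw":0.35}])

```text
time: 74.95
ee_pos: [610.3, 300.5, 123.2]
ee_rot: [[-0.127, 0.992, 0.001], [0.992, 0.127, 0.001], [0.001, 0.001, -1.0]]
wrist_force: [0.5, 0.1, -0.1]
finger_gap: 0.35
```

Request:
play_rows(motion=[{"x":-0.5,"y":0,"z":-1,"spin":0,"jaw":0.35},{"x":-0.8,"y":0,"z":-1,"spin":0,"jaw":0.35},{"x":-0.9,"y":0,"z":0,"spin":0,"jaw":0.35},{"x":-0.9,"y":0,"z":0,"spin":0,"jaw":0.35},{"x":-0.9,"y":0,"z":0,"spin":0,"jaw":0.35},{"x":-0.5,"y":0,"z":0,"spin":0,"jaw":0.35},{"x":0,"y":0,"z":0,"spin":0,"jaw":0.35},{"x":0,"y":0,"z":0,"spin":0,"jaw":0.35}])

```text
time: 75.95
ee_pos: [621.1, 211.9, 160.8]
ee_rot: [[-0.128, 0.992, -0.0], [0.992, 0.128, 0.0], [0.0, -0.0, -1.0]]
wrist_force: [-0.4, -0.1, 0.4]
finger_gap: 0.354
```

```bash
python3 - <<'E'
from h import *
now()
W,T=wshot("w28");F=clean(W)
pr("c1 home",fit(F,cart,44,(609.5,301.5,1.698),110,zmax=66,zmin=15,keep=5))
L=frame(F,609.5,301.5,44,-82.7)
m=(abs(L[:,1])<12)&(L[:,2]>14)&(L[:,2]<24)&(abs(L[:,0])<25);P=L[m];print("tab top",m.sum(),np.percentile(P[:,0],[1,99]).round(1),np.percentile(P[:,1],[1,99]).round(1),np.median(P[:,2]))
r=fit(F,cart,20,(469.5,114.5,0),150);pr("c2",r)
E
```

```text
p [621.1 211.9 160.8] yaw 7.4 gap 0.354 F [-0.4 -0.1  0.4] T [-0.05  0.06 -0.02] t 76.0 q [-0.73  0.59  0.49  1.68 -0.33  0.95  0.01]
c1 home [606.2 312.2] [96.83] 2463 2.48
tab top 1007 [-17.3  17.5] [-5.7  6. ] 18.10431047997561
c2 [469.8 114. ] [-0.9] 3741 0.67
```

View pics/w28.png

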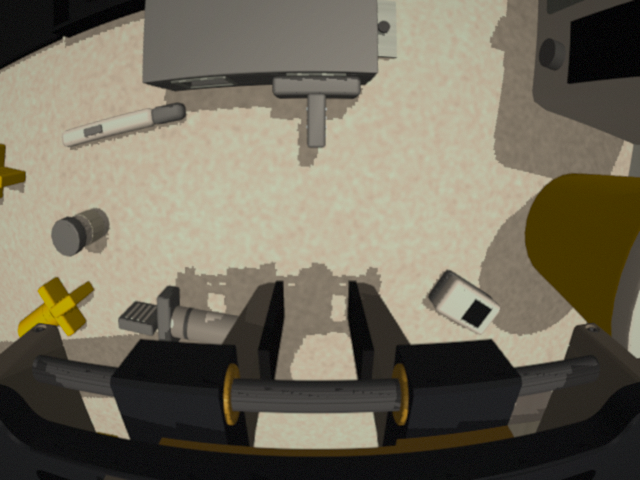

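Request:
play_rows(motion=[{"x":-0.387,"y":-0.822,"z":0,"spin":0,"jaw":0.45},{"x":-0.387,"y":-0.822,"z":0,"spin":0,"jaw":0.45},{"x":-0.387,"y":-0.822,"z":0,"spin":0,"jaw":0.45},{"x":-0.387,"y":-0.822,"z":0,"spin":0,"jaw":0.45},{"x":-0.387,"y":-0.822,"z":0,"spin":0,"jaw":0.45},{"x":-0.387,"y":-0.822,"z":0,"spin":0,"jaw":0.45},{"x":-0.387,"y":-0.822,"z":0,"spin":0,"jaw":0.45},{"x":-0.387,"y":-0.822,"z":0,"spin":0,"jaw":0.45}])

```text
time: 77.0
ee_pos: [498.3, 133.4, 161.1]
ee_rot: [[-0.129, 0.992, 0.0], [0.992, 0.129, 0.0], [0.0, 0.0, -1.0]]
wrist_force: [-0.4, 0.3, -0.1]
finger_gap: 0.45
```

Request:
play_rows(motion=[{"x":-0.387,"y":-0.822,"z":0,"spin":0,"jaw":0.45},{"x":-0.387,"y":-0.822,"z":0,"spin":0,"jaw":0.45},{"x":0,"y":0,"z":0,"spin":0.9,"jaw":0.45},{"x":0,"y":0,"z":0,"spin":1,"jaw":0.45},{"x":0,"y":0,"z":0,"spin":1,"jaw":0.45},{"x":0,"y":0,"z":0,"spin":1,"jaw":0.45},{"x":0,"y":0,"z":0,"spin":1,"jaw":0.45},{"x":0,"y":0,"z":0,"spin":1,"jaw":0.45}])

```text
time: 78.0
ee_pos: [468.2, 114.2, 161.1]
ee_rot: [[0.472, 0.881, 0.0], [0.881, -0.472, 0.0], [0.0, 0.0, -1.0]]
wrist_force: [-0.0, 0.3, 0.0]
finger_gap: 0.451
```

Request:
play_rows(motion=[{"x":0,"y":0,"z":0,"spin":1,"jaw":0.45},{"x":0,"y":0,"z":0,"spin":1,"jaw":0.45},{"x":0,"y":0,"z":0,"spin":1,"jaw":0.45},{"x":0,"y":0,"z":0,"spin":1,"jaw":0.45},{"x":0,"y":0,"z":0,"spin":1,"jaw":0.45},{"x":0,"y":0,"z":0,"spin":1,"jaw":0.45},{"x":0,"y":0,"z":0,"spin":1,"jaw":0.45},{"x":0,"y":0,"z":0,"spin":1,"jaw":0.45}])

```text
time: 79.0
ee_pos: [468.2, 114.2, 161.1]
ee_rot: [[0.971, 0.239, 0.0], [0.239, -0.971, 0.0], [0.0, -0.0, -1.0]]
wrist_force: [-0.4, -0.3, -0.3]
finger_gap: 0.452
```

Request:
play_rows(motion=[{"x":0,"y":0,"z":0,"spin":1,"jaw":0.45},{"x":0,"y":0,"z":0,"spin":1,"jaw":0.45},{"x":0,"y":0,"z":0,"spin":0.5,"jaw":0.45},{"x":0,"y":0,"z":0,"spin":0,"jaw":0.45},{"x":0,"y":0,"z":0,"spin":0,"jaw":0.45},{"x":0,"y":0,"z":0,"spin":0,"jaw":0.45},{"x":0,"y":0,"z":0,"spin":0,"jaw":0.45},{"x":0,"y":0,"z":0,"spin":0,"jaw":0.45}])

```text
time: 80.0
ee_pos: [468.1, 113.3, 161.0]
ee_rot: [[1.0, -0.019, 0.0], [-0.019, -1.0, 0.0], [0.0, -0.0, -1.0]]
wrist_force: [-0.3, 0.2, -0.9]
finger_gap: 0.453
```

```bash
python3 - <<'E'
from h import *
now()
W,T=wshot("w29");F=clean(W)
r=fit(F,cart,20,(469.8,114,0),150);pr("c2",r);g=r[0]
plan(g[0]-2*np.cos(g[2]),g[1]-2*np.sin(g[2]),32.5,-90+np.degrees(g[2]),.45)
E
```

```text
p [468.1 113.3 161. ] yaw -91.1 gap 0.453 F [-0.3  0.2 -0.9] T [0.02 0.13 0.06] t 80.0 q [-1.08  0.41  0.96  2.12 -0.46  0.83 -1.44]
c2 [469.3 114. ] [-0.67] 6373 0.69
from [468.1 113.3 161. ] yaw -91.1 gap 0.451 D [  -0.9    0.8 -128.5] spin -0.4 calls 1 t 80.0 q7 -1.44 F [-1.3 -0.  -0.4]
{'x': -0.005, 'y': -0.005, 'z': np.float64(0.803), 'spin': np.float64(-0.009), 'jaw': 0.45}
```

View pics/w29.png

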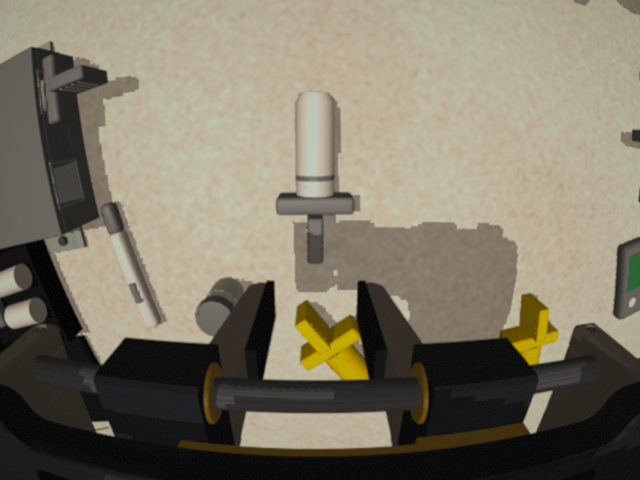

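Request:
play_rows(motion=[{"x":-0.03,"y":-0.03,"z":0.91,"spin":-0.05,"jaw":0.45},{"x":0,"y":0,"z":0.91,"spin":0,"jaw":0.45},{"x":0,"y":0,"z":0.91,"spin":0,"jaw":0.45},{"x":0,"y":0,"z":0.91,"spin":0,"jaw":0.45},{"x":0,"y":0,"z":0.91,"spin":0,"jaw":0.45},{"x":0,"y":0,"z":0.91,"spin":0,"jaw":0.45},{"x":0,"y":0,"z":0.94,"spin":0,"jaw":0.45},{"x":0,"y":0,"z":0,"spin":0,"jaw":0.45}])

```text
time: 81.05
ee_pos: [466.8, 113.5, 32.2]
ee_rot: [[1.0, -0.014, -0.002], [-0.014, -1.0, -0.001], [-0.002, 0.001, -1.0]]
wrist_force: [-0.1, 0.5, -0.2]
finger_gap: 0.447
```

Request:
play_rows(motion=[{"x":0,"y":0,"z":0,"spin":0,"jaw":0.3},{"x":0,"y":0,"z":0,"spin":0,"jaw":0},{"x":0,"y":0,"z":0,"spin":0,"jaw":0},{"x":0,"y":0,"z":0,"spin":0,"jaw":0},{"x":0,"y":0,"z":0,"spin":0,"jaw":0},{"x":0,"y":0,"z":0,"spin":0,"jaw":0},{"x":0,"y":0,"z":0,"spin":0,"jaw":0},{"x":0,"y":0,"z":0,"spin":0,"jaw":0}])

```text
time: 82.05
ee_pos: [467.8, 114.2, 33.5]
ee_rot: [[1.0, -0.013, 0.001], [-0.013, -1.0, 0.001], [0.001, -0.001, -1.0]]
wrist_force: [-0.9, 0.3, 7.3]
finger_gap: 0.13
```

```bash
python3 -c "
from h import *
now()"
```

```text
p [467.8 114.2  33.5] yaw -90.8 gap 0.13 F [-0.9  0.3  7.3] T [-0.01  0.37 -0.03] t 82.0 q [-0.87  0.63  0.7   2.17 -0.74  0.6  -1.21]
```

Request:
play_rows(motion=[{"x":0,"y":0,"z":-0.6,"spin":0,"jaw":0},{"x":0,"y":0,"z":-1,"spin":0,"jaw":0},{"x":0,"y":0,"z":-1,"spin":0,"jaw":0},{"x":0,"y":0,"z":-1,"spin":0,"jaw":0},{"x":0.53,"y":-0.55,"z":0,"spin":0,"jaw":0},{"x":0.53,"y":-0.55,"z":0,"spin":0,"jaw":0},{"x":0.53,"y":-0.55,"z":0,"spin":0,"jaw":0},{"x":0.53,"y":-0.55,"z":0,"spin":0,"jaw":0}])

```text
time: 83.05
ee_pos: [511.1, 158.1, 104.3]
ee_rot: [[1.0, -0.013, -0.001], [-0.013, -1.0, -0.001], [-0.001, 0.001, -1.0]]
wrist_force: [-1.0, -0.6, -0.8]
finger_gap: 0.129
```

Request:
play_rows(motion=[{"x":0.53,"y":-0.55,"z":0,"spin":0,"jaw":0},{"x":0.53,"y":-0.55,"z":0,"spin":0,"jaw":0},{"x":0.53,"y":-0.55,"z":0,"spin":-0.5,"jaw":0},{"x":0,"y":0,"z":0,"spin":-0.85,"jaw":0},{"x":0,"y":0,"z":0,"spin":-1,"jaw":0},{"x":0,"y":0,"z":0,"spin":-1,"jaw":0},{"x":0,"y":0,"z":0,"spin":-1,"jaw":0},{"x":0,"y":0,"z":0,"spin":-1,"jaw":0}])

```text
time: 84.05
ee_pos: [543.2, 190.2, 105.1]
ee_rot: [[0.852, 0.524, 0.0], [0.524, -0.852, 0.0], [0.0, -0.0, -1.0]]
wrist_force: [-0.3, -0.0, -0.7]
finger_gap: 0.128
```

Request:
play_rows(motion=[{"x":0,"y":0,"z":0,"spin":-1,"jaw":0},{"x":0,"y":0,"z":0,"spin":-1,"jaw":0},{"x":0,"y":0,"z":0,"spin":-1,"jaw":0},{"x":0,"y":0,"z":0,"spin":-1,"jaw":0},{"x":0,"y":0,"z":0,"spin":-1,"jaw":0},{"x":0,"y":0,"z":0,"spin":-1,"jaw":0},{"x":0,"y":0,"z":0,"spin":-1,"jaw":0},{"x":0,"y":0,"z":0,"spin":-1,"jaw":0}])

```text
time: 85.05
ee_pos: [543.2, 190.1, 105.1]
ee_rot: [[0.18, 0.984, 0.0], [0.984, -0.18, 0.0], [0.0, 0.0, -1.0]]
wrist_force: [0.4, 0.7, -0.8]
finger_gap: 0.128
```

Request:
play_rows(motion=[{"x":0,"y":0,"z":0,"spin":-1,"jaw":0},{"x":0,"y":0,"z":0,"spin":-1,"jaw":0},{"x":0,"y":0,"z":0,"spin":-1,"jaw":0},{"x":0,"y":0,"z":0,"spin":0,"jaw":0},{"x":0,"y":0,"z":0,"spin":0,"jaw":0},{"x":0,"y":0,"z":0,"spin":0,"jaw":0},{"x":0,"y":0,"z":0,"spin":0,"jaw":0},{"x":0,"y":0,"z":0,"spin":0,"jaw":0}])

```text
time: 86.05
ee_pos: [542.7, 190.0, 105.0]
ee_rot: [[-0.127, 0.992, 0.0], [0.992, 0.127, -0.0], [-0.0, 0.0, -1.0]]
wrist_force: [0.0, -0.0, -0.1]
finger_gap: 0.129
```

```bash
python3 - <<'E'
from h import *
now()
plan(543,190.4,58,7.3,0)
W,T=wshot("w30")
E
```

```text
p [542.7 190.  105. ] yaw 7.3 gap 0.129 F [ 0.  -0.  -0.1] T [-0.06  0.05 -0.01] t 86.0 q [-0.69  0.53  0.38  1.91 -0.28  0.75 -0.03]
from [542.7 190.  105. ] yaw 7.3 gap 0.129 D [  0.3   0.4 -47. ] spin 0.0 calls 1 t 86.0 q7 -0.03 F [ 0.  -0.  -0.1]
{'x': 0.002, 'y': 0.002, 'z': np.float64(0.294), 'spin': np.float64(0.0), 'jaw': 0}
```

View pics/w30.png

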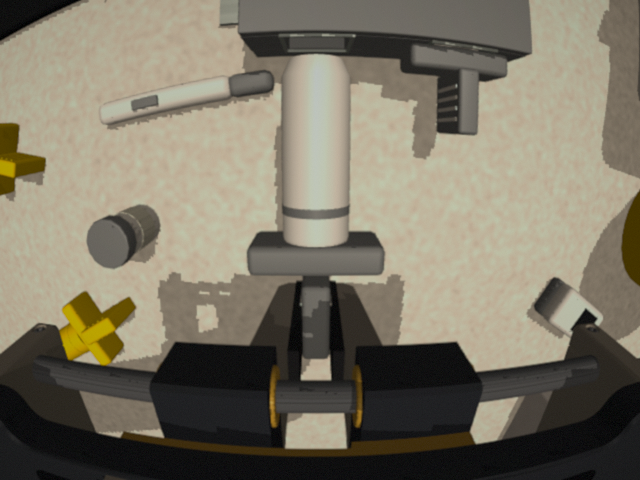

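Request:
play_rows(motion=[{"x":0,"y":0.017,"z":0.4,"spin":0,"jaw":0},{"x":0,"y":0,"z":0.4,"spin":0,"jaw":0},{"x":0,"y":0,"z":0.4,"spin":0,"jaw":0},{"x":0,"y":0,"z":0.4,"spin":0,"jaw":0},{"x":0,"y":0,"z":0.4,"spin":0,"jaw":0},{"x":0,"y":0,"z":0.38,"spin":0,"jaw":0},{"x":0,"y":0,"z":0,"spin":0,"jaw":0},{"x":0,"y":0,"z":0,"spin":0,"jaw":0}])

```text
time: 87.1
ee_pos: [543.3, 189.9, 57.6]
ee_rot: [[-0.127, 0.992, 0.0], [0.992, 0.127, 0.0], [0.0, 0.0, -1.0]]
wrist_force: [-0.1, 0.9, -0.8]
finger_gap: 0.13
```

Request:
play_rows(motion=[{"x":0,"y":0,"z":0,"spin":0,"jaw":0},{"x":0,"y":0,"z":0,"spin":0,"jaw":0},{"x":0,"y":0,"z":0,"spin":0,"jaw":0},{"x":0,"y":0,"z":0,"spin":0,"jaw":0},{"x":0,"y":0,"z":0,"spin":0,"jaw":0},{"x":0,"y":0,"z":0,"spin":0,"jaw":0},{"x":0,"y":0,"z":0,"spin":0,"jaw":0},{"x":0,"y":0,"z":0,"spin":0,"jaw":0}])

```text
time: 88.1
ee_pos: [543.1, 190.0, 57.4]
ee_rot: [[-0.127, 0.992, 0.0], [0.992, 0.127, 0.0], [-0.0, 0.0, -1.0]]
wrist_force: [0.2, -0.2, -0.6]
finger_gap: 0.131
```

```bash
python3 - <<'E'
from h import *
now()
print("tcp in bay1",frame(get_state()["ee_pos"][None],530.1,291.3,44,-82.7).round(2))
W,T=wshot("w31");F=clean(W)
L=frame(F,530.1,291.3,44,-82.7)
for a,b in((0,25),(25,50)):
    m=(L[:,0]>a)&(L[:,0]<b)&(abs(L[:,1])<18)&(L[:,2]>-15)&(L[:,2]<18)
    q=least_squares(lambda q:np.hypot(L[m][:,1]-q[0],L[m][:,2]-q[1])-15,[0,-5],loss="soft_l1");print("tube",a,b,m.sum(),q.x.round(2),np.std(q.fun).round(2))
m=(L[:,2]>-18)&(L[:,2]<8)&(abs(L[:,1])<40)&(abs(L[:,0]+32)<3)
h=np.histogram(L[m][:,1],bins=np.arange(-30,31,1));print(h[0])
E
```

```text
p [543.1 190.   57.4] yaw 7.3 gap 0.131 F [ 0.2 -0.2 -0.6] T [-0.13  0.1  -0.05] t 88.1 q [-0.66  0.61  0.34  1.92 -0.32  0.66  0.01]
tcp in bay1 [[1.0217e+02 3.0000e-02 1.3400e+01]]
tube 0 25 4211 [-0.29 -5.33] 0.55
tube 25 50 4087 [-0.29 -5.32] 0.52
[40 36 41 39 39 35 42 40 40 33 27 39 58 39  0  0  0  0  0  0  0  0  0  0
  0  0  0  0  0  0  0  0  0  0  0  0  0  0  0  0  0  0  0  0  0  0 54 63
 39 17 40 42 37 38 36 40 39 41 45 36]
```

Request:
play_rows(motion=[{"x":0.3,"y":0.012,"z":0,"spin":0,"jaw":0},{"x":0.45,"y":0,"z":0,"spin":0,"jaw":0},{"x":0.45,"y":0,"z":0,"spin":0,"jaw":0},{"x":0.45,"y":0,"z":0,"spin":0,"jaw":0},{"x":0.45,"y":0,"z":0,"spin":0,"jaw":0},{"x":0.4,"y":0,"z":0,"spin":0,"jaw":0},{"x":0,"y":0,"z":0,"spin":0,"jaw":0},{"x":0,"y":0,"z":0,"spin":0,"jaw":0}])

```text
time: 89.15
ee_pos: [537.0, 239.2, 57.4]
ee_rot: [[-0.127, 0.992, 0.0], [0.992, 0.127, -0.0], [-0.0, 0.0, -1.0]]
wrist_force: [0.8, 0.1, -1.8]
finger_gap: 0.129
```

Request:
play_rows(motion=[{"x":0.4,"y":0,"z":0,"spin":0,"jaw":0},{"x":0.4,"y":0,"z":0,"spin":0,"jaw":0},{"x":0.4,"y":0,"z":0,"spin":0,"jaw":0},{"x":0.4,"y":0,"z":0,"spin":0,"jaw":0},{"x":0.4,"y":0,"z":0,"spin":0,"jaw":0},{"x":0,"y":0,"z":0,"spin":0,"jaw":0},{"x":0,"y":0,"z":0,"spin":0,"jaw":0},{"x":0,"y":0,"z":0,"spin":0,"jaw":0}])

```text
time: 90.15
ee_pos: [532.0, 278.8, 57.4]
ee_rot: [[-0.127, 0.992, 0.0], [0.992, 0.127, -0.0], [-0.0, 0.0, -1.0]]
wrist_force: [0.3, -0.5, -1.1]
finger_gap: 0.128
```

Request:
play_rows(motion=[{"x":0.25,"y":0,"z":0,"spin":0,"jaw":0},{"x":0.15,"y":0,"z":0,"spin":0,"jaw":0},{"x":0.05,"y":0,"z":0,"spin":0,"jaw":0},{"x":0.05,"y":0,"z":0,"spin":0,"jaw":0},{"x":0.05,"y":0,"z":0,"spin":0,"jaw":0},{"x":0,"y":0,"z":0,"spin":0,"jaw":0},{"x":0,"y":0,"z":0,"spin":0,"jaw":0},{"x":0,"y":0,"z":0,"spin":0,"jaw":0}])

```text
time: 91.15
ee_pos: [530.5, 289.4, 57.3]
ee_rot: [[-0.127, 0.992, -0.0], [0.992, 0.127, -0.001], [-0.001, -0.0, -1.0]]
wrist_force: [0.5, -3.1, 1.2]
finger_gap: 0.131
```

```bash
python3 - <<'E'
from h import *
now()
print("tcp in bay1",frame(get_state()["ee_pos"][None],530.1,291.3,44,-82.7).round(2))
E
```

```text
p [530.5 289.4  57.3] yaw 7.3 gap 0.131 F [ 0.5 -3.1  1.2] T [-0.85  0.08 -0.04] t 91.2 q [-0.81  0.64  0.35  1.85 -0.32  0.7  -0.16]
tcp in bay1 [[ 1.91  0.2  13.35]]
```

Contact at home. I'll release, back off and check everything.

Request:
play_rows(motion=[{"x":-0.02,"y":0,"z":0,"spin":0,"jaw":0},{"x":0,"y":0,"z":0,"spin":0,"jaw":0.2},{"x":0,"y":0,"z":0,"spin":0,"jaw":0.35},{"x":0,"y":0,"z":0,"spin":0,"jaw":0.35},{"x":0,"y":0,"z":-0.4,"spin":0,"jaw":0.35},{"x":0,"y":0,"z":-0.8,"spin":0,"jaw":0.35},{"x":0,"y":0,"z":-1,"spin":0,"jaw":0.35},{"x":0,"y":0,"z":-1,"spin":0,"jaw":0.35}])

```text
time: 92.15
ee_pos: [530.9, 290.0, 123.5]
ee_rot: [[-0.127, 0.992, 0.001], [0.992, 0.127, 0.001], [0.001, 0.001, -1.0]]
wrist_force: [0.3, -1.1, 0.1]
finger_gap: 0.351
```

Request:
play_rows(motion=[{"x":-0.5,"y":0,"z":-1,"spin":0,"jaw":0.35},{"x":-0.8,"y":0,"z":-1,"spin":0,"jaw":0.35},{"x":-0.9,"y":0,"z":0,"spin":0,"jaw":0.35},{"x":-0.9,"y":0,"z":0,"spin":0,"jaw":0.35},{"x":-0.9,"y":0,"z":0,"spin":0,"jaw":0.35},{"x":-0.5,"y":0,"z":0,"spin":0,"jaw":0.35},{"x":0,"y":0,"z":0,"spin":0,"jaw":0.35},{"x":0,"y":0,"z":0,"spin":0,"jaw":0.35}])

```text
time: 93.15
ee_pos: [541.8, 201.2, 161.2]
ee_rot: [[-0.128, 0.992, -0.0], [0.992, 0.128, 0.0], [0.0, -0.0, -1.0]]
wrist_force: [0.4, 0.2, -0.6]
finger_gap: 0.348
```

```bash
python3 - <<'E'
from h import *
now()
W,T=wshot("w32");F=clean(W)
for nm,x,y in(("bay1",530.1,291.3),("bay2",609.5,301.5)):
    L=frame(F,x,y,44,-82.7)
    m=(abs(L[:,1])<12)&(L[:,2]>14)&(L[:,2]<24)&(abs(L[:,0])<25);P=L[m];print(nm,"tab top",m.sum(),np.percentile(P[:,0],[1,99]).round(1),np.percentile(P[:,1],[1,99]).round(1),np.median(P[:,2]).round(1))
c=read_camera("top");cv2.imwrite("pics/top9.png",c["pixels"][:,:,::-1]);F=clean(cloud(c));L=stubchk(F)
r=rect(F[(F[:,2]>95)&(F[:,2]<115)&(np.hypot(F[:,0]-536,F[:,1]+289)<30)],"wing")
m=(abs(L[:,1])<12)&(L[:,2]>18)&(L[:,2]<28)&(L[:,0]>50)&(L[:,0]<110);P=L[m];print("stub tab",np.percentile(P[:,0],[1,99]).round(1),np.percentile(P[:,1],[1,99]).round(1))
c=read_camera("side");cv2.imwrite("pics/side9.png",c["pixels"][:,:,::-1]);F=clean(cloud(c));L=stubchk(F)
r=rect(F[(F[:,2]>80)&(F[:,2]<115)&(np.hypot(F[:,0]-536,F[:,1]+289)<30)],"wing side")
m=(abs(L[:,1])<14)&(L[:,2]>18)&(L[:,2]<28)&(L[:,0]>50)&(L[:,0]<110);P=L[m];print("stub tab side",np.percentile(P[:,0],[1,99]).round(1),np.percentile(P[:,1],[1,99]).round(1))
E
```

```text
p [541.8 201.2 161.2] yaw 7.4 gap 0.348 F [ 0.4  0.2 -0.6] T [ 0.02  0.04 -0.02] t 93.2 q [-0.74  0.46  0.42  1.87 -0.24  0.86 -0.07]
bay1 tab top 1014 [-17.5  17.4] [-5.7  6.1] 18.0
bay2 tab top 919 [-17.7  17.6] [-6.2  5.6] 18.0
wing 97 c [ 534. -289.] size [ 8.2 28.7] ang 45.46 zmed 106.3
stub tab [60.6 95.6] [-5.3  7.1]
wing side 396 c [ 533.  -287.6] size [ 9.5 30.1] ang 44.0 zmed 98.8
stub tab side [62.4 96.9] [-4.6  8.2]
```

View pics/top9.png

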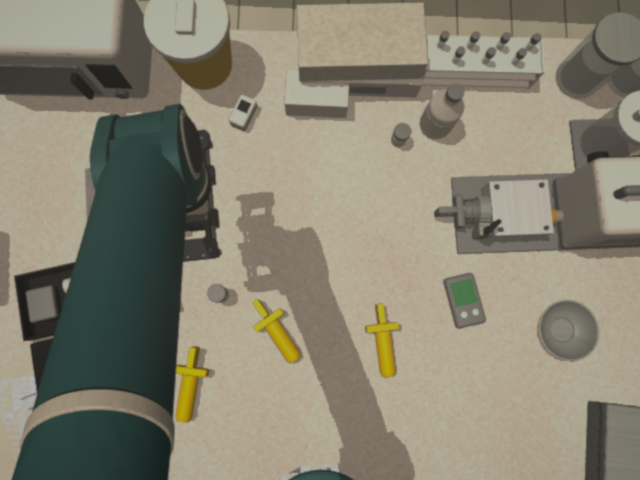

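View pics/side9.png

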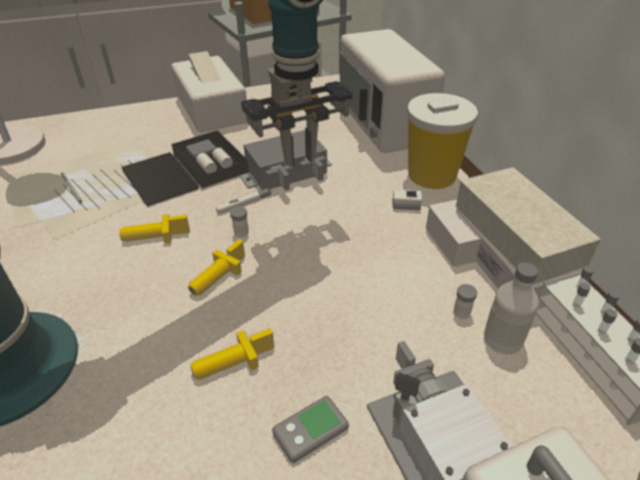

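```bash
python3 -c "
from workcell import *
print(finish_job())"
```

```text
the job is handed in; nothing more can be done
None
```

The refit is done and handed in at about 93 s of the 210 s allowed. `finish_job` gives no verdict, so these are my own last checks.

- **Band:** it is on the stub with the wing upright and the ring centre about 11–12 mm from the shoulder (allowed 6–18). I turned the screw clockwise in two strokes. The wing's angle now reads about 5.55 rad, against 5.2 for snug. The ring's top sits about 25.4 mm above the stub axis, the height expected once it grips the seat.
- **Cartridge in the stub:** the tab centre is within about 2 mm of home along the stub, and I felt contact before releasing.
- **Cartridges in the holder:** both are fully home, one in each bay. Both tab centres are within about 0.3 mm sideways and lengthwise, and about 1–2 mm low, because the tubes rest on the bay floor.
- **Everything else:** the bystanders and yellow look-alikes look unmoved in the final top and side pictures. The gripper is open and clear of everything.

Two checks did not agree perfectly:

- **Wing angle:** it read about 8° less after I released it than the gripper had turned to. The lower figure is the one I used.
- **Camera offset:** the top and side cameras differed by about 3 mm in y, so I placed things from the wrist camera and by contact.

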